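# Set the coffee round on the lazy susan

### The arm

A 6-joint arm with a two-finger parallel gripper is mounted at the origin on the work surface. World frame = base frame: x ahead of the robot, y to its left, z up, the work surface at z = 0. Lengths are in m, angles in rad, forces in N, time in s.
With the tool pointing down it reaches from about 0.375 to 0.75 m from the base axis. Payload 9 kg.
Tool frame: the origin (TCP) lies at the very end of the fingers, on their centre line; the grasp point (between the pads) lies 19 mm behind it; y points along the fingers, x is the direction in which the jaws open and shut, and the axes are right-handed (so a half turn about y gives the same grasp; the last joint's range is limited). The gripper opens to 85 mm and grips with 20 to 120 N. Pads are 22 mm wide; open, the fingers measure 114 mm over their backs; the gripper's body (76 mm by 85 mm) begins 54 mm behind the grasp point. The pads swing forward as they close: fully open they stand 13 mm farther back than shut.
Start: joints at [-1.528, 0.104, 0.097, 1.564, 0, 1.353], TCP at [0.155, -0.58, 0.231] pointing down, gripper open.
Joint ranges: [-2.99, 2.99], [-0.84, 1.86], [-1.1, 1.16], [-1.84, 2.11], [-1.51, 1.56], [-3.14, 3.14]. Speed limits (rad/s): [2.22, 2.22, 2.57, 3.14, 3.14, 3.14].

### API

Orientations are given as a rotation vector (axis times angle).
In Python, from cell import arm gives the robot as it stands.
- The arm moves only by the shell command python3 -m jog 'ROWS' [FORCE]. ROWS is JSON, a list of rows, each a list of 7 numbers: the shift along the tool's x, y, z scaled (see below), then the turn, a rotation vector about the tool's x, y, z scaled (see below), then the opening, from -1 (shut) to 1 (fully open), so that 0 is half open. A call has 1 to 10 rows; each row shifts and turns the pose as measured when the row begins, along the tool's axes as they then stand; what a row does not reach is not made up. The controller multiplies each number of a shift by 0.12 m and each number of a turn by 180 degrees. A row lasts 1/12 s, in which the tool goes at most 41.7 mm and 7.16 degrees, less where a joint would pass 70% of its speed; a pose out of reach is approached as far as the arm can. A call with a number of a shift or a turn outside -1 to 1 is refused whole. A call with a gripper value outside its range is refused whole. The fingers move at their own pace and stop on an object; FORCE is the grip in N (left out, the last holds). Time passes only in rows, so rows that do not move let the fingers close. It gives the time, the measured TCP pose, the force and the opening at its end, in the units of the state.
- arm.state(): the state, without advancing time (a new reading comes with each control period).
- arm.snapshot(name): name is "side" or "top" or "wrist"; returns a dict with "color" (400x640x3 uint8, red, green, blue), "fx", "fy", "cx", "cy" (pixels), "extrinsics" (4x4, takes a point from world to camera coordinates). Camera axes: x right, y up, looking along -z (the intrinsics and any distortion apply to the point x, -y, -z); pixel columns grow to the right and rows downward; lengths in m; the calibration is good to about 2 mm. A picture is of the moment at which its call begins. There is no depth.
- arm.finish_job(): hands the job in, once; it reports no verdict.
Trained networks look in a picture, given as the dict that the camera call returned (one of the last four; its "shot" number tells which), for a name from the list of things; names that differ only in an ending like _2 or _b are one class to them, and where a whole thing is asked for, a point or a joint stands for the part that bears it (a point fixed in the world has none). Each returns a list of dicts, best first, with "score" (0 to 1); they miss things now and then, are a little off and sometimes report something else, mostly with a low value. They report only what shows in the picture. A call takes as long as a camera call. They do not tell look-alikes from the thing itself.
- arm.recognise(query, picture): "rect" ([left, top, right, bottom] in pixels, round what is visible of it).
- arm.masks_of(query, picture): "region" (400x640 bool, what is visible of it) and "rect" ([left, top, right, bottom] in pixels, round what is visible of it).
- arm.mark_of(query, picture): "centre" ([column, row] in pixels: a listed point, or the origin of a listed thing).
The state is a dict: "time": time; "joint_positions": joint angles; "qvel": joint speeds; "tau": joint torques, N m; "position": TCP position; "eef_rot": TCP orientation; "wrist_force": force on the tool from outside, world axes, zero at the start; "wrist_torque": the same for the moment, N m; "grip_width": opening from 0.0 (shut) to 1.0 (fully open).
Only numpy, scipy, OpenCV 4.12 (cv2) and the standard library are available. Lean on these libraries where they do the work, as an engineer would, in place of code of your own. Each camera call takes 0.05 s, during which the arm holds its last target.

### The job

Turn the clamp knob on the blue cup carrier to free its wooden hold-down bar and slide the bar fully back, then set every cup on a single-line place of the free-turning lazy susan (one cup per place, any cup on any of them) and the steel sugar shaker on the double-line place, each upright in the middle of its circle with the cup's handle or the shaker's spout pointing straight out along the line. Do not spin the lazy susan: its brass stud must still stand at the brass pointer of its base when you finish (if it has been shifted, bring it back). When all are set, slide the empty carrier's bar fully home again and turn the knob back to lock it; leave the moka pot and the glass vase where they are.

Things in the scene. Friction and masses are not known exactly. Their poses are not given: they have to be found in the camera images.
- disc_top (a point): Lazy susan: light wooden disc, 310 mm across, 14 mm thick, its top 30 mm above the table; it turns almost freely about a vertical axis on a fixed dark base. This point: centre of the disc's top face. The frame turns with the disc: x runs to the small brass stud (16 mm, 143 mm from the centre) on its rim. Five places lie 92 mm from the centre, 72 degrees apart, the stud midway between two of them.
- disc_grip (a point): Upright dark wooden grip in the centre of the disc, 50 mm long (along its x), 20 mm thick (y), its top 44 mm above the disc; this point is on the axis, 28 mm above the disc top. It can be gripped from above to turn the disc.
- susan: Fixed dark base of the lazy susan, 170 mm across; origin on the table below the disc's centre. Its x axis points to the brass pointer that stands up 36 mm high just outside the disc's rim, 164 mm from the centre.
- turntable (a joint): Angle of the disc on its base, rad, counterclockwise from above positive; 0 when the stud is at the pointer (as at the start). Very low friction (0.01 N m): a small sideways push sets it turning, and a knocked cup can carry it round by some tenths of a radian; stops at +-3.1.
- mark0: Single-line place for a cup on the disc: an inlaid dark circle (68 mm) with one short dark line at its outer side. Origin: centre of the circle on the disc's top face; x points outwards from the disc's centre along the line, z up. Turns with the disc.
- mark1: Single-line place for a cup on the disc: an inlaid dark circle (68 mm) with one short dark line at its outer side. Origin: centre of the circle on the disc's top face; x points outwards from the disc's centre along the line, z up. Turns with the disc.
- mark2: Single-line place for a cup on the disc: an inlaid dark circle (68 mm) with one short dark line at its outer side. Origin: centre of the circle on the disc's top face; x points outwards from the disc's centre along the line, z up. Turns with the disc.
- mark3: Single-line place for a cup on the disc: an inlaid dark circle (68 mm) with one short dark line at its outer side. Origin: centre of the circle on the disc's top face; x points outwards from the disc's centre along the line, z up. Turns with the disc.
- mark4: Double-line place for the sugar shaker on the disc: an inlaid dark circle (72 mm) with two short parallel dark lines (20 mm apart) at its outer side. Origin: centre of the circle on the disc's top face; x points outwards, midway between the two lines, z up. Turns with the disc.
- cup0_center (a point): White espresso cup, open on top, 62 mm high, 60 mm across from mid-height to rim, 50 mm at the foot, 140 g, with a 7 mm thick handle reaching 48 mm from the axis. At the start it stands in the carrier under the bar, handle roughly along the carrier's x, away from the robot. This point: on its axis, 31 mm above its underside; x points to the handle, z up. Between two and four cups are there.
- cup1_center (a point): White espresso cup, open on top, 62 mm high, 60 mm across from mid-height to rim, 50 mm at the foot, 140 g, with a 7 mm thick handle reaching 48 mm from the axis. At the start it stands in the carrier under the bar, handle roughly along the carrier's x, away from the robot. This point: on its axis, 31 mm above its underside; x points to the handle, z up. Between two and four cups are there.
- cup2_center (a point): White espresso cup, open on top, 62 mm high, 60 mm across from mid-height to rim, 50 mm at the foot, 140 g, with a 7 mm thick handle reaching 48 mm from the axis. At the start it stands in the carrier under the bar, handle roughly along the carrier's x, away from the robot. This point: on its axis, 31 mm above its underside; x points to the handle, z up. Between two and four cups are there.
- cup3_center (a point): White espresso cup, open on top, 62 mm high, 60 mm across from mid-height to rim, 50 mm at the foot, 140 g, with a 7 mm thick handle reaching 48 mm from the axis. At the start it stands in the carrier under the bar, handle roughly along the carrier's x, away from the robot. This point: on its axis, 31 mm above its underside; x points to the handle, z up. Between two and four cups are there.
- shaker_center (a point): Steel sugar shaker, 56 mm across, 100 mm high plus a tapering top to 125 mm, 280 g, standing on the table. This point: on its axis, 60 mm above its underside; x points to the side of the flip-top spout (tip 36 mm from the axis, 116 mm up), z up.
- bar (a joint): Travel of the hold-down bar along the carrier's x, m: 0 home (over the cups, at its end stop), 0.11 fully back. It slides with about 1.5 N of friction. Locked by the pin of the clamp knob while the knob is at 0.
- bar_grip (a point): Dark upright wooden block in the middle of the bar, 22 mm thick (along x, the sliding direction), 46 mm long (y), its top 17 mm above this point and the bar's top 21 mm below it. The bar is 26 mm wide, lies along the carrier's y with its underside 74 mm above the table, 6 mm above the cups' rims.
- clamp (a joint): Angle of the clamp knob, rad: 0 locked, 1.4 freed (its stop), growing clockwise from above. Stiff: about 0.05 N m. The knob rides on the end of the bar and screws a 9 mm pin up out of (14 mm in all) or down into a slot 15 mm wide on the carrier's edge; the pin goes down into the slot only with the bar within 2.5 mm of home.
- clamp_grip (a point): Clamp knob: black wing grip, 48 mm long (along its x), 14 mm thick (y), on a vertical axis; this point is on the axis, 12 mm below the wing's top, 111 mm above the table. The frame turns with the knob.
- carrier: Flat blue enamel tray without rims, fixed to the table, 210 mm (x) by 368 mm (y), floor 6 mm thick; origin on the table below the middle of the row of cups. x is the direction in which the bar slides back, away from the robot; the tray reaches from x = -63 to 147 mm. The bar's two end legs (12 mm by 24 mm) stand at y = +-176 mm. Up to four cups stand in a row along y at about -129, -43, 43 and 129 mm. The clamp knob is at y = 193 mm of the bar.
- moka_center (a point): Bystander: aluminium moka pot, 72 mm across, 155 mm high, black handle reaching 66 mm from the axis along x; this point is on its axis 70 mm above the table.
- vase_center (a point): Bystander: small green glass vase, 64 mm across, 115 mm high; this point is on its axis 57 mm above the table.
Not all that is in view belongs to the job. What is shaped like the part that bears cup0_center but orange is not meant. Of the things shaped like the part that bears shaker_center, the bare steel one is meant.

How it is judged:
On the way, in this order (a step that is already met when the one before it is completed fails the run):
1. the clamp knob is turned free (value of joint clamp above 1.15 rad), for 0.2 s.
2. the bar is slid fully back (value of joint bar above 0.098 m), for 0.2 s.
3. every cup and the shaker stand on their places, the lazy susan still at its pointer (angle between each of cup0_center, cup1_center, cup2_center, cup3_center, shaker_center's own z axis and vertical below 0.08 rad and z of cup0_center in the frame of disc_top between 0.025 and 0.037 m and x of disc_top in the frame of cup0_center below 0 m and contact force between the fingers and cup0 below 0.05 N and linear speed of each of cup0, cup1, cup2, cup3, shaker below 0.02 m/s and ((horizontal distance between cup0_center and mark0 below 0.014 m and angle between the x axis of cup0_center and the x axis of mark0, either way round below 0.3 rad) or (horizontal distance between cup0_center and mark1 below 0.014 m and angle between the x axis of cup0_center and the x axis of mark1, either way round below 0.3 rad) or (horizontal distance between cup0_center and mark2 below 0.014 m and angle between the x axis of cup0_center and the x axis of mark2, either way round below 0.3 rad) or (horizontal distance between cup0_center and mark3 below 0.014 m and angle between the x axis of cup0_center and the x axis of mark3, either way round below 0.3 rad)) and z of cup1_center in the frame of disc_top between 0.025 and 0.037 m and x of disc_top in the frame of cup1_center below 0 m and contact force between the fingers and cup1 below 0.05 N and ((horizontal distance between cup1_center and mark0 below 0.014 m and angle between the x axis of cup1_center and the x axis of mark0, either way round below 0.3 rad) or (horizontal distance between cup1_center and mark1 below 0.014 m and angle between the x axis of cup1_center and the x axis of mark1, either way round below 0.3 rad) or (horizontal distance between cup1_center and mark2 below 0.014 m and angle between the x axis of cup1_center and the x axis of mark2, either way round below 0.3 rad) or (horizontal distance between cup1_center and mark3 below 0.014 m and angle between the x axis of cup1_center and the x axis of mark3, either way round below 0.3 rad)) and z of cup2_center in the frame of disc_top between 0.025 and 0.037 m and x of disc_top in the frame of cup2_center below 0 m and contact force between the fingers and cup2 below 0.05 N and ((horizontal distance between cup2_center and mark0 below 0.014 m and angle between the x axis of cup2_center and the x axis of mark0, either way round below 0.3 rad) or (horizontal distance between cup2_center and mark1 below 0.014 m and angle between the x axis of cup2_center and the x axis of mark1, either way round below 0.3 rad) or (horizontal distance between cup2_center and mark2 below 0.014 m and angle between the x axis of cup2_center and the x axis of mark2, either way round below 0.3 rad) or (horizontal distance between cup2_center and mark3 below 0.014 m and angle between the x axis of cup2_center and the x axis of mark3, either way round below 0.3 rad)) and z of cup3_center in the frame of disc_top between 0.025 and 0.037 m and x of disc_top in the frame of cup3_center below 0 m and contact force between the fingers and cup3 below 0.05 N and ((horizontal distance between cup3_center and mark0 below 0.014 m and angle between the x axis of cup3_center and the x axis of mark0, either way round below 0.3 rad) or (horizontal distance between cup3_center and mark1 below 0.014 m and angle between the x axis of cup3_center and the x axis of mark1, either way round below 0.3 rad) or (horizontal distance between cup3_center and mark2 below 0.014 m and angle between the x axis of cup3_center and the x axis of mark2, either way round below 0.3 rad) or (horizontal distance between cup3_center and mark3 below 0.014 m and angle between the x axis of cup3_center and the x axis of mark3, either way round below 0.3 rad)) and z of shaker_center in the frame of disc_top between 0.054 and 0.066 m and x of disc_top in the frame of shaker_center below 0 m and contact force between the fingers and shaker below 0.05 N and (horizontal distance between shaker_center and mark4 below 0.014 m and angle between the x axis of shaker_center and the x axis of mark4, either way round below 0.3 rad) and value of joint turntable between -0.12 and 0.12 rad), for 0.3 s.
4. the bar is home again (value of joint bar below 0.006 m), for 0.2 s.
5. the knob is locked (value of joint clamp below 0.2 rad), for 0.2 s.
At the end, for the whole second after the job is handed in: Cups on single-line places, shaker on the double-line one: upright, released, at rest, within 14 mm of the circle's centre, handle or spout outwards within 0.3 rad of the line; disc within 0.12 rad of its pointer and still; bar within 6 mm of home, knob within 0.2 rad of locked (all of step 3 and value of joint bar below 0.006 m and value of joint clamp below 0.2 rad and velocity of joint turntable between -0.05 and 0.05 rad/s); the robot touches nothing.
It fails at once if the lazy susan is spun more than a quarter turn from its pointer (1.6 rad) (value of joint turntable above 1.6 rad or value of joint turntable below -1.6 rad).
It fails at once if the moka pot is moved or tipped (distance of moka_center from where it was at the start of the episode above 0.03 m).
It fails at once if the vase is moved or tipped (distance of vase_center from where it was at the start of the episode above 0.03 m).
Of cup0, cup1, cup2, cup3 only 2 to 4 are there at a start; the rules pass over those that are not, and their reading is None.
At some moment in a run one of cup0, cup1, cup2, cup3 may be knocked a few centimetres aside while the robot is not near it.
It also fails if it takes over 210 s, if anything falls off the work surface, if the arm or the gripper's body presses on something with over 40 N, if the wrist force passes 120 N, or if a joint passes its speed limit or range.

## Working session

There is one attempt and no reset: what is moved stays moved. The work goes in short steps, Python scripts to look and compute and a shell command to move; the robot and the scene stay as the last step left them, time stands still between calls to the robot, and variables do not carry over. Pictures are saved under pics/ and viewed, and the job is handed in when it is done.

```bash
ls; mkdir -p pics; python3 - <<'E'
from cell import arm
import cv2,numpy as np
s=arm.state();print(s)
for n in ["side","top","wrist"]:
    p=arm.snapshot(n);print(n,p['fx'],p['fy'],p['cx'],p['cy'],p['shot'],[k for k in p]);print(np.round(p['extrinsics'],4).tolist())
    cv2.imwrite(f'pics/a_{n}.png',p['color'][...,::-1])
E
```

```text
pics
{'time': 0.0, 'joint_positions': array([-1.52767100e+00,  1.04693619e-01,  9.64368812e-02,  1.56389060e+00,
       -1.55458635e-06,  1.35307232e+00]), 'qvel': array([-0.00152318, -0.00264801,  0.00052765, -0.00044909,  0.00204652,
       -0.00126625]), 'tau': array([-8.33276727e-05, -5.56923831e+01,  5.03654373e+01,  1.64685451e-02,
       -2.68771810e-04,  3.43095408e-06]), 'position': array([ 0.15472052, -0.57935521,  0.23050782]), 'eef_rot': array([-1.32030598,  1.01548905, -1.01404043]), 'wrist_force': array([ 0.20859995,  0.03670144, -0.46699271]), 'wrist_torque': array([ 0.02295236,  0.02879607, -0.04484754]), 'grip_width': 1.0034249836136637}
side 387.1148928458995 387.1148928458995 320.633365828521 195.33233262511354 1 ['color', 'fx', 'fy', 'cx', 'cy', 'extrinsics', 'shot']
[[0.9981, -0.0609, -0.0037, -0.6104], [0.0422, 0.6442, 0.7637, -0.0627], [-0.0441, -0.7624, 0.6456, -1.3261], [0.0, 0.0, 0.0, 1.0]]
top 450.72804859411 450.72804859411 324.4552155391398 209.9571466047224 2 ['color', 'fx', 'fy', 'cx', 'cy', 'extrinsics', 'shot']
[[-0.0143, -0.9998, 0.0144, -0.0246], [0.9891, -0.012, 0.1469, -0.6115], [-0.1467, 0.0164, 0.9891, -1.3596], [0.0, 0.0, 0.0, 1.0]]
wrist 333.8692073668259 333.8692073668259 317.9756972930965 205.35051727124738 3 ['color', 'fx', 'fy', 'cx', 'cy', 'extrinsics', 'shot']
[[0.2571, -0.9664, -0.001, -0.5996], [0.9333, 0.2486, -0.259, 0.0328], [0.2506, 0.0657, 0.9659, -0.3782], [0.0, 0.0, 0.0, 1.0]]
```

View pics/a_side.png

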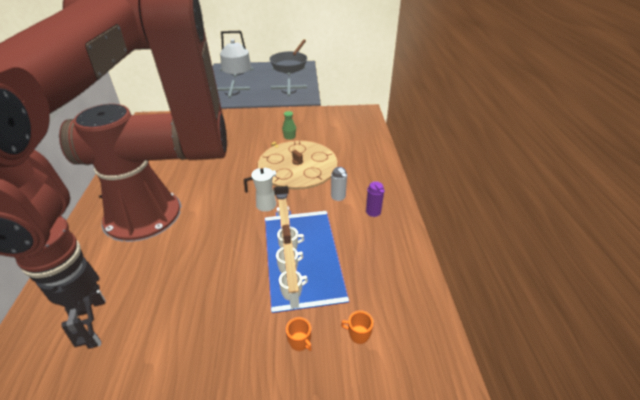

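View pics/a_top.png

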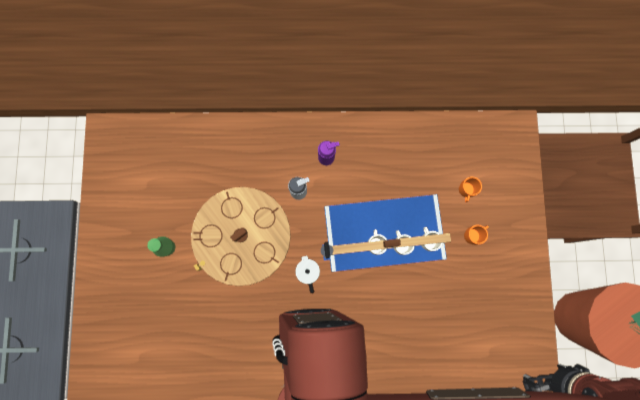

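View pics/a_wrist.png

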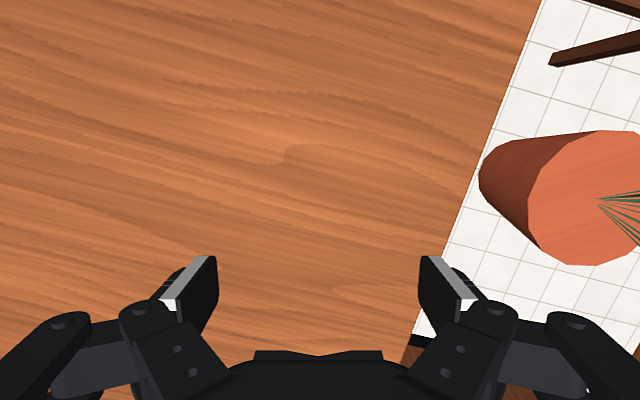

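Candidates: the white cups are at top-view pixels (378,243), (404,243) and (432,240). The orange cups at (471,187) and (477,235) are look-alikes to ignore. The steel shaker is at (298,187), and the purple one at (327,152) is a look-alike. The moka is at (307,271) and the vase at (160,246).

```bash
cat > h.py <<'E'
from cell import arm
import cv2,numpy as np
from scipy.spatial.transform import Rotation as R
def ray(p,uv):
    E=np.array(p['extrinsics']);Rm=E[:3,:3];t=E[:3,3]
    d=np.array([(uv[0]-p['cx'])/p['fx'],-(uv[1]-p['cy'])/p['fy'],-1.])
    return -Rm.T@t, Rm.T@d
def onz(p,uv,z):
    o,d=ray(p,uv);k=(z-o[2])/d[2];return o+k*d
def proj(p,X):
    E=np.array(p['extrinsics']);c=E[:3,:3]@np.array(X)+E[:3,3]
    return np.array([p['cx']+p['fx']*c[0]/-c[2],p['cy']-p['fy']*c[1]/-c[2]])
def tri(obs):
    A=[];b=[]
    for p,uv in obs:
        o,d=ray(p,uv);d=d/np.linalg.norm(d);P=np.eye(3)-np.outer(d,d);A.append(P);b.append(P@o)
    A=np.vstack(A);b=np.hstack(b);x=np.linalg.lstsq(A,b,rcond=None)[0];return x,np.linalg.norm(A@x-b)
def save(p,name,crop=None,scale=1):
    im=p['color'][...,::-1]
    if crop: x0,y0,x1,y1=crop;im=im[y0:y1,x0:x1]
    im=cv2.resize(im,None,fx=scale,fy=scale,interpolation=cv2.INTER_CUBIC);cv2.imwrite(f'pics/{name}.png',im)
def st():
    s=arm.state();M=R.from_rotvec(s['eef_rot']).as_matrix()
    return s,M
def show():
    s,M=st();print('t',round(s['time'],2),'pos',np.round(s['position'],4),'x',np.round(M[:,0],3),'y',np.round(M[:,1],3),'F',np.round(s['wrist_force'],1),'T',np.round(s['wrist_torque'],2),'w',round(float(s['grip_width']),3),'q',np.round(s['joint_positions'],2))
def go(target,jx=None,down=True):
    """print row-units: total shift in tool axes /0.12; yaw turn about tool y (/180deg) so that jaw dir = jx angle (rad, mod pi)"""
    s,M=st();d=M.T@(np.array(target)-s['position'])
    print('pos',np.round(s['position'],4),'shift units',np.round(d/0.12,3),'mm',np.round(d*1000,1),'len',round(float(np.linalg.norm(d))*1000))
    if jx is not None:
        z=np.array([0,0,-1.]);
        for a in (jx,jx+np.pi):
            X=np.array([np.cos(a),np.sin(a),0]);T=np.stack([X,z,np.cross(X,z)],1)
            rv=R.from_matrix(M.T@T).as_rotvec();print('  jaw',round(np.degrees(a)%360),'turn units',np.round(rv/np.pi,3),'rows',round(np.degrees(np.linalg.norm(rv))/7.16,1),'q6',round(float(s['joint_positions'][5]),2))
E
python3 - <<'E'
from h import *
t=arm.snapshot('top');s=arm.snapshot('side')
save(t,'b_top',(140,120,500,300),2.2);save(s,'b_side',(230,100,400,360),2.2)
zs=dict(disc_top=.03,disc_grip=.058,susan=0,mark0=.03,mark4=.03,cup0_center=.037,shaker_center=.06,bar_grip=.1155,clamp_grip=.111,carrier=0,moka_center=.07,vase_center=.057)
for q,z in zs.items():
    r=arm.mark_of(q,t);r2=arm.mark_of(q,s)
    print(q,[(round(a['score'],2),np.round(a['centre']).tolist(),np.round(onz(t,a['centre'],z)[:2],3).tolist()) for a in r[:7]])
    print('   side',[(round(a['score'],2),np.round(a['centre']).tolist(),np.round(onz(s,a['centre'],z)[:2],3).tolist()) for a in r2[:7]])
show()
E
```

```text
disc_top [(0.89, [240.0, 234.0], [0.542, 0.231]), (0.31, [378.0, 246.0], [0.499, -0.197]), (0.22, [430.0, 239.0], [0.517, -0.361])]
   side [(0.93, [298.0, 157.0], [0.538, 0.259]), (0.33, [274.0, 160.0], [0.442, 0.245])]
disc_grip [(0.89, [237.0, 237.0], [0.53, 0.236])]
   side [(0.61, [296.0, 155.0], [0.531, 0.234]), (0.58, [268.0, 189.0], [0.432, 0.034])]
susan [(0.67, [266.0, 251.0], [0.489, 0.153]), (0.66, [403.0, 245.0], [0.501, -0.283]), (0.65, [242.0, 235.0], [0.54, 0.232])]
   side [(0.91, [300.0, 170.0], [0.545, 0.218]), (0.26, [287.0, 236.0], [0.495, -0.137])]
mark0 [(0.86, [208.0, 236.0], [0.537, 0.331]), (0.76, [268.0, 217.0], [0.593, 0.144]), (0.73, [231.0, 265.0], [0.445, 0.257]), (0.7, [227.0, 208.0], [0.625, 0.272]), (0.6, [263.0, 254.0], [0.476, 0.159])]
   side [(0.68, [296.0, 151.0], [0.531, 0.308]), (0.65, [286.0, 176.0], [0.49, 0.142]), (0.61, [341.0, 184.0], [0.689, 0.08]), (0.58, [309.0, 171.0], [0.578, 0.168]), (0.45, [273.0, 159.0], [0.44, 0.252]), (0.43, [320.0, 156.0], [0.625, 0.262])]
mark4 [(0.86, [208.0, 236.0], [0.537, 0.331]), (0.76, [268.0, 217.0], [0
[... 1204 characters left out ...]
side [(0.75, [285.0, 258.0], [0.488, -0.231]), (0.55, [272.0, 161.0], [0.432, 0.284]), (0.2, [290.0, 287.0], [0.506, -0.338])]
moka_center [(0.61, [309.0, 269.0], [0.428, 0.016])]
   side [(0.56, [265.0, 186.0], [0.423, 0.035]), (0.19, [288.0, 241.0], [0.502, -0.225]), (0.17, [290.0, 123.0], [0.508, 0.458])]
vase_center [(0.97, [162.0, 246.0], [0.504, 0.462]), (0.56, [330.0, 253.0], [0.478, -0.046]), (0.45, [377.0, 242.0], [0.507, -0.191])]
   side [(0.71, [287.0, 122.0], [0.494, 0.497]), (0.55, [283.0, 176.0], [0.483, 0.103])]
t 1.45 pos [ 0.1547 -0.5797  0.2313] x [ 0.258 -0.966  0.   ] y [ 0. -0. -1.] F [-0.7  1.   0.3] T [ 0.04  0.03 -0.02] w 0.998 q [-1.53  0.1   0.1   1.56  0.    1.35]
```

View crops.

View pics/b_top.png

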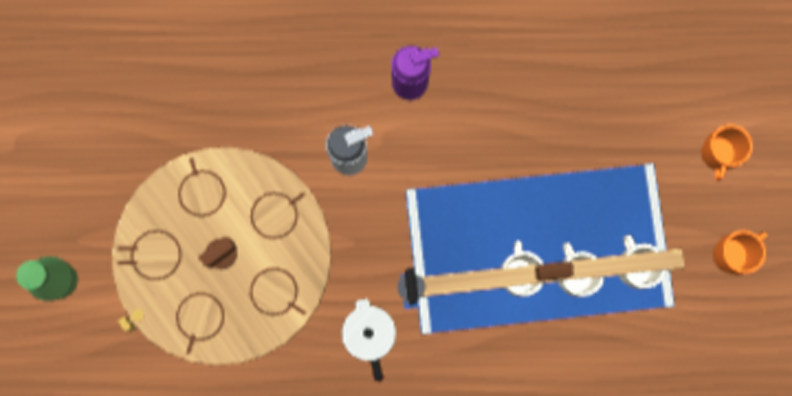

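View pics/b_side.png

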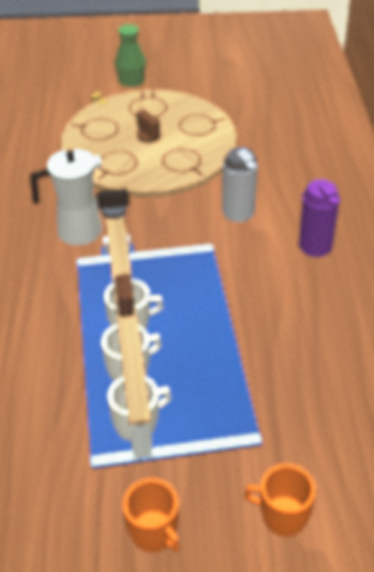

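```bash
python3 - <<'E'
from h import *
show();go([.44,-.10,.24],np.radians(96))
E
```

```text
t 1.45 pos [ 0.1547 -0.5797  0.2313] x [ 0.258 -0.966  0.   ] y [ 0. -0. -1.] F [-0.7  1.   0.3] T [ 0.04  0.03 -0.02] w 0.998 q [-1.53  0.1   0.1   1.56  0.    1.35]
pos [ 0.1547 -0.5797  0.2313] shift units [-3.25  -0.072  3.328] mm [-390.    -8.7  399.3] len 558
  jaw 96 turn units [ 0.   -0.95  0.  ] rows 23.9 q6 1.35
  jaw 276 turn units [-0.    0.05  0.  ] rows 1.2 q6 1.35
```

```bash
python3 -m jog '[[-0.232,0,0.238,0,0,0,1],[-0.232,0,0.238,0,0,0,1],[-0.232,0,0.238,0,0,0,1],[-0.232,0,0.238,0,0,0,1],[-0.232,0,0.238,0,0,0,1],[-0.232,0,0.238,0,0,0,1],[-0.232,0,0.238,0,0,0,1],[-0.232,0,0.238,0,0,0,1],[-0.232,0,0.238,0,0,0,1],[-0.232,0,0.238,0,0,0,1]]' ; python3 -c "
from h import *
show();go([.44,-.10,.24],np.radians(96))"
```

```text
time: 2.28
position: [0.3621, -0.2288, 0.2276]
eef_rot: [-1.315, 1.025, -1.024]
wrist_force: [1.3, -0.4, 0.3]
grip_width: 1.003
t 2.28 pos [ 0.3621 -0.2288  0.2276] x [ 0.245 -0.969 -0.001] y [ 0.001  0.002 -1.   ] F [ 1.3 -0.4  0.3] T [-0.03 -0.05 -0.01] w 1.003 q [-0.87 -0.43 -0.39  1.61  0.    2.02]
pos [ 0.3621 -0.2288  0.2276] shift units [-0.881 -0.101  0.892] mm [-105.7  -12.2  107.1] len 151
  jaw 96 turn units [-0.001 -0.954  0.   ] rows 24.0 q6 2.02
  jaw 276 turn units [-0.     0.046 -0.   ] rows 1.1 q6 2.02
```

```bash
python3 -m jog '[[-0.22,-0.03,0.22,0,0,0,0.3],[-0.22,-0.03,0.22,0,0,0,0.3],[-0.22,-0.03,0.22,0,0,0,0.3],[-0.22,-0.03,0.22,0,0,0,0.3],[0,0,0,0,-0.0397,0,0.3],[0,0,0,0,-0.0397,0,0.3],[0,0,0,0,-0.0397,0,0.3],[0,0,0,0,-0.0397,0,0.3],[0,0,0,0,-0.0397,0,0.3],[0,0,0,0,-0.0397,0,0.3]]' ;python3 -m jog '[[0,0,0,0,-0.0397,0,0.3],[0,0,0,0,-0.0397,0,0.3],[0,0,0,0,-0.0397,0,0.3],[0,0,0,0,-0.0397,0,0.3],[0,0,0,0,-0.0397,0,0.3],[0,0,0,0,-0.0397,0,0.3],[0,0,0,0,-0.0397,0,0.3],[0,0,0,0,-0.0397,0,0.3],[0,0,0,0,-0.0397,0,0.3],[0,0,0,0,-0.0397,0,0.3]]' ; python3 -c "
from h import *
show();go([.44,-.10,.24],np.radians(96))
p=arm.snapshot('wrist');save(p,'c_w');t=arm.snapshot('top');save(t,'c_t',(260,150,500,320),3)
s=arm.snapshot('side');save(s,'c_s',(230,100,400,360),2.2)
for q in ['clamp_grip','bar_grip']:
  for n,pp in (('w',p),('t',t),('s',s)):
    print(q,n,[(round(a['score'],2),np.round(a['centre'],1).tolist(),np.round(onz(pp,a['centre'],.112)[:2],4).tolist()) for a in arm.mark_of(q,pp)[:3]])
"
```

```text
time: 3.12
position: [0.4446, -0.0828, 0.2451]
eef_rot: [-1.522, 0.442, -0.452]
wrist_force: [0.1, -0.8, 0.1]
grip_width: 0.649
time: 3.95
position: [0.4448, -0.0826, 0.2463]
eef_rot: [-1.508, -0.538, 0.525]
wrist_force: [-0.2, -0.2, -0.7]
grip_width: 0.652
t 3.95 pos [ 0.4448 -0.0826  0.2463] x [0.778 0.628 0.007] y [ 0.009 -0.001 -1.   ] F [-0.2 -0.2 -0.7] T [-0.    0.02  0.01] w 0.652 q [-0.48 -0.36 -0.3   1.62  0.    0.42]
pos [ 0.4448 -0.0826  0.2463] shift units [-0.123  0.052 -0.087] mm [-14.7   6.3 -10.4] len 19
  jaw 96 turn units [ 0.003 -0.317  0.001] rows 8.0 q6 0.42
  jaw 276 turn units [-0.001  0.683  0.003] rows 17.2 q6 0.42
clamp_grip w [(0.83, [386.3, 175.6], [0.4804, -0.0337])]
clamp_grip t [(0.37, [325.6, 250.7], [0.4806, -0.0332])]
clamp_grip s [(0.47, [280.1, 187.8], [0.4787, -0.0289])]
bar_grip w [(0.8, [267.9, 341.0], [0.4996, -0.226])]
bar_grip t [(0.95, [392.9, 241.0], [0.5064, -0.2318]), (0.61, [231.1, 264.0], [0.4458, 0.2421])]
bar_grip s [(0.65, [285.4, 236.5], [0.4977, -0.2474])]
```

View pics/c_w.png

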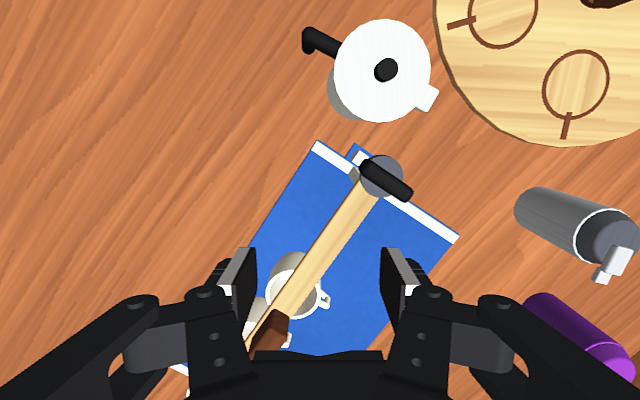

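View pics/c_t.png

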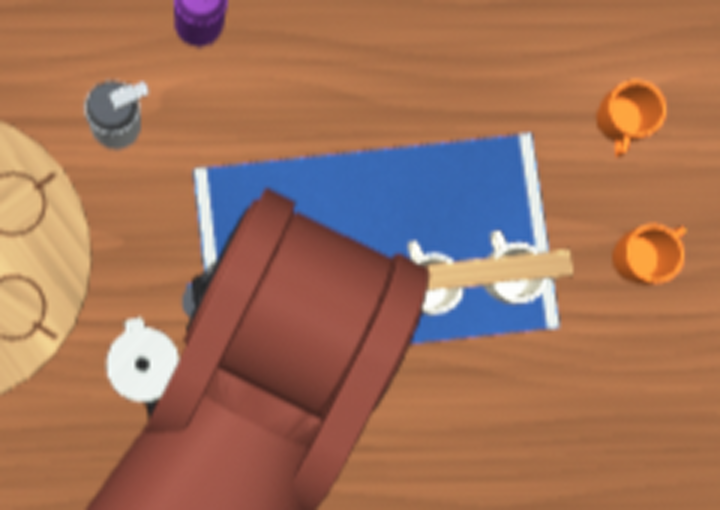

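```bash
python3 -c "
from h import *
p=arm.snapshot('wrist')
a=onz(p,(364,169),.12);b=onz(p,(408,194),.12);print(a,b,(a+b)/2,np.linalg.norm(a-b),np.degrees(np.arctan2(*(b-a)[1::-1])))
w=arm.snapshot('side')
g=[r['centre'] for r in arm.mark_of('clamp_grip',p)][:1];print(onz(p,g[0],.111))
m=onz(p,(386,69),.155);print('moka',m, onz(p,(428,98),.14))
# carrier edge left: white strip corners
c1=onz(p,(318,145),.006);c2=onz(p,(455,240),.006);print(c1,c2,np.degrees(np.arctan2(*(c2-c1)[1::-1])),np.linalg.norm(c2-c1))
save(p,'d_w',(280,120,480,260),4)
"
```

```text
[ 0.46070465 -0.04099356  0.12      ] [ 0.50284037 -0.0342175   0.12      ] [ 0.48177251 -0.03760553  0.12      ] 0.04267708218655343 9.135809161350663
[ 0.48230177 -0.03802887  0.111     ]
moka [0.42170978 0.01919491 0.155     ] [0.45905655 0.02662356 0.14      ]
[ 0.42655909 -0.05668611  0.006     ] [ 0.62985973 -0.04251066  0.006     ] 3.988580587917714 0.20379424949559374
```

View pics/d_w.png

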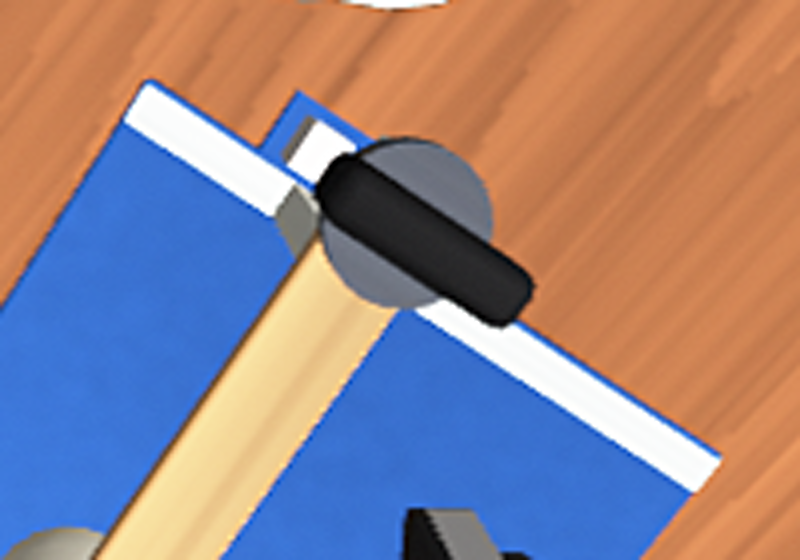

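```bash
python3 -m jog '[[0,0,0,0,-0.0393,0,0],[0,0,0,0,-0.0393,0,0],[0,0,0,0,-0.0393,0,0],[0,0,0,0,-0.0393,0,0],[0,0,0,0,-0.0393,0,0],[0,0,0,0,-0.0393,0,0],[0,0,0,0,-0.0393,0,0],[0,0,0,0,-0.0393,0,0]]' ; python3 -c "
from h import *
show();go([.482,-.038,.16],np.radians(97))"
```

```text
time: 5.22
position: [0.4448, -0.0826, 0.2461]
eef_rot: [-1.167, -1.29, 1.28]
wrist_force: [-0.1, 0.8, -0.1]
grip_width: 0.501
t 5.22 pos [ 0.4448 -0.0826  0.2461] x [-0.101  0.995 -0.002] y [ 0.009 -0.001 -1.   ] F [-0.1  0.8 -0.1] T [-0.06 -0.01  0.01] w 0.501 q [-0.48 -0.36 -0.3   1.62  0.   -0.58]
pos [ 0.4448 -0.0826  0.2461] shift units [ 0.34  0.72 -0.34] mm [ 40.8  86.4 -40.8] len 104
  jaw 97 turn units [ 0.003 -0.007 -0.001] rows 0.2 q6 -0.58
  jaw 277 turn units [0.001 0.993 0.004] rows 25.0 q6 -0.58
```

```bash
python3 -m jog '[[0.12,0.15,-0.12,0.002,-0.003,0,0],[0.12,0.15,-0.12,0.002,-0.003,0,0],[0.1,0.2,-0.1,0,0,0,0],[0,0.2,0,0,0,0,0],[0,0,0,0,0,0,0]]' ; python3 -c "
from h import *
show();go([.482,-.038,.098],np.radians(97))
p=arm.snapshot('wrist');save(p,'e_w')"
```

```text
time: 5.63
position: [0.4834, -0.0368, 0.1611]
eef_rot: [-1.149, -1.301, 1.307]
wrist_force: [-0.4, -1.0, -1.5]
grip_width: 0.499
t 5.63 pos [ 0.4834 -0.0368  0.1611] x [-0.128  0.992 -0.005] y [ 0.    -0.005 -1.   ] F [-0.4 -1.  -1.5] T [-0.03  0.05 -0.02] w 0.499 q [-0.34 -0.26 -0.37  1.45 -0.   -0.47]
pos [ 0.4834 -0.0368  0.1611] shift units [-0.006  0.526  0.013] mm [-0.7 63.1  1.5] len 63
  jaw 97 turn units [-0.     0.002 -0.001] rows 0.1 q6 -0.47
  jaw 277 turn units [-0.002 -0.998  0.   ] rows 25.1 q6 -0.47
```

View pics/e_w.png

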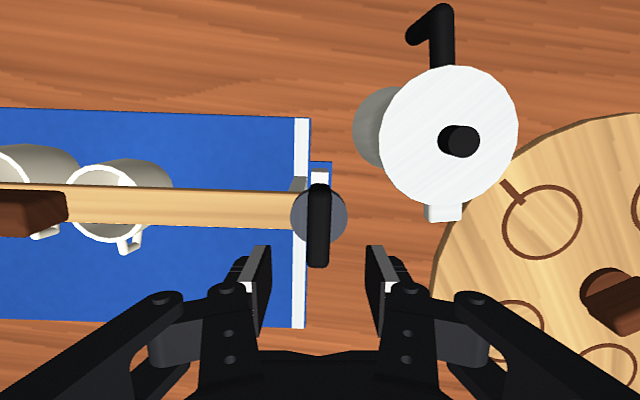

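```bash
python3 -c "
from h import *
p=arm.snapshot('wrist')
a=onz(p,(319,186),.121);b=onz(p,(318,266),.121);print(a,b,(a+b)/2,np.linalg.norm(a-b))"
python3 -m jog '[[0,0.2,0,0,0,0,0],[0,0.2,0.01,0,0,0,0],[0,0.13,0,0,0,0,0],[0,0,0,0,0,0,-1],[0,0,0,0,0,0,-1],[0,0,0,0,0,0,-1],[0,0,0,0,0,0,-1],[0,0,0,0,0,0,-1]]' 40; python3 -c "
from h import *
show()
p=arm.snapshot('wrist');save(p,'f_w')"
```

```text
[ 0.45741373 -0.04034549  0.121     ] [ 0.50635296 -0.03465196  0.121     ] [ 0.48188335 -0.03749872  0.121     ] 0.04926931321526089
time: 6.4
position: [0.4872, -0.0365, 0.1117]
eef_rot: [-1.157, -1.314, 1.29]
wrist_force: [5.6, -4.5, -21.5]
grip_width: 0.144
t 6.4 pos [ 0.4872 -0.0365  0.1117] x [-0.124  0.992  0.002] y [ 0.016  0.004 -1.   ] F [  5.6  -4.5 -21.5] T [-0.99 -1.37 -0.42] w 0.144 q [-0.35 -0.25 -0.46  1.35  0.01 -0.47]
```

View pics/f_w.png

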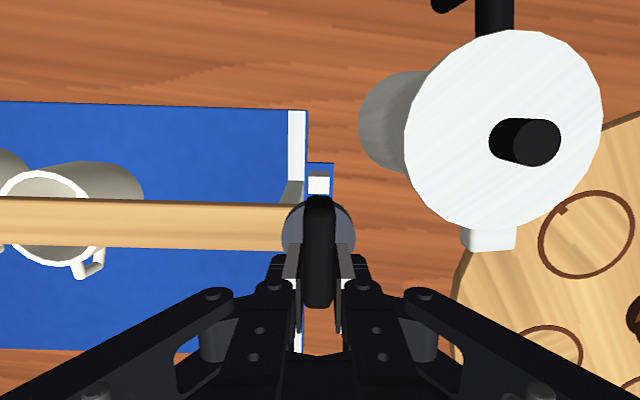

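```bash
python3 -m jog '[[-0.005,0,0,0,0.0397,0,-1],[-0.005,0,0,0,0.0397,0,-1],[-0.005,0,0,0,0.0397,0,-1],[-0.005,0,0,0,0.0397,0,-1]]' 60; python3 -c "
from h import *
show()"
```

```text
time: 6.78
position: [0.4869, -0.0391, 0.1117]
eef_rot: [-1.368, -0.938, 0.913]
wrist_force: [4.8, 0.5, -18.0]
grip_width: 0.142
t 6.78 pos [ 0.4869 -0.0391  0.1117] x [0.37  0.929 0.011] y [ 0.014  0.007 -1.   ] F [  4.8   0.5 -18. ] T [-0.04 -1.01  0.06] w 0.142 q [-0.36 -0.25 -0.46  1.35  0.01  0.02]
```

```bash
python3 -m jog '[[-0.005,0,0,0,0.0397,0,-1],[-0.005,0,0,0,0.0397,0,-1],[-0.005,0,0,0,0.0397,0,-1],[-0.005,0,0,0,0.0397,0,-1],[-0.005,0,0,0,0.0397,0,-1],[-0.005,0,0,0,0.0397,0,-1],[-0.005,0,0,0,0.0397,0,-1],[0,0,0,0,0.03,0,-1]]' 60; python3 -c "
from h import *
show();
p=arm.snapshot('wrist');save(p,'g_w')"
```

```text
time: 7.45
position: [0.4833, -0.0422, 0.1117]
eef_rot: [-1.553, -0.179, 0.159]
wrist_force: [3.8, 1.0, -17.3]
grip_width: 0.14
t 7.45 pos [ 0.4833 -0.0422  0.1117] x [0.977 0.214 0.014] y [ 0.011  0.013 -1.   ] F [  3.8   1.  -17.3] T [-0.17 -0.81  1.17] w 0.14 q [-0.37 -0.25 -0.46  1.36  0.02  0.99]
```

View pics/g_w.png

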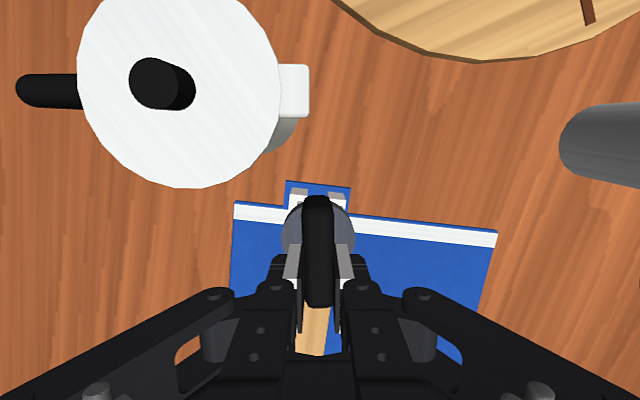

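```bash
python3 -m jog '[[0.1,0,-0.011,0,0,0,-1],[0.13,0,-0.015,0,0,0,-1],[0.13,0,-0.015,0,0,0,-1],[0.13,0,-0.015,0,0,0,-1]]' 60; python3 -c "
from h import *
show()"
```

```text
time: 7.83
position: [0.538, -0.0361, 0.1119]
eef_rot: [-1.55, -0.173, 0.171]
wrist_force: [-2.7, -0.5, -11.4]
grip_width: 0.142
t 7.83 pos [ 0.538  -0.0361  0.1119] x [0.976 0.217 0.003] y [-0.     0.014 -1.   ] F [ -2.7  -0.5 -11.4] T [-0.39  0.25  0.45] w 0.142 q [-0.32 -0.07 -0.29  1.35  0.01  1.03]
```

```bash
python3 -m jog '[[0.13,0,-0.015,0,0,0,-1],[0.13,0,-0.015,0,0,0,-1],[0.13,0,-0.015,0,0,0,-1],[0.1,0,-0.01,0,0,0,-1],[0.05,0,-0.005,0,0,0,-1],[0.05,0,-0.005,0,0,0,-1]]' 60; python3 -c "
from h import *
show()"
```

```text
time: 8.33
position: [0.5945, -0.0306, 0.1116]
eef_rot: [-1.55, -0.149, 0.217]
wrist_force: [-34.0, -5.9, 7.2]
grip_width: 0.14
t 8.33 pos [ 0.5945 -0.0306  0.1116] x [ 0.972  0.232 -0.041] y [-0.044  0.007 -0.999] F [-34.   -5.9   7.2] T [-1.18  6.85  0.33] w 0.14 q [-0.27  0.16 -0.06  1.4  -0.    1.07]
```

```bash
python3 -m jog '[[0,0,0,0,0,0,0],[0,0,0,0,0,0,0.2],[0,0,0,0,0,0,0.2],[0,-0.2,0,0,0,-0.014,0.2],[0,-0.3,0,0,0,0,1],[0,-0.3,0,0,0,0,1],[0,-0.3,0,0,0,0,1]]' 20; python3 -c "
from h import *
show()
t=arm.snapshot('top');save(t,'h_t',(140,120,500,300),2.2)
s=arm.snapshot('side');save(s,'h_s',(230,100,400,360),2.2)"
```

```text
time: 8.92
position: [0.5928, -0.0337, 0.2476]
eef_rot: [-1.541, -0.184, 0.197]
wrist_force: [1.0, 0.4, 0.2]
grip_width: 0.983
t 8.92 pos [ 0.5928 -0.0337  0.2476] x [ 0.97   0.241 -0.005] y [-0.011  0.02  -1.   ] F [1.  0.4 0.2] T [-0.02 -0.04 -0.01] w 0.983 q [-0.29  0.11  0.13  1.61  0.02  1.04]
```

View pics/h_t.png

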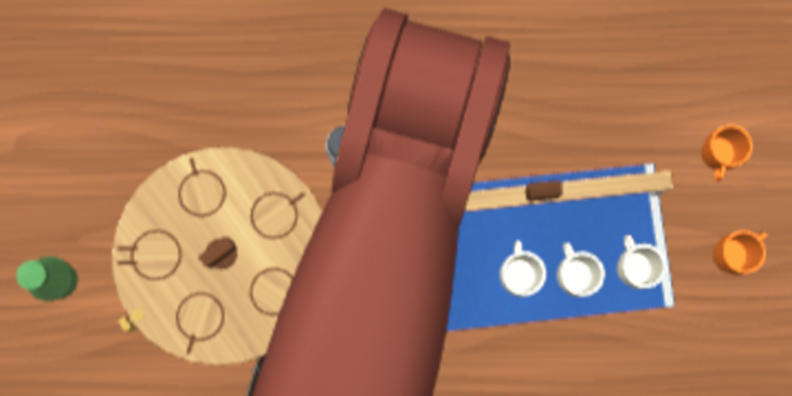

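View pics/h_s.png

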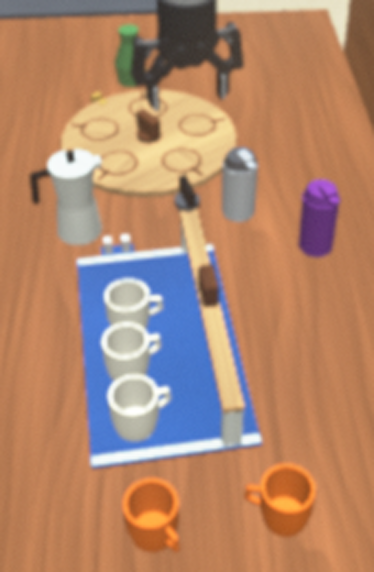

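```bash
cat >> h.py <<'E'
from scipy.optimize import minimize
def fitdisc(views,x0=(.535,.231,126.)):
    """views: list of cameras dicts; fit centre, yaw(deg) of stud direction"""
    gs=[(p,cv2.GaussianBlur(cv2.cvtColor(p['color'],cv2.COLOR_RGB2GRAY).astype(np.float32),(0,0),.8)) for p in views]
    def pts(x,dr):
        o=[]
        for k in range(5):
            a=np.radians(x[2]+36+72*k);r=(.036 if k==4 else .034)-.001+dr
            # k index: double-line place is one neighbour of the stud; radius difference ignored if unknown
            th=np.linspace(0,2*np.pi,60)
            o.append(np.stack([x[0]+.092*np.cos(a)+r*np.cos(th),x[1]+.092*np.sin(a)+r*np.sin(th),np.full(60,.03)],1))
        return np.vstack(o)
    def val(g,p,P):
        E=np.array(p['extrinsics']);c=P@E[:3,:3].T+E[:3,3]
        u=p['cx']+p['fx']*c[:,0]/-c[:,2];v=p['cy']-p['fy']*c[:,1]/-c[:,2]
        ok=(u>2)&(u<637)&(v>2)&(v<397)
        return cv2.remap(g,u.astype(np.float32)[None],v.astype(np.float32)[None],cv2.INTER_LINEAR)[0],ok
    def f(x):
        e=0
        for p,g in gs:
            a,ok=val(g,p,pts(x,0));b,_=val(g,p,pts(x,.008));c,_=val(g,p,pts(x,-.008))
            e+=np.mean(np.clip(a-(b+c)/2,-60,20)[ok])
        return e
    best=None
    for dx in (-.006,0,.006):
        for dy in (-.006,0,.006):
            for da in (-4,0,4):
                r=minimize(f,[x0[0]+dx,x0[1]+dy,x0[2]+da],method='Nelder-Mead',options=dict(initial_simplex=np.array([x0[0]+dx,x0[1]+dy,x0[2]+da])+np.array([[0,0,0],[.004,0,0],[0,.004,0],[0,0,3.]])))
                if best is None or r.fun<best.fun:best=r
    return best
E
python3 - <<'E'
from h import *
t=arm.snapshot('top');s=arm.snapshot('side')
ts=dict(t);ts['color']=cv2.imread('pics/a_top.png')[...,::-1].copy()
ss=dict(s);ss['color']=cv2.imread('pics/a_side.png')[...,::-1].copy()
for v in ([ts],[ss],[ts,ss]):
    r=fitdisc(v);print(r.x,r.fun)
x=r.x
for k in range(5):
    a=np.radians(x[2]+36+72*k);print(k,np.round([x[0]+.092*np.cos(a),x[1]+.092*np.sin(a)],4),round(np.degrees(a)%360,1),proj(ts,[x[0]+.092*np.cos(a),x[1]+.092*np.sin(a),.03]).round(1))
# cups by masks in the top picture and side
for q in ('cup0_center',):
  for n,p in (('t',t),('s',s)):
    for m in arm.masks_of(q,p)[:8]:
        print(q,n,round(m['score'],2),np.round(m['rect']))
    print([(round(a['score'],2),np.round(a['centre'],1).tolist(),np.round(onz(p,a['centre'],.037)[:2],4).tolist()) for a in arm.mark_of(q,p)[:7]])
E
```

```text
[  0.53762716   0.23115662 126.11989262] -32.59246826171875
[  0.53433707   0.23203382 126.42794784] -9.793354034423828
[  0.53697499   0.23115556 126.16280304] -40.63866424560547
0 [0.4494 0.2593] 162.2 [230.6 263.6]
1 [0.4831 0.1566] 234.2 [264.  252.2]
2 [0.5913 0.1569] 306.2 [264.1 217.7]
3 [0.6244 0.2598] 18.2 [231.3 207.6]
4 [0.5367 0.3232] 90.2 [210.5 235.7]
cup0_center t 0.77 [421. 226. 446. 252.]
cup0_center t 0.75 [459. 174. 481. 198.]
cup0_center t 0.72 [464. 226. 490. 242.]
[(0.74, [468.1, 186.4], [0.6824, -0.49]), (0.72, [433.0, 239.2], [0.5161, -0.3698]), (0.57, [476.1, 235.5], [0.5259, -0.5055])]
cup0_center s 0.95 [282. 272. 305. 302.]
cup0_center s 0.7 [341. 309. 373. 343.]
cup0_center s 0.58 [288. 318. 309. 350.]
cup0_center s 0.17 [263. 155. 284. 166.]
[(0.94, [360.9, 329.0], [0.6802, -0.5005]), (0.69, [288.8, 286.6], [0.5032, -0.3629]), (0.6, [300.7, 335.5], [0.5322, -0.5085])]
```

```bash
python3 -c "
from h import *
show();go([.51,-.28,.25],np.radians(97))"
```

```text
t 9.32 pos [ 0.5924 -0.0334  0.2438] x [ 0.971  0.24  -0.009] y [-0.014  0.021 -1.   ] F [-0.9 -0.6  0.4] T [ 0.02 -0.08 -0.05] w 0.999 q [-0.28  0.11  0.12  1.61  0.02  1.04]
pos [ 0.5924 -0.0334  0.2438] shift units [-1.161 -0.084 -1.828] mm [-139.3  -10.1 -219.3] len 260
  jaw 97 turn units [-0.008 -0.462  0.003] rows 11.6 q6 1.04
  jaw 277 turn units [-0.003  0.538 -0.008] rows 13.5 q6 1.04
```

```bash
python3 -m jog '[[-0.145,-0.01,-0.2285,0,0,0,1],[-0.145,-0.01,-0.2285,0,0,0,1],[-0.145,-0.01,-0.2285,0,0,0,1],[-0.145,-0.01,-0.2285,0,0,0,1],[-0.145,-0.01,-0.2285,0,0,0,1],[-0.145,-0.01,-0.2285,0,0,0,1],[-0.145,-0.01,-0.2285,0,0,0,1],[-0.145,-0.01,-0.2285,0,0,0,1],[0,0,0,-0.004,-0.039,0,1],[0,0,0,-0.004,-0.039,0,1]]'; python3 -m jog '[[0,0,0,0,-0.0388,0,1],[0,0,0,0,-0.0388,0,1],[0,0,0,0,-0.0388,0,1],[0,0,0,0,-0.0388,0,1],[0,0,0,0,-0.0388,0,1],[0,0,0,0,-0.0388,0,1],[0,0,0,0,-0.0388,0,1],[0,0,0,0,-0.0388,0,1],[0,0,0,0,-0.0388,0,1],[0,0,0,0,-0.0388,0,1]]'; python3 -c "
from h import *
show();go([.51,-.28,.25],np.radians(97))
p=arm.snapshot('wrist');save(p,'i_w')"
```

```text
time: 10.15
position: [0.5028, -0.2877, 0.2367]
eef_rot: [-1.524, -0.377, 0.403]
wrist_force: [-0.0, 0.0, 0.9]
grip_width: 0.996
time: 10.98
position: [0.4979, -0.2858, 0.2244]
eef_rot: [-1.081, -1.328, 1.338]
wrist_force: [-0.1, 0.3, 0.8]
grip_width: 0.997
t 10.98 pos [ 0.4979 -0.2858  0.2244] x [-0.179  0.984  0.024] y [-0.031  0.019 -0.999] F [-0.1  0.3  0.8] T [-0.04 -0.09 -0.02] w 0.997 q [-0.74  0.07  0.05  1.59 -0.01 -0.92]
pos [ 0.4979 -0.2858  0.2244] shift units [ 0.034 -0.215 -0.102] mm [  4.1 -25.8 -12.3] len 29
  jaw 97 turn units [-0.009  0.019  0.007] rows 0.5 q6 -0.92
  jaw 277 turn units [ 0.011 -0.981  0.014] rows 24.7 q6 -0.92
```

View pics/i_w.png

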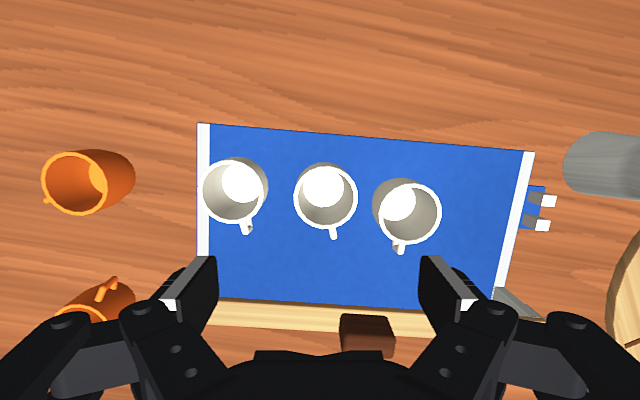

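```bash
cat >> h.py <<'E'
def fitrim(p,uv,z=.068,r=.0285,w=.005):
    g=cv2.GaussianBlur(cv2.cvtColor(p['color'],cv2.COLOR_RGB2GRAY).astype(np.float32),(0,0),.7)
    th=np.linspace(0,2*np.pi,90,endpoint=False)
    E=np.array(p['extrinsics'])
    def ring(x,r):
        P=np.stack([x[0]+r*np.cos(th),x[1]+r*np.sin(th),np.full(90,z)],1);c=P@E[:3,:3].T+E[:3,3]
        u=p['cx']+p['fx']*c[:,0]/-c[:,2];v=p['cy']-p['fy']*c[:,1]/-c[:,2]
        return cv2.remap(g,u.astype(np.float32)[None],v.astype(np.float32)[None],cv2.INTER_LINEAR)[0]
    def f(x):
        a=ring(x,r);return -np.mean(np.clip(a-ring(x,r+w),-20,60)+np.clip(a-ring(x,r-w),-20,60))-.2*np.mean(a)
    x0=onz(p,uv,z)[:2];best=None
    for d in [(0,0),(.004,0),(-.004,0),(0,.004),(0,-.004)]:
        s=x0+np.array(d);q=minimize(f,s,method='Nelder-Mead',options=dict(initial_simplex=[s,s+[.003,0],s+[0,.003]]))
        if best is None or q.fun<best.fun:best=q
    return best.x,best.fun
E
python3 - <<'E'
from h import *
p=arm.snapshot('wrist');t=arm.snapshot('top')
im=p['color'][...,::-1].copy()
for uv,h in (((233,191),(247,232)),((326,197),(334,237)),((409,211),(398,252))):
    x,f=fitrim(p,uv);hp=onz(p,h,.05)[:2];print(x.round(4),round(f,1),proj(p,[*x,.068]).round(1),np.degrees(np.arctan2(*(hp-x)[::-1])).round(1),np.linalg.norm(hp-x).round(3))
    for a in np.linspace(0,6.28,40): cv2.circle(im,tuple(proj(p,[x[0]+.03*np.cos(a),x[1]+.03*np.sin(a),.068]).round().astype(int).tolist()),0,(0,0,255),-1)
cv2.imwrite('pics/j.png',cv2.resize(im[140:270,180:460],None,fx=2.8,fy=2.8))
for uv in ((377,243),(404,243),(432,240)):
    x,f=fitrim(t,uv);print('top',x.round(4),round(f,1))
E
```

```text
[ 0.5102 -0.3615] -136.3 [229.6 192.3] 24.0 0.045
[ 0.5001 -0.2746] -149.8 [325.3 198.5] 23.5 0.045
[ 0.5016 -0.1935] -151.2 [409.7 215.5] 5.6 0.044
top [ 0.5018 -0.1911] -102.5
top [ 0.5023 -0.2755] -64.2
top [ 0.564  -0.4227] -24.7
```

View pics/j.png

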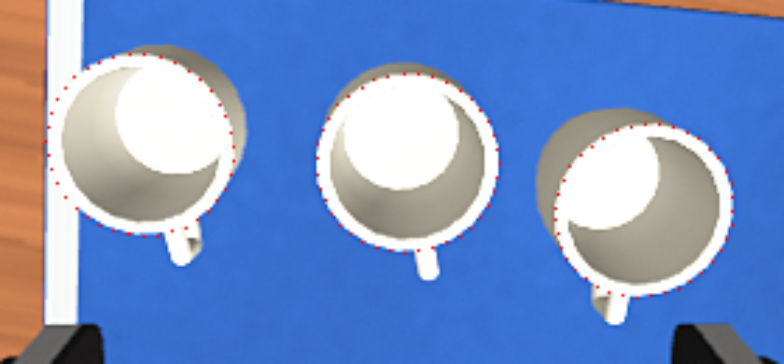

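```bash
python3 -c "
from h import *
go([.5016,-.1935,.12],np.radians(130))"
```

```text
pos [ 0.4979 -0.2859  0.2247] shift units [ 0.733  0.885 -0.185] mm [ 87.9 106.2 -22.2] len 140
  jaw 130 turn units [-0.007 -0.168  0.01 ] rows 4.2 q6 -0.92
  jaw 310 turn units [-0.013  0.832 -0.009] rows 20.9 q6 -0.92
```

```bash
python3 -m jog '[[0.183,0.1,-0.046,0,0,0,1],[0.183,0.1,-0.046,0,0,0,1],[0.183,0.1,-0.046,0,0,0,1],[0.183,0.1,-0.046,0,0,0,1],[0,0,0,-0.004,-0.0385,0.005,1],[0,0,0,-0.003,-0.0385,0.005,1],[0,0,0,0,-0.0385,0,1],[0,0,0,0,-0.0385,0,1],[0,0,0,0,-0.012,0,1]]'; python3 -c "
from h import *
show();go([.5016,-.1935,.12],np.radians(130))
p=arm.snapshot('wrist');save(p,'k_w')
g=proj(p,[.5016,-.1935,.068]);x,f=fitrim(p,g);print(x,f)
x2,f=fitrim(p,proj(p,[.5001,-.2746,.068]));print(x2,f,proj(p,[*x2,.068]))
"
```

```text
time: 11.88
position: [0.5024, -0.1894, 0.1716]
eef_rot: [-0.815, -1.675, 1.686]
wrist_force: [0.3, 0.1, -1.0]
grip_width: 0.997
t 11.88 pos [ 0.5024 -0.1894  0.1716] x [-0.618  0.786 -0.001] y [-0.004 -0.004 -1.   ] F [ 0.3  0.1 -1. ] T [ 0.01 -0.04 -0.01] w 0.997 q [-0.6  -0.09 -0.21  1.46 -0.01 -1.27]
pos [ 0.5024 -0.1894  0.1716] shift units [-0.023  0.43   0.024] mm [-2.7 51.6  2.9] len 52
  jaw 130 turn units [-0.002 -0.01  -0.   ] rows 0.3 q6 -1.27
  jaw 310 turn units [ 0.     0.99  -0.003] rows 24.9 q6 -1.27
[ 0.50150929 -0.19361615] -152.2692108154297
[ 0.50002168 -0.27475865] -149.6338653564453 [227.58319164 131.84765399]
```

View pics/k_w.png

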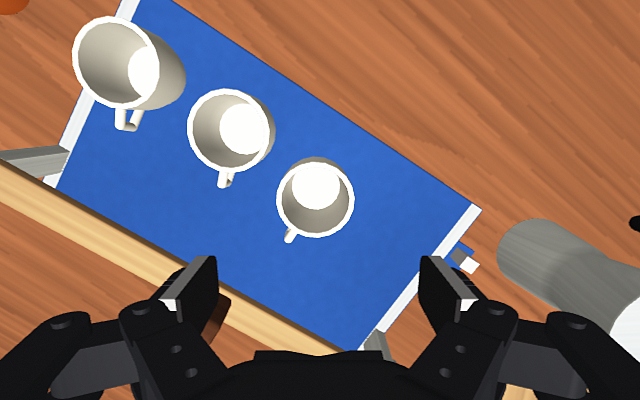

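```bash
python3 -m jog '[[-0.012,0.3,0.012,0,-0.005,0,1],[-0.01,0.3,0.01,0,-0.005,0,1],[0,0.25,0,0,0,0,1],[0,0.15,0,0,0,0,1],[0,0.1,0,0,0,0,1]]'; python3 -c "
from h import *
show();go([.5015,-.1936,.034],np.radians(130))"
```

```text
time: 12.35
position: [0.5041, -0.1956, 0.0385]
eef_rot: [-0.821, -1.679, 1.692]
wrist_force: [0.2, 0.0, 0.2]
grip_width: 1.003
t 12.35 pos [ 0.5041 -0.1956  0.0385] x [-0.621  0.784 -0.009] y [ 0.003 -0.009 -1.   ] F [0.2 0.  0.2] T [-0.07  0.03 -0.04] w 1.003 q [-0.61 -0.03 -0.39  1.2  -0.01 -1.28]
pos [ 0.5041 -0.1956  0.0385] shift units [0.027 0.037 0.006] mm [3.2 4.5 0.8] len 6
  jaw 130 turn units [-0.001 -0.009 -0.003] rows 0.2 q6 -1.28
  jaw 310 turn units [ 0.004  0.991 -0.002] rows 24.9 q6 -1.28
```

```bash
python3 -m jog '[[0.027,0.03,0.006,0,0,0,0.6],[0,0,0,0,0,0,-1],[0,0,0,0,0,0,-1],[0,0,0,0,0,0,-1],[0,0,0,0,0,0,-1]]' 25; python3 -c "
from h import *
show()
p=arm.snapshot('wrist');save(p,'l_w')
a=onz(p,(289,241),.05)"
```

```text
time: 12.77
position: [0.4997, -0.1924, 0.0329]
eef_rot: [-0.827, -1.669, 1.681]
wrist_force: [0.4, -0.3, -1.2]
grip_width: 0.69
t 12.77 pos [ 0.4997 -0.1924  0.0329] x [-0.61   0.792 -0.005] y [-0.    -0.007 -1.   ] F [ 0.4 -0.3 -1.2] T [-0.03 -0.05 -0.01] w 0.69 q [-0.61 -0.03 -0.41  1.19 -0.01 -1.26]
```

View pics/l_w.png

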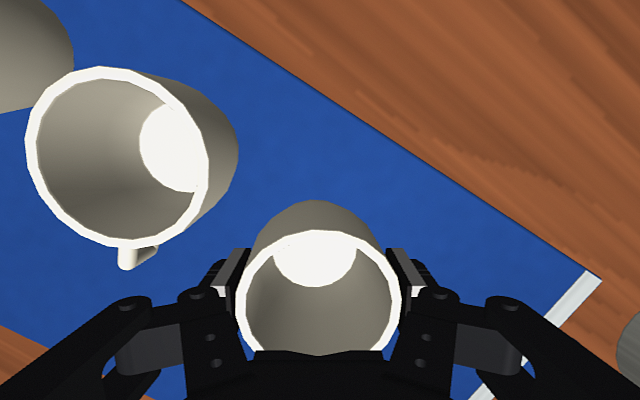

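```bash
python3 -m jog '[[0,-0.1,0,0,0,0,-1],[0,-0.25,0,0,0,0,-1],[0,-0.3,0,0,0,0,-1],[0,-0.3,0,0,0,0,-1],[0,-0.25,0,0,0,0,-1]]' 30; python3 -c "
from h import *
show();go([.5913,.1569,.17],np.radians(68.5))"
```

```text
time: 13.23
position: [0.4961, -0.1887, 0.1798]
eef_rot: [-0.817, -1.666, 1.675]
wrist_force: [1.2, -0.1, 0.1]
grip_width: 0.69
t 13.23 pos [ 0.4961 -0.1887  0.1798] x [-0.609  0.793  0.004] y [-0.009 -0.001 -1.   ] F [ 1.2 -0.1  0.1] T [-0.04 -0.08 -0.02] w 0.69 q [-0.61 -0.1  -0.2   1.48 -0.01 -1.26]
pos [ 0.4961 -0.1887  0.1798] shift units [ 1.801  0.071 -2.384] mm [ 216.2    8.6 -286.1] len 359
  jaw 68 turn units [-0.003  0.328  0.   ] rows 8.2 q6 -1.26
  jaw 248 turn units [ 0.    -0.672  0.003] rows 16.9 q6 -1.26
```

```bash
python3 -m jog '[[0.09,0,-0.12,0,0,0,-1],[0.18,0.007,-0.238,0,0,0,-1],[0.18,0.007,-0.238,0,0,0,-1],[0.18,0.007,-0.238,0,0,0,-1],[0.18,0.007,-0.238,0,0,0,-1],[0.18,0.007,-0.238,0,0,0,-1],[0.18,0.007,-0.238,0,0,0,-1],[0.18,0.007,-0.238,0,0,0,-1],[0.18,0.007,-0.238,0,0,0,-1],[0.18,0.007,-0.238,0,0,0,-1]]'; python3 -m jog '[[0.05,0,-0.07,0,0.02,0,-1],[0,0,0,0,0.038,0,-1],[0,0,0,0,0.038,0,-1],[0,0,0,0,0.038,0,-1],[0,0,0,0,0.038,0,-1],[0,0,0,0,0.038,0,-1],[0,0,0,0,0.038,0,-1],[0,0,0,0,0.038,0,-1],[0,0,0,0,0.038,0,-1]]'; python3 -c "
from h import *
show();go([.5913,.1569,.17],np.radians(68.5))
p=arm.snapshot('wrist');save(p,'m_w');t=arm.snapshot('top');save(t,'m_t',(180,150,330,300),4)
s=arm.snapshot('side');save(s,'m_s',(230,80,400,240),4)"
```

```text
time: 14.07
position: [0.5972, 0.1438, 0.1976]
eef_rot: [-0.863, -1.667, 1.675]
wrist_force: [0.7, -1.1, -1.1]
grip_width: 0.69
time: 14.82
position: [0.6014, 0.1651, 0.2104]
eef_rot: [-1.403, -0.922, 0.89]
wrist_force: [0.4, -0.2, -1.9]
grip_width: 0.691
t 14.82 pos [0.6014 0.1651 0.2104] x [0.398 0.917 0.001] y [ 0.031 -0.012 -0.999] F [ 0.4 -0.2 -1.9] T [-0.02  0.05 -0.04] w 0.691 q [ 0.07  0.14  0.09  1.5  -0.01  0.47]
pos [0.6014 0.1651 0.2104] shift units [-0.097  0.335  0.061] mm [-11.6  40.2   7.4] len 42
  jaw 68 turn units [ 0.011 -0.011  0.   ] rows 0.4 q6 0.47
  jaw 248 turn units [-0.     0.989  0.017] rows 24.9 q6 0.47
```

View pics/m_w.png

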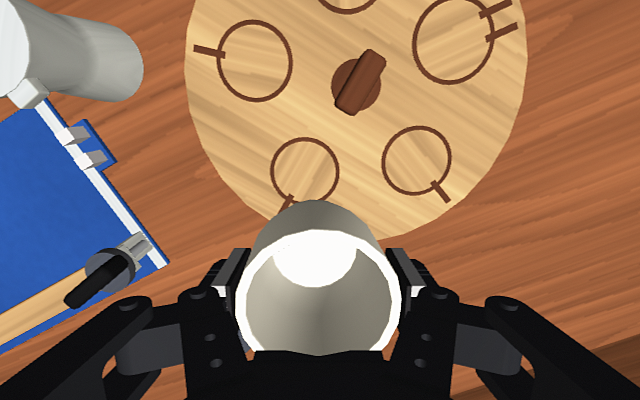

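View pics/m_s.png

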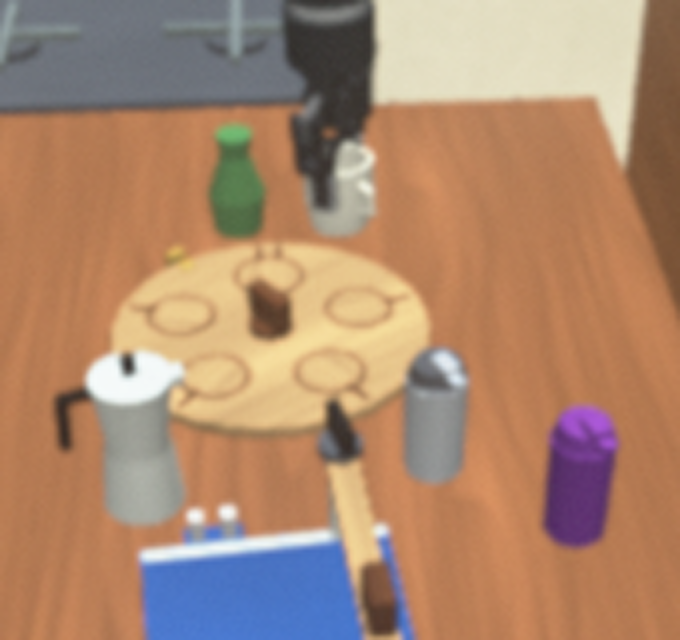

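```bash
python3 -c "
from h import *
p=arm.snapshot('wrist');s=arm.snapshot('side')
r=fitdisc([p],(.537,.231,126.2));print(r.x,r.fun)
c=np.array(arm.state()['position']);c[2]+=0.004
print('axis',proj(s,c))
for a in (270,290,306,320,340): print(a,proj(s,c+[.046*np.cos(np.radians(a)),.046*np.sin(np.radians(a)),0]).round(1))
save(s,'n_s',(290,100,340,145),14)"
```

```text
[  0.5365434    0.23023665 126.19580267] -57.39200973510742
axis [314.58933784 128.3571524 ]
270 [315.3 135.3]
290 [319.9 134.7]
306 [323.1 133.7]
320 [325.3 132.4]
340 [327.4 130.3]
```

View pics/n_s.png

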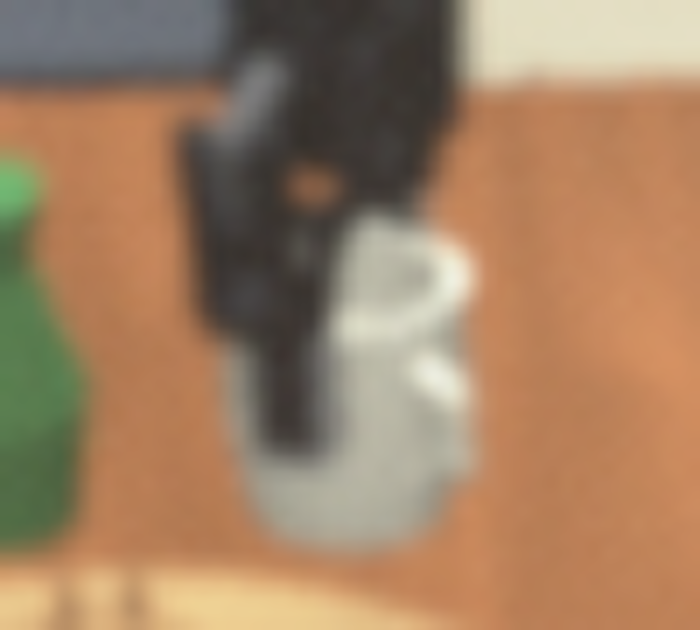

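```bash
python3 -m jog '[[-0.05,0,0.03,0.011,-0.008,0,-1],[-0.05,0.2,0.03,0,0,0,-1],[0,0.2,0,0,0,0,-1],[0,0,0,0,0,0,-1]]'; python3 -c "
from h import *
show();go([.5908,.1563,.062],np.radians(68.3))"
```

```text
time: 15.4
position: [0.5909, 0.1566, 0.1626]
eef_rot: [-1.357, -0.942, 0.939]
wrist_force: [-0.3, 0.2, -0.9]
grip_width: 0.692
t 15.4 pos [0.5909 0.1566 0.1626] x [0.351 0.936 0.002] y [ 0.001  0.002 -1.   ] F [-0.3  0.2 -0.9] T [-0.04  0.06 -0.  ] w 0.692 q [0.04 0.13 0.   1.44 0.   0.4 ]
pos [0.5909 0.1566 0.1626] shift units [-0.004  0.839  0.   ] mm [ -0.5 100.6   0. ] len 101
  jaw 68 turn units [0.    0.006 0.001] rows 0.2 q6 0.4
  jaw 248 turn units [ 0.001 -0.994 -0.   ] rows 25.0 q6 0.4
```

```bash
python3 -m jog '[[0,0.2,0,0,0.003,0,-1],[0,0.25,0,0,0.002,0,-1],[0,0.2,0,0,0,0,-1],[0,0.1,0,0,0,0,-1],[0,0.05,0,0,0,0,-1]]'; python3 -c "
from h import *
show();go([.5908,.1563,.0572],np.radians(68.3))"
```

```text
time: 15.82
position: [0.5936, 0.1569, 0.0701]
eef_rot: [-1.362, -0.943, 0.931]
wrist_force: [-0.8, -0.1, -1.3]
grip_width: 0.689
t 15.82 pos [0.5936 0.1569 0.0701] x [0.356 0.934 0.004] y [ 0.007  0.002 -1.   ] F [-0.8 -0.1 -1.3] T [0.05 0.03 0.  ] w 0.689 q [ 0.04  0.17 -0.13  1.27  0.    0.41]
pos [0.5936 0.1569 0.0701] shift units [-0.013  0.107  0.021] mm [-1.6 12.9  2.5] len 13
  jaw 68 turn units [0.002 0.005 0.001] rows 0.1 q6 0.41
  jaw 248 turn units [ 0.002 -0.995 -0.003] rows 25.0 q6 0.41
```

```bash
python3 -m jog '[[-0.012,0.05,0.02,0.002,0.004,0,-1],[0,0.035,0,0,0,0,-1],[0,0.02,0,0,0,0,-1],[0,0,0,0,0,0,-1]]'; python3 -c "
from h import *
show();go([.5908,.1563,.0572],np.radians(68.3))"
```

```text
time: 16.15
position: [0.5919, 0.1566, 0.0594]
eef_rot: [-1.361, -0.932, 0.924]
wrist_force: [-0.4, -0.3, -2.2]
grip_width: 0.691
t 16.15 pos [0.5919 0.1566 0.0594] x [0.367 0.93  0.005] y [ 0.003  0.005 -1.   ] F [-0.4 -0.3 -2.2] T [ 0.   -0.01 -0.01] w 0.691 q [ 0.04  0.18 -0.14  1.25  0.    0.42]
pos [0.5919 0.1566 0.0594] shift units [-0.006  0.019  0.008] mm [-0.7  2.2  0.9] len 3
  jaw 68 turn units [0.    0.001 0.002] rows 0.0 q6 0.42
  jaw 248 turn units [ 0.003 -0.999 -0.   ] rows 25.1 q6 0.42
```

```bash
python3 -m jog '[[-0.005,0.022,0.005,0,0,0,-1],[0,0.004,0,0,0,0,0.45],[0,0,0,0,0,0,0.5],[0,0,0,0,0,0,0.6],[0,-0.002,0,0,0,0,0.7],[0,-0.1,0,0,0,0,0.75],[0,-0.2,0,0,0,0,0.75],[0,-0.25,0,0,0,0,1],[0,-0.3,0,0,0,0,1],[0,-0.3,0,0,0,0,1]]'; python3 -c "
from h import *
show();
p=arm.snapshot('wrist');save(p,'o_w');t=arm.snapshot('top')
r=fitdisc([p],(.537,.231,126.2));print(r.x,r.fun)
c=fitrim(p,proj(p,[.5908,.1563,.092]),z=.092);print(c,proj(p,[*c[0],.092]))"
```

```text
time: 16.98
position: [0.5874, 0.1555, 0.1975]
eef_rot: [-1.357, -0.926, 0.929]
wrist_force: [0.7, -0.4, -0.2]
grip_width: 0.999
t 16.98 pos [0.5874 0.1555 0.1975] x [0.366 0.93  0.002] y [-0.005  0.004 -1.   ] F [ 0.7 -0.4 -0.2] T [-0.01 -0.08  0.02] w 0.999 q [0.04 0.13 0.06 1.51 0.   0.42]
[  0.53605467   0.23041391 127.53157752] -56.26906967163086
(array([0.59396405, 0.15526321]), np.float64(-150.15602111816406)) [320.52483049 212.03833346]
```

View pics/o_w.png

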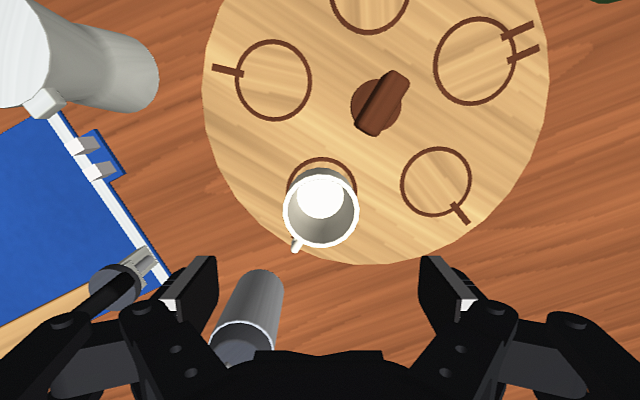

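```bash
python3 -c "
from h import *
go([.5,-.275,.19],np.radians(130))"
```

```text
pos [0.591  0.1556 0.2038] shift units [-3.618  0.093 -0.608] mm [-434.1   11.2  -73. ] len 440
  jaw 130 turn units [ 0.002 -0.342  0.001] rows 8.6 q6 0.42
  jaw 310 turn units [-0.001  0.658  0.003] rows 16.6 q6 0.42
```

```bash
python3 -m jog '[[-0.34,0,-0.055,0,0,0,1],[-0.34,0,-0.055,0,0,0,1],[-0.34,0,-0.055,0,0,0,1],[-0.34,0,-0.055,0,0,0,1],[-0.34,0,-0.055,0,0,0,1],[-0.34,0,-0.055,0,0,0,1],[-0.34,0,-0.055,0,0,0,1],[-0.34,0,-0.055,0,0,0,1],[-0.34,0,-0.055,0,0,0,1],[-0.34,0,-0.055,0,0,0,1]]'; python3 -m jog '[[-0.2,0,-0.03,0,0,0,1],[0,0,0,0,-0.038,0,1],[0,0,0,0,-0.038,0,1],[0,0,0,0,-0.038,0,1],[0,0,0,0,-0.038,0,1],[0,0,0,0,-0.038,0,1],[0,0,0,0,-0.038,0,1],[0,0,0,0,-0.038,0,1],[0,0,0,0,-0.038,0,1],[0,0,0,0,-0.038,0,1]]'; python3 -c "
from h import *
show();go([.5,-.275,.13],np.radians(130))
p=arm.snapshot('wrist');save(p,'q_w')
c=fitrim(p,proj(p,[.5,-.2748,.068]));print(c,proj(p,[*c[0],.068]))
c=fitrim(p,proj(p,[.508,-.3615,.068]));print(c,proj(p,[*c[0],.068]))"
```

```text
time: 17.92
position: [0.5059, -0.2488, 0.2121]
eef_rot: [-1.37, -0.957, 0.925]
wrist_force: [0.4, 0.3, -0.2]
grip_width: 0.998
time: 18.75
position: [0.4967, -0.2849, 0.2185]
eef_rot: [-0.787, -1.748, 1.736]
wrist_force: [-0.3, 0.3, 1.1]
grip_width: 1.001
t 18.75 pos [ 0.4967 -0.2849  0.2185] x [-0.678  0.734 -0.021] y [ 0.027 -0.005 -1.   ] F [-0.3  0.3  1.1] T [ 0.05  0.06 -0.01] w 1.001 q [-0.76 -0.01 -0.05  1.51  0.02 -1.5 ]
pos [ 0.4967 -0.2849  0.2185] shift units [ 0.058  0.738 -0.064] mm [ 6.9 88.5 -7.6] len 89
  jaw 130 turn units [ 0.005  0.015 -0.007] rows 0.4 q6 -1.5
  jaw 310 turn units [-0.01  -0.985 -0.008] rows 24.8 q6 -1.5
(array([ 0.50005009, -0.27468453]), np.float64(-150.0963134765625)) [327.7472144  198.26904349]
(array([ 0.51011287, -0.36120993]), np.float64(-133.0790557861328)) [246.87786227 140.56284619]
```

View pics/q_w.png

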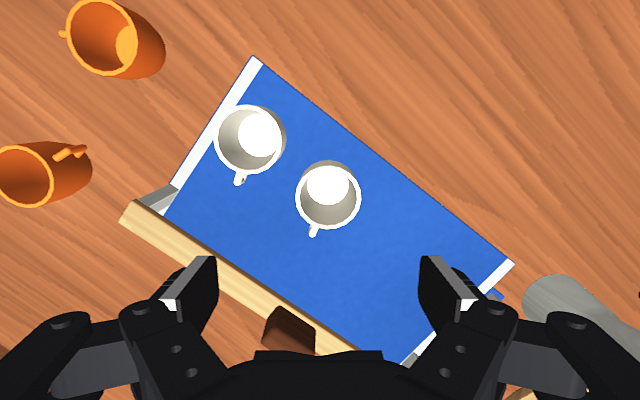

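```bash
python3 -m jog '[[0.03,0.2,-0.03,0.005,0,-0.007,1],[0.03,0.3,-0.03,0,0,0,1],[0,0.2,0,0,0,0,1],[0,0,0,0,0,0,1]]'; python3 -c "
from h import *
show();go([.5,-.2747,.034])
p=arm.snapshot('wrist');save(p,'r_w')
c=fitrim(p,proj(p,[.5,-.2748,.068]));print(c,proj(p,[*c[0],.068]))"
```

```text
time: 19.13
position: [0.4994, -0.2759, 0.1356]
eef_rot: [-0.767, -1.731, 1.736]
wrist_force: [-0.8, -0.2, -0.1]
grip_width: 1.0
t 19.13 pos [ 0.4994 -0.2759  0.1356] x [-0.676  0.737 -0.006] y [ 0.004 -0.004 -1.   ] F [-0.8 -0.2 -0.1] T [0.05 0.04 0.02] w 1.0 q [-0.73  0.01 -0.17  1.38 -0.   -1.48]
pos [ 0.4994 -0.2759  0.1356] shift units [ 0.009  0.846 -0.011] mm [  1.  101.6  -1.3] len 102
(array([ 0.49980475, -0.2746396 ]), np.float64(-152.69091796875)) [319.96957863 220.02152755]
```

View pics/r_w.png

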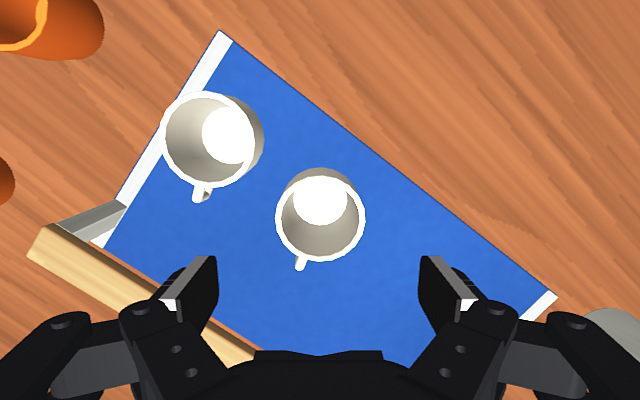

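```bash
python3 -c "
from h import *
p=arm.snapshot('wrist')
for c,h in (((.4999,-.2746),(299,268)),((.5095,-.3613),(198,199))):
  for z in (.04,.05,.058):
    d=onz(p,h,z)[:2]-c;print(z,np.degrees(np.arctan2(d[1],d[0])).round(1),np.linalg.norm(d).round(4))
for m in arm.masks_of('cup0_center',p)[:4]: print(m['score'],m['rect'])
"
python3 -m jog '[[0,0.3,0,0,0,0,1],[0,0.3,0,0,0,0,1],[0.005,0.15,0,0,0,0,1],[0,0.1,0,0,0,0,1]]'; python3 -c "
from h import *
show();go([.4999,-.2747,.034])"
```

```text
0.04 23.4 0.052
0.05 22.3 0.0472
0.058 21.2 0.0434
0.04 17.5 0.0496
0.05 20.5 0.0458
0.058 23.2 0.0429
0.97 [1.8, 2.1, 109.0, 59.2]
0.71 [0.0, 151.3, 15.7, 202.6]
0.59 [161.9, 89.8, 267.1, 199.1]
time: 19.62
position: [0.5089, -0.285, 0.0504]
eef_rot: [-0.798, -1.729, 1.75]
wrist_force: [-0.5, 1.4, 0.8]
grip_width: 0.997
t 19.62 pos [ 0.5089 -0.285   0.0504] x [-0.673  0.738 -0.033] y [ 0.024 -0.023 -0.999] F [-0.5  1.4  0.8] T [0.13 0.12 0.01] w 0.997 q [-0.73  0.06 -0.28  1.2  -0.   -1.47]
pos [ 0.5089 -0.285   0.0504] shift units [ 0.118  0.133 -0.003] mm [14.2 16.  -0.3] len 21
```

```bash
python3 -m jog '[[0.05,0,0,0.003,0,0,1]]'; python3 -c "
from h import *
show();go([.4999,-.2747,.034])
p=arm.snapshot('wrist');save(p,'s_w')
c=fitrim(p,proj(p,[.5,-.2748,.068]));print(c,proj(p,[*c[0],.068]))"
```

```text
time: 19.7
position: [0.5045, -0.281, 0.0493]
eef_rot: [-0.794, -1.718, 1.755]
wrist_force: [-0.7, 0.2, -0.8]
grip_width: 1.004
t 19.7 pos [ 0.5045 -0.281   0.0493] x [-0.672  0.74  -0.032] y [ 0.016 -0.029 -0.999] F [-0.7  0.2 -0.8] T [ 0.02  0.03 -0.02] w 1.004 q [-0.73  0.05 -0.3   1.2  -0.01 -1.47]
pos [ 0.5045 -0.281   0.0493] shift units [ 0.068  0.126 -0.008] mm [ 8.2 15.1 -1. ] len 17
(array([ 0.49985678, -0.27515145]), np.float64(-155.32003784179688)) [335.38386307 282.08131852]
```

View pics/s_w.png

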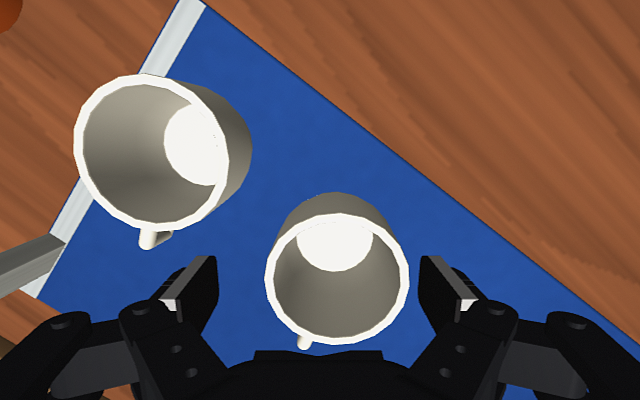

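```bash
python3 -m jog '[[0.06,0.03,-0.008,0.003,0,-0.01,1],[0,0.06,0,0,0,0,1],[0,0,0,0,0,0,1]]'; python3 -c "
from h import *
show();go([.4999,-.2750,.034],np.radians(132.3))"
```

```text
time: 20.0
position: [0.5024, -0.2758, 0.0456]
eef_rot: [-0.765, -1.71, 1.747]
wrist_force: [-0.9, 1.5, -1.2]
grip_width: 1.0
t 20.0 pos [ 0.5024 -0.2758  0.0456] x [-0.673  0.74  -0.008] y [-0.008 -0.018 -1.   ] F [-0.9  1.5 -1.2] T [0.03 0.02 0.01] w 1.0 q [-0.72  0.07 -0.28  1.22 -0.02 -1.46]
pos [ 0.5024 -0.2758  0.0456] shift units [0.019 0.096 0.009] mm [ 2.3 11.6  1.1] len 12
  jaw 132 turn units [-0.006 -0.    -0.003] rows 0.2 q6 -1.46
  jaw 312 turn units [ 0.004  1.    -0.009] rows 25.1 q6 -1.46
```

```bash
python3 -m jog '[[0.018,0.06,0.009,-0.006,0,-0.003,1],[0,0.05,0,0,0,0,1],[0,0,0,0,0,0,1]]'; python3 -c "
from h import *
show();go([.4999,-.2750,.034],np.radians(132.3))"
```

```text
time: 20.25
position: [0.5018, -0.2765, 0.0346]
eef_rot: [-0.77, -1.732, 1.728]
wrist_force: [-0.5, 0.6, -0.0]
grip_width: 1.002
t 20.25 pos [ 0.5018 -0.2765  0.0346] x [-0.673  0.74  -0.004] y [ 0.006 -0.    -1.   ] F [-0.5  0.6 -0. ] T [-0.05 -0.01 -0.01] w 1.002 q [-0.73  0.08 -0.29  1.2   0.   -1.47]
pos [ 0.5018 -0.2765  0.0346] shift units [0.02  0.005 0.003] mm [2.4 0.6 0.4] len 3
  jaw 132 turn units [ 0.001 -0.    -0.001] rows 0.0 q6 -1.47
  jaw 312 turn units [0.002 1.    0.002] rows 25.1 q6 -1.47
```

```bash
python3 -m jog '[[0.02,0,0.003,0,0,0,0.6],[0,0,0,0,0,0,-1],[0,0,0,0,0,0,-1],[0,0,0,0,0,0,-1],[0,0,0,0,0,0,-1],[0,-0.1,0,0,0,0,-1],[0,-0.25,0,0,0,0,-1],[0,-0.25,0,0,0,0,-1],[0,-0.25,0,0,0,0,-1],[0,-0.25,0,0,0,0,-1]]' 30; python3 -c "
from h import *
show();
go([.6235,.261,.19],np.radians(19+132.3-22.5))"
```

```text
time: 21.08
position: [0.4944, -0.2712, 0.1657]
eef_rot: [-0.756, -1.732, 1.72]
wrist_force: [0.3, -0.2, -1.6]
grip_width: 0.671
t 21.08 pos [ 0.4944 -0.2712  0.1657] x [-0.672  0.74   0.01 ] y [-0.005  0.009 -1.   ] F [ 0.3 -0.2 -1.6] T [-0.07 -0.02  0.01] w 0.671 q [-0.74  0.   -0.13  1.45  0.   -1.47]
pos [ 0.4944 -0.2712  0.1657] shift units [ 2.562 -0.167 -3.778] mm [ 307.4  -20.  -453.4] len 548
  jaw 129 turn units [0.001 0.019 0.003] rows 0.5 q6 -1.47
  jaw 309 turn units [ 0.005 -0.981 -0.001] rows 24.7 q6 -1.47
```

```bash
python3 -c "
from h import *
p=arm.snapshot('wrist');save(p,'t_w');s=arm.snapshot('side');save(s,'t_s',(240,180,340,320),5)"
```

```text
(no output)
```

View pics/t_w.png

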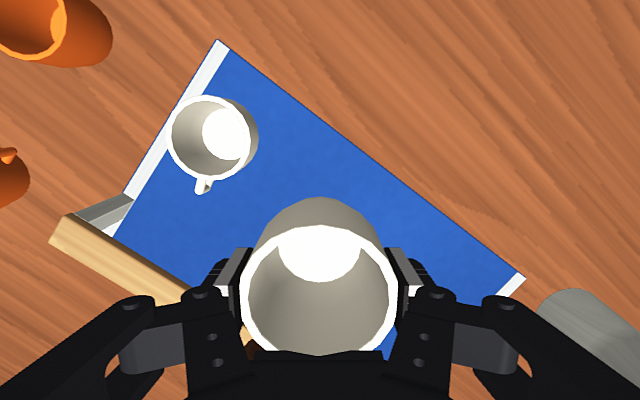

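View pics/t_s.png

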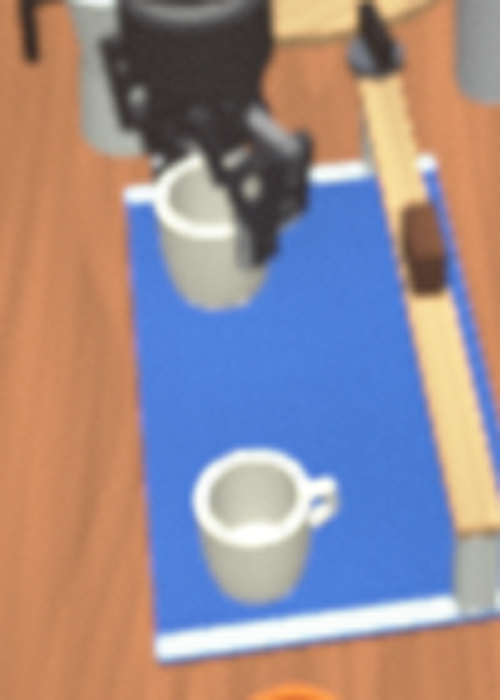

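```bash
python3 -c "
from h import *
p=arm.snapshot('wrist');s,M=st()
c=np.array(s['position'])
for dz in (.030,.034,.038):
  x,f=fitrim(p,(319,292),z=c[2]+dz);d=M.T@(np.array([*x,c[2]+dz])-c);print(dz,x,f,np.round(d*1000,1))"
```

```text
0.03 [ 0.49935729 -0.27183282] -121.34944152832031 [ -1.4 -30.   -3.1]
0.034 [ 0.49766734 -0.27309178] -119.41029357910156 [ -1.1 -34.   -1. ]
0.038 [ 0.49675762 -0.27365909] -105.15165710449219 [ -0.9 -38.    0. ]
```

```bash
python3 -m jog '[[0.1,-0.03,-0.14,0,0,0,-1],[0.183,-0.02,-0.27,0,0,0,-1],[0.183,-0.012,-0.27,0,0,0,-1],[0.183,-0.012,-0.27,0,0,0,-1],[0.183,-0.012,-0.27,0,0,0,-1],[0.183,-0.012,-0.27,0,0,0,-1],[0.183,-0.012,-0.27,0,0,0,-1],[0.183,-0.012,-0.27,0,0,0,-1],[0.183,-0.012,-0.27,0,0,0,-1],[0.183,-0.012,-0.27,0,0,0,-1]]'; python3 -c "
from h import *
show();
go([.6235,.261,.18],np.radians(19+132.3-22.5))"
```

```text
time: 22.07
position: [0.5815, 0.0991, 0.178]
eef_rot: [-0.759, -1.716, 1.714]
wrist_force: [0.0, 0.0, -1.1]
grip_width: 0.678
t 22.07 pos [0.5815 0.0991 0.178 ] x [-0.663  0.749  0.014] y [-0.013  0.007 -1.   ] F [ 0.   0.  -1.1] T [-0.07 -0.16  0.01] w 0.678 q [-0.06  0.08 -0.02  1.48  0.01 -0.78]
pos [0.5815 0.0991 0.178 ] shift units [ 0.778 -0.011 -1.156] mm [  93.4   -1.4 -138.7] len 167
  jaw 129 turn units [-0.002  0.015  0.004] rows 0.4 q6 -0.78
  jaw 309 turn units [ 0.007 -0.985  0.003] rows 24.8 q6 -0.78
```

```bash
python3 -m jog '[[0.18,0,-0.27,0,0.007,0,-1],[0.18,0,-0.27,0,0.007,0.004,-1],[0.18,0,-0.27,0,0,0,-1],[0.15,0,-0.22,0,0,0,-1],[0.08,0,-0.12,0,0,0,-1],[0,0,0,0,0,0,-1]]'; python3 -c "
from h import *
show();
p=arm.snapshot('wrist');save(p,'u_w');r=fitdisc([p],(.5365,.2305,127.5));print(r.x,r.fun);x=r.x
a=np.radians(x[2]+36+72*3);print('mark3',x[0]+.092*np.cos(a),x[1]+.092*np.sin(a),np.degrees(a)%360)
go([.6235,.261,.08],np.radians(19+132.3-22.5))"
```

```text
time: 22.57
position: [0.6246, 0.2751, 0.1695]
eef_rot: [-0.79, -1.682, 1.699]
wrist_force: [-0.6, -0.3, -2.2]
grip_width: 0.67
t 22.57 pos [0.6246 0.2751 0.1695] x [-0.633  0.774  0.007] y [-0.015 -0.003 -1.   ] F [-0.6 -0.3 -2.2] T [-0.01 -0.04 -0.02] w 0.67 q [ 0.22  0.38  0.3   1.51  0.   -0.46]
[  0.53675882   0.23059245 127.59876812] -52.62287902832031
mark3 0.6234287717525995 0.2614521294766592 19.598768121132593
pos [0.6241 0.2739 0.1692] shift units [-0.085  0.743  0.061] mm [-10.2  89.2   7.3] len 90
  jaw 129 turn units [-0.005  0.003  0.002] rows 0.1 q6 -0.46
  jaw 309 turn units [ 0.003 -0.997  0.007] rows 25.1 q6 -0.46
```

View pics/u_w.png

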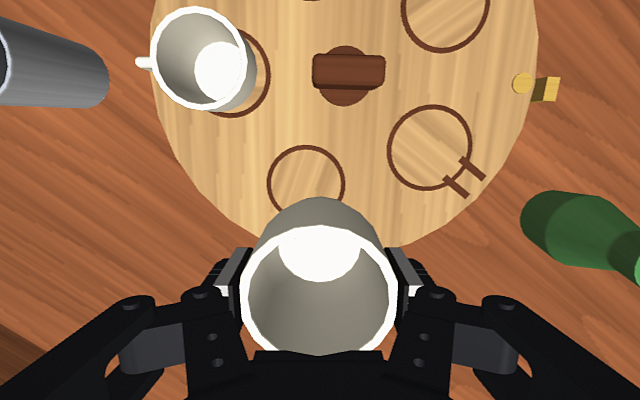

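```bash
python3 -m jog '[[-0.05,0.1,0.03,-0.005,0,0.002,-1],[-0.035,0.2,0.03,0,0,0,-1],[0,0.2,0,0,0,0,-1],[0,0.1,0,0,0,0,-1],[0,0.05,0,0,0,0,-1],[0,0,0,0,0,0,-1]]'; python3 -c "
from h import *
show();
go([.6232,.2614,.0635],np.radians(129.4))"
```

```text
time: 23.12
position: [0.6224, 0.2566, 0.0853]
eef_rot: [-0.801, -1.689, 1.694]
wrist_force: [-0.1, -0.5, -1.9]
grip_width: 0.673
t 23.12 pos [0.6224 0.2566 0.0853] x [-0.632  0.775  0.002] y [-0.004 -0.001 -1.   ] F [-0.1 -0.5 -1.9] T [-0.06  0.03  0.04] w 0.673 q [ 0.2   0.35  0.12  1.34 -0.   -0.49]
pos [0.6224 0.2566 0.0853] shift units [ 0.026  0.182 -0.031] mm [ 3.1 21.8 -3.7] len 22
  jaw 129 turn units [-0.001 -0.001  0.001] rows 0.0 q6 -0.49
  jaw 309 turn units [-0.001  0.999 -0.002] rows 25.1 q6 -0.49
```

```bash
python3 -m jog '[[0.02,0.06,-0.025,0,0,0,-1],[0.01,0.06,-0.01,0,0,0,-1],[0,0.04,0,0,0,0,-1],[0,0.015,0,0,0,0,-1],[0,0,0,0,0,0,-1]]'; python3 -c "
from h import *
show();
go([.6232,.2614,.0585],np.radians(129.4))"
```

```text
time: 23.53
position: [0.6251, 0.2623, 0.0656]
eef_rot: [-0.805, -1.691, 1.692]
wrist_force: [-0.7, -0.2, -1.6]
grip_width: 0.678
t 23.53 pos [0.6251 0.2623 0.0656] x [-0.631  0.776 -0.   ] y [-0. -0. -1.] F [-0.7 -0.2 -1.6] T [ 0.02 -0.05  0.02] w 0.678 q [ 0.21  0.37  0.1   1.3  -0.   -0.48]
pos [0.6251 0.2623 0.0656] shift units [0.004 0.059 0.017] mm [0.5 7.1 2. ] len 7
  jaw 129 turn units [-0.    -0.002 -0.   ] rows 0.0 q6 -0.48
  jaw 309 turn units [ 0.     0.998 -0.   ] rows 25.1 q6 -0.48
```

```bash
python3 -m jog '[[0.004,0.02,0.015,0,0,0,-1],[0,0.018,0,0,0,0,-1],[0,0,0,0,0,0,-1]]'; python3 -c "
from h import *
show()"; python3 -m jog '[[0,0.014,0,0,0,0,-1],[0,0,0,0,0,0,-1]]'; python3 -c "
from h import *
show()"
```

```text
time: 23.78
position: [0.6239, 0.2618, 0.0618]
eef_rot: [-0.806, -1.693, 1.692]
wrist_force: [-0.2, 0.3, -1.6]
grip_width: 0.671
t 23.78 pos [0.6239 0.2618 0.0618] x [-0.631  0.775 -0.001] y [ 0.001 -0.    -1.   ] F [-0.2  0.3 -1.6] T [-0.01 -0.07 -0.03] w 0.671 q [ 0.2   0.37  0.09  1.29 -0.   -0.48]
time: 23.95
position: [0.624, 0.2619, 0.0604]
eef_rot: [-0.806, -1.694, 1.692]
wrist_force: [-0.4, -1.1, -2.7]
grip_width: 0.667
t 23.95 pos [0.624  0.2619 0.0604] x [-0.631  0.775 -0.001] y [ 0.002  0.    -1.   ] F [-0.4 -1.1 -2.7] T [0.03 0.02 0.  ] w 0.667 q [ 0.2   0.37  0.09  1.29 -0.   -0.48]
```

```bash
python3 -m jog '[[0,0.014,0,0,0,0,-1],[0,0.01,0,0,0,0,-1]]'; python3 -c "
from h import *
show()"
```

```text
time: 24.12
position: [0.6248, 0.262, 0.059]
eef_rot: [-0.808, -1.695, 1.691]
wrist_force: [-4.0, -1.1, 8.1]
grip_width: 0.676
t 24.12 pos [0.6248 0.262  0.059 ] x [-0.631  0.775 -0.002] y [ 0.004  0.    -1.   ] F [-4.  -1.1  8.1] T [-0.27  0.76 -0.08] w 0.676 q [ 0.2   0.37  0.09  1.28 -0.   -0.48]
```

```bash
python3 -m jog '[[0,-0.006,0,0,0,0,0.4],[0,0,0,0,0,0,0.5],[0,0,0,0,0,0,0.6],[0,0,0,0,0,0,0.75],[0,-0.1,0,0,0,0,0.75],[0,-0.2,0,0,0,0,0.75],[0,-0.25,0,0,0,0,1],[0,-0.3,0,0,0,0,1],[0,-0.3,0,0,0,0,1]]'; python3 -c "
from h import *
show();
p=arm.snapshot('wrist');save(p,'v_w');t=arm.snapshot('top')
r=fitdisc([p],(.5367,.2305,127.5));print(r.x,r.fun);X=r.x
for k,u in ((2,None),(3,None)):
  a=np.radians(X[2]+36+72*k);m=[X[0]+.092*np.cos(a),X[1]+.092*np.sin(a)]
  c=fitrim(p,proj(p,[*m,.092]),z=.092);print(k,np.round(m,4),c,proj(p,[*c[0],.092]).round(1),np.degrees(a)%360)
go([.509,-.361,.19],np.radians(130))"
```

```text
time: 24.87
position: [0.6193, 0.2608, 0.1953]
eef_rot: [-0.795, -1.683, 1.696]
wrist_force: [0.8, 0.4, 0.5]
grip_width: 1.0
t 24.87 pos [0.6193 0.2608 0.1953] x [-0.631  0.776  0.005] y [-0.011 -0.003 -1.   ] F [0.8 0.4 0.5] T [ 0.06 -0.06  0.06] w 1.0 q [ 0.2   0.34  0.3   1.54 -0.   -0.48]
[  0.53605262   0.22980058 127.42891156] -52.4836311340332
2 [0.592  0.1567] (array([0.5934673, 0.1549418]), np.float64(-153.198486328125)) [223.2  85.2] 307.4289115599514
3 [0.6228 0.2604] (array([0.6251397, 0.2625232]), np.float64(-150.06109619140625)) [314.7 212.7] 19.428911559951416
pos [0.6228 0.2616 0.2022] shift units [-3.425  0.102  4.011] mm [-410.9   12.3  481.3] len 633
  jaw 130 turn units [ 0.    -0.005 -0.   ] rows 0.1 q6 -0.48
  jaw 310 turn units [0.    0.995 0.   ] rows 25.0 q6 -0.48
```

View pics/v_w.png

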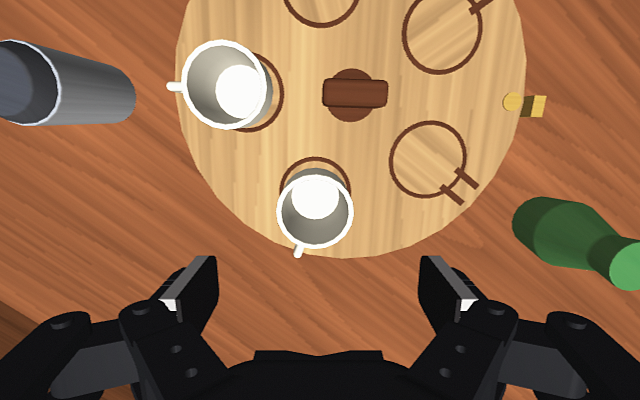

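```bash
python3 -m jog '[[-0.224,0,0.262,0,0,0,1],[-0.224,0,0.262,0,0,0,1],[-0.224,0,0.262,0,0,0,1],[-0.224,0,0.262,0,0,0,1],[-0.224,0,0.262,0,0,0,1],[-0.224,0,0.262,0,0,0,1],[-0.224,0,0.262,0,0,0,1],[-0.224,0,0.262,0,0,0,1],[-0.224,0,0.262,0,0,0,1],[-0.224,0,0.262,0,0,0,1]]'; python3 -c "
from h import *
show();
go([.509,-.361,.16],np.radians(130))"
```

```text
time: 25.8
position: [0.5501, -0.145, 0.2083]
eef_rot: [-0.806, -1.709, 1.699]
wrist_force: [1.1, 0.4, -0.9]
grip_width: 0.997
t 25.8 pos [ 0.5501 -0.145   0.2083] x [-0.642  0.767 -0.007] y [ 0.012  0.    -1.   ] F [ 1.1  0.4 -0.9] T [-0.06 -0.05  0.01] w 0.997 q [-0.49 -0.01 -0.06  1.51  0.01 -1.19]
pos [ 0.5501 -0.145   0.2083] shift units [-1.158  0.398  1.421] mm [-138.9   47.8  170.5] len 225
  jaw 130 turn units [ 0.003 -0.    -0.002] rows 0.1 q6 -1.19
  jaw 310 turn units [0.004 0.999 0.004] rows 25.1 q6 -1.19
```

```bash
python3 -m jog '[[-0.2,0.04,0.245,0,0,0,1],[-0.2,0.04,0.245,0,0,0,1],[-0.2,0.04,0.245,0,0,0,1],[-0.2,0.04,0.245,0,0,0,1],[-0.2,0.04,0.245,0,0,0,1],[-0.1,0.04,0.13,0,0,0,1],[0,0,0,0,0,0,1]]'; python3 -c "
from h import *
show();
p=arm.snapshot('wrist');save(p,'w_w')
c=fitrim(p,proj(p,[.509,-.361,.068]));print(c,proj(p,[*c[0],.068]))
go([*c[0],.034],np.radians(130))"
```

```text
time: 26.38
position: [0.5043, -0.3688, 0.1828]
eef_rot: [-0.819, -1.703, 1.7]
wrist_force: [-0.2, -0.0, -0.7]
grip_width: 0.999
t 26.38 pos [ 0.5043 -0.3688  0.1828] x [-0.636  0.772 -0.015] y [ 0.017 -0.006 -1.   ] F [-0.2 -0.  -0.7] T [-0.02  0.03 -0.01] w 0.999 q [-0.84  0.15  0.06  1.46  0.01 -1.53]
(array([ 0.50982473, -0.36131589]), np.float64(-150.95932006835938)) [323.34789655 210.22146357]
pos [ 0.5048 -0.3674  0.1834] shift units [ 0.031  1.245 -0.053] mm [  3.7 149.4  -6.3] len 150
  jaw 130 turn units [ 0.003 -0.003 -0.005] rows 0.2 q6 -1.53
  jaw 310 turn units [0.008 0.997 0.005] rows 25.1 q6 -1.53
```

View pics/w_w.png

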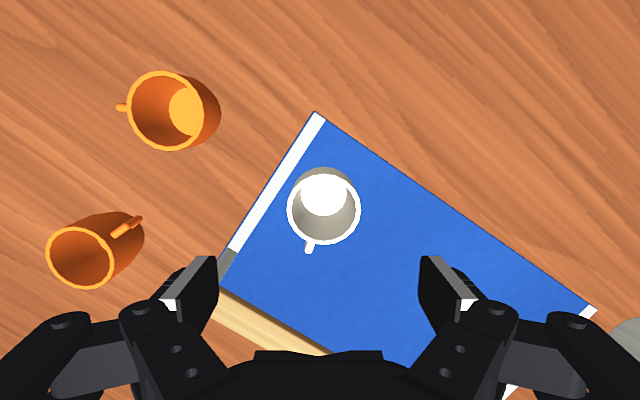

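```bash
python3 -c "
from h import *
p=arm.snapshot('wrist')
for z in (.045,.05,.055):
    d=onz(p,(308,252),z)[:2]-[.5098,-.3613];print(z,np.degrees(np.arctan2(d[1],d[0])).round(1),np.linalg.norm(d).round(4))
"
python3 -m jog '[[0.02,0.2,-0.03,0.003,0,-0.005,1],[0.01,0.2,-0.02,0,0,0,1],[0,0.2,0,0,0,0,1],[0,0.2,0,0,0,0,1],[0,0.15,0,0,0,0,1],[0,0,0,0,0,0,1]]'; python3 -c "
from h import *
show();go([.5098,-.3613,.034],np.radians(130))"
```

```text
0.045 24.2 0.0495
0.05 23.8 0.0474
0.055 23.4 0.0452
time: 26.98
position: [0.5139, -0.3512, 0.0704]
eef_rot: [-0.798, -1.705, 1.706]
wrist_force: [-0.5, 1.3, -1.2]
grip_width: 0.996
t 26.98 pos [ 0.5139 -0.3512  0.0704] x [-0.644  0.765 -0.005] y [ 0.005 -0.003 -1.   ] F [-0.5  1.3 -1.2] T [0.03 0.01 0.02] w 0.996 q [-0.81  0.2  -0.09  1.27  0.   -1.51]
pos [ 0.5139 -0.3512  0.0704] shift units [-0.041  0.303  0.081] mm [-4.9 36.4  9.7] len 38
  jaw 130 turn units [ 0.001  0.001 -0.002] rows 0.0 q6 -1.51
  jaw 310 turn units [-0.002 -0.999 -0.001] rows 25.1 q6 -1.51
```

```bash
python3 -m jog '[[-0.038,0,0.078,0,0,0,1],[0,0.1,0,0,0,0,1],[0,0.1,0,0,0,0,1],[0,0,0,0,0,0,1]]'; python3 -c "
from h import *
show();go([.5098,-.3613,.034],np.radians(130))"
```

```text
time: 27.32
position: [0.512, -0.3595, 0.0484]
eef_rot: [-0.798, -1.708, 1.711]
wrist_force: [0.2, 0.1, 0.2]
grip_width: 1.002
t 27.32 pos [ 0.512  -0.3595  0.0484] x [-0.648  0.762 -0.008] y [ 0.007 -0.005 -1.   ] F [0.2 0.1 0.2] T [ 0.    0.   -0.01] w 1.002 q [-0.82  0.22 -0.11  1.23  0.   -1.53]
pos [ 0.512  -0.3595  0.0484] shift units [0.001 0.12  0.024] mm [ 0.2 14.4  2.9] len 15
  jaw 130 turn units [ 0.001  0.002 -0.003] rows 0.1 q6 -1.53
  jaw 310 turn units [-0.004 -0.998 -0.001] rows 25.1 q6 -1.53
```

```bash
python3 -m jog '[[0,0.06,0.02,0,0,0,1],[0,0.06,0,0,0,0,0.6],[0,0,0,0,0,0,-1],[0,0,0,0,0,0,-1],[0,0,0,0,0,0,-1],[0,0,0,0,0,0,-1]]' 30; python3 -c "
from h import *
show()"; python3 -m jog '[[0,-0.1,0,0,0,0,-1],[0,-0.25,0,0,0,0,-1],[0,-0.3,0,0,0,0,-1],[0,-0.3,0,0,0,0,-1],[0,-0.3,0,0,0,0,-1]]';python3 -c "
from h import *
show()
p=arm.snapshot('wrist');save(p,'x_w');s,M=st();c=s['position']
for dz in (.026,.030,.034):
  x,f=fitrim(p,(319,292),z=c[2]+dz);d=M.T@(np.array([*x,c[2]+dz])-c);print(dz,x,f,np.round(d*1000,1))
go([.4820,.1550,.19],np.radians(130-148.4))"
```

```text
time: 27.82
position: [0.5107, -0.3623, 0.0346]
eef_rot: [-0.801, -1.707, 1.712]
wrist_force: [-0.6, 0.0, -0.9]
grip_width: 0.671
t 27.82 pos [ 0.5107 -0.3623  0.0346] x [-0.647  0.762 -0.011] y [ 0.009 -0.007 -1.   ] F [-0.6  0.  -0.9] T [-0.01  0.03  0.05] w 0.671 q [-0.83  0.23 -0.13  1.21  0.   -1.53]
time: 28.23
position: [0.5051, -0.3568, 0.1823]
eef_rot: [-0.784, -1.708, 1.701]
wrist_force: [0.3, -1.3, -2.6]
grip_width: 0.677
t 28.23 pos [ 0.5051 -0.3568  0.1823] x [-0.647  0.762  0.006] y [-0.003  0.006 -1.   ] F [ 0.3 -1.3 -2.6] T [-0.06 -0.06  0.01] w 0.677 q [-0.83  0.16  0.07  1.49  0.   -1.53]
0.026 [ 0.50461613 -0.35742033] -109.69429016113281 [  2.8 -26.    0.9]
0.03 [ 0.50486053 -0.35577005] -74.51325225830078 [  3.9 -30.   -0.4]
0.034 [ 0.50538283 -0.36193055] -67.41287231445312 [ -1.1 -34.    3.2]
pos [ 0.5072 -0.3591  0.1915] shift units [ 3.402e+00  2.000e-03 -2.612e+00] mm [ 4.082e+02  3.000e-01 -3.135e+02] len 515
  jaw 342 turn units [0.002 0.826 0.   ] rows 20.8 q6 -1.53
  jaw 162 turn units [ 0.    -0.174 -0.002] rows 4.4 q6 -1.53
```

View pics/x_w.png

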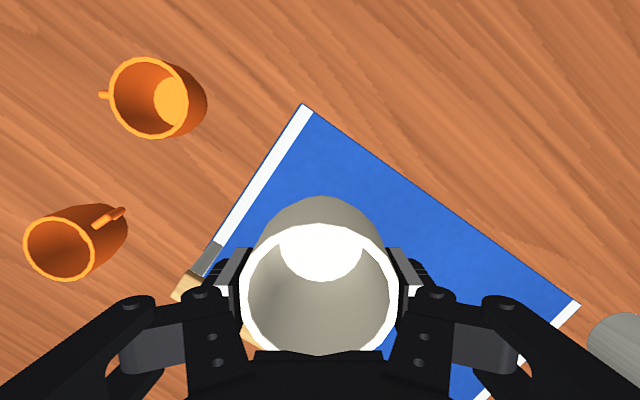

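```bash
python3 -c "
from h import *
go([.54,.13,.25],np.radians(130-148.4))"
```

```text
pos [ 0.5072 -0.3591  0.1915] shift units [ 2.928 -0.495 -2.847] mm [ 351.4  -59.4 -341.6] len 494
  jaw 342 turn units [0.002 0.826 0.   ] rows 20.8 q6 -1.53
  jaw 162 turn units [ 0.    -0.174 -0.002] rows 4.4 q6 -1.53
```

```bash
python3 -m jog '[[0.12,-0.06,-0.12,0,0,0,-1],[0.225,-0.06,-0.22,0,0,0,-1],[0.225,-0.06,-0.22,0,0,0,-1],[0.225,-0.05,-0.22,0,0,0,-1],[0.225,-0.05,-0.22,0,0,0,-1],[0.225,-0.04,-0.22,0,0,0,-1],[0.225,-0.04,-0.22,0,0,0,-1],[0.225,-0.04,-0.22,0,0,0,-1],[0.225,-0.04,-0.22,0,0,0,-1],[0.225,-0.04,-0.22,0,0,0,-1]]'; python3 -c "
from h import *
show();
go([.54,.13,.25],np.radians(130-148.4))"
```

```text
time: 29.12
position: [0.5345, 0.0058, 0.2625]
eef_rot: [-0.826, -1.701, 1.71]
wrist_force: [0.4, -0.6, -2.0]
grip_width: 0.669
t 29.12 pos [0.5345 0.0058 0.2625] x [-0.637  0.77  -0.025] y [ 0.021 -0.015 -1.   ] F [ 0.4 -0.6 -2. ] T [ 0.01  0.05 -0.05] w 0.669 q [-0.23 -0.11 -0.06  1.6  -0.01 -0.92]
pos [0.5345 0.0058 0.2625] shift units [ 0.771  0.09  -0.694] mm [ 92.5  10.8 -83.3] len 125
  jaw 342 turn units [ 0.011  0.822 -0.   ] rows 20.7 q6 -0.92
  jaw 162 turn units [-0.    -0.178 -0.008] rows 4.5 q6 -0.92
```

```bash
python3 -m jog '[[0.2,0.02,-0.18,0,0,0,-1],[0.2,0.02,-0.18,0,0,0,-1],[0.2,0.02,-0.18,0,0,0,-1],[0.1,0.02,-0.1,0,0,0,-1],[0,0,0,0.01,0.039,0,-1],[0,0,0,0,0.039,0,-1],[0,0,0,0,0.039,0,-1],[0,0,0,0,0.039,0,-1],[0,0,0,0,0.039,0,-1],[0,0,0,0,0.039,0,-1]]';python3 -m jog '[[0,0,0,0,0.039,0,-1],[0,0,0,0,0.039,0,-1],[0,0,0,0,0.039,0,-1],[0,0,0,0,0.039,0,-1],[0,0,0,0,0.039,0,-1],[0,0,0,0,0.039,0,-1],[0,0,0,0,0.039,0,-1],[0,0,0,0,0.039,0,-1],[0,0,0,0,0.039,0,-1],[0,0,0,0,0.039,0,-1]]'; python3 -c "
from h import *
show();
go([.482,.155,.2],np.radians(130-148.4))"
```

```text
time: 29.95
position: [0.5389, 0.1358, 0.2618]
eef_rot: [-1.263, -1.163, 1.191]
wrist_force: [-0.6, -0.1, -1.4]
grip_width: 0.674
time: 30.78
position: [0.5385, 0.1361, 0.2706]
eef_rot: [-1.594, -0.222, 0.204]
wrist_force: [0.3, -0.2, -1.3]
grip_width: 0.673
t 30.78 pos [0.5385 0.1361 0.2706] x [0.964 0.267 0.007] y [ 0.016 -0.032 -0.999] F [ 0.3 -0.2 -1.3] T [0.09 0.02 0.01] w 0.673 q [ 0.03 -0.03  0.03  1.62 -0.03  1.33]
pos [0.5385 0.1361 0.2706] shift units [-0.416  0.575  0.298] mm [-49.9  69.   35.7] len 92
  jaw 342 turn units [0.01  0.188 0.005] rows 4.7 q6 1.33
  jaw 162 turn units [ 0.007 -0.812 -0.013] rows 20.4 q6 1.33
```

```bash
python3 -m jog '[[0,0,0,0.004,0.039,0.004,-1],[0,0,0,0.004,0.039,0,-1],[0,0,0,0,0.039,0,-1],[0,0,0,0,0.039,0,-1],[0,0,0,0,0.03,0,-1],[0,0,0,0,0,0,-1]]'; python3 -c "
from h import *
show();
go([.482,.155,.2],np.radians(130-148.4))
p=arm.snapshot('wrist');save(p,'y_w');r=fitdisc([p],(.5365,.2305,127.5));print(r.x,r.fun);x=r.x
a=np.radians(x[2]+36+72*1);print('mark1',x[0]+.092*np.cos(a),x[1]+.092*np.sin(a),np.degrees(a)%360)"
```

```text
time: 31.28
position: [0.5383, 0.1363, 0.2758]
eef_rot: [-1.563, 0.257, -0.267]
wrist_force: [-0.2, -0.3, -1.2]
grip_width: 0.676
t 31.28 pos [0.5383 0.1363 0.2758] x [ 0.945 -0.328  0.008] y [ 0.005 -0.009 -1.   ] F [-0.2 -0.3 -1.2] T [-0.07  0.04  0.04] w 0.676 q [ 0.02 -0.02  0.05  1.64 -0.01  1.92]
pos [0.5383 0.1363 0.2758] shift units [-0.499  0.628 -0.002] mm [-59.9  75.3  -0.2] len 96
  jaw 342 turn units [ 0.002 -0.004  0.002] rows 0.1 q6 1.92
  jaw 162 turn units [-0.004  0.996  0.004] rows 25.0 q6 1.92
[  0.53652026   0.23033734 127.27236724] -52.134151458740234
mark1 0.4841100701538042 0.154725354838464 235.27236723613342
```

View pics/y_w.png

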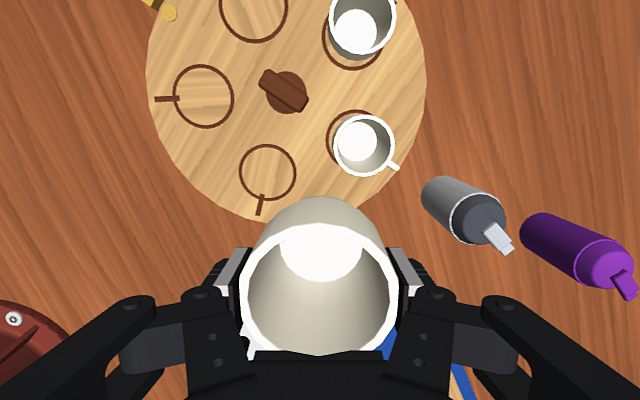

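```bash
python3 -m jog '[[-0.15,0,0,0,0,0,-1],[-0.2,0.1,0,0,0,0,-1],[-0.12,0.2,0,0,0,0,-1],[0,0.25,0,0,0,0,-1],[0,0.2,0,0,0,0,-1],[0,0.1,0,0,0,0,-1],[0,0,0,0,0,0,-1]]'; python3 -c "
from h import *
show();
go([.4837,.155,.08],np.radians(-18.6))"
```

```text
time: 31.92
position: [0.4846, 0.1541, 0.1738]
eef_rot: [-1.565, 0.224, -0.247]
wrist_force: [-0.4, -0.2, -1.9]
grip_width: 0.672
t 31.92 pos [0.4846 0.1541 0.1738] x [ 0.955 -0.295  0.015] y [ 0.013 -0.009 -1.   ] F [-0.4 -0.2 -1.9] T [-0.04  0.03 -0.06] w 0.672 q [ 0.06 -0.2  -0.3   1.46 -0.01  1.93]
pos [0.4846 0.1541 0.1738] shift units [-0.021  0.782  0.008] mm [-2.5 93.8  1. ] len 94
  jaw 341 turn units [0.001 0.008 0.005] rows 0.2 q6 1.93
  jaw 161 turn units [ 0.008 -0.992 -0.002] rows 24.9 q6 1.93
```

```bash
python3 -m jog '[[0,0.15,0,0.001,0.008,0.005,-1],[-0.01,0.2,0,0,0,0,-1],[0,0.2,0,0,0,0,-1],[0,0.1,0,0,0,0,-1],[0,0,0,0,0,0,-1]]'; python3 -c "
from h import *
show();
go([.4837,.155,.062],np.radians(-18.6))"
```

```text
time: 32.33
position: [0.4859, 0.1543, 0.0948]
eef_rot: [-1.554, 0.251, -0.254]
wrist_force: [-0.6, -0.5, -1.9]
grip_width: 0.674
t 32.33 pos [0.4859 0.1543 0.0948] x [ 0.949 -0.316  0.001] y [ 0.002  0.001 -1.   ] F [-0.6 -0.5 -1.9] T [-0.    0.05 -0.01] w 0.674 q [ 0.05 -0.16 -0.41  1.32  0.    1.94]
pos [0.4859 0.1543 0.0948] shift units [-0.02   0.273 -0.001] mm [-2.4 32.8 -0.1] len 33
  jaw 341 turn units [-0.001  0.001  0.   ] rows 0.0 q6 1.94
  jaw 161 turn units [ 0.001 -0.999  0.001] rows 25.1 q6 1.94
```

```bash
python3 -m jog '[[-0.01,0.1,0,0,0,0,-1],[-0.01,0.1,0,0,0,0,-1],[0,0.06,0,0,0,0,-1],[0,0.015,0,0,0,0,-1],[0,0,0,0,0,0,-1]]'; python3 -c "
from h import *
show();
go([.4837,.155,.0595],np.radians(-18.6))"
```

```text
time: 32.75
position: [0.4854, 0.1551, 0.0613]
eef_rot: [-1.554, 0.249, -0.255]
wrist_force: [0.2, 0.2, -1.4]
grip_width: 0.671
t 32.75 pos [0.4854 0.1551 0.0613] x [ 0.949 -0.316  0.004] y [ 0.004  0.002 -1.   ] F [ 0.2  0.2 -1.4] T [ 0.    0.03 -0.  ] w 0.671 q [ 0.05 -0.14 -0.45  1.25  0.    1.94]
pos [0.4854 0.1551 0.0613] shift units [-0.013  0.015 -0.006] mm [-1.6  1.8 -0.7] len 2
  jaw 341 turn units [-0.001  0.001  0.001] rows 0.0 q6 1.94
  jaw 161 turn units [ 0.002 -0.999  0.002] rows 25.1 q6 1.94
```

```bash
python3 -m jog '[[-0.012,0.012,-0.003,0,0,0,-1],[0,0.012,0,0,0,0,-1]]'; python3 -c "
from h import *
show()"
```

```text
time: 32.92
position: [0.4845, 0.1554, 0.0593]
eef_rot: [-1.553, 0.248, -0.256]
wrist_force: [-0.9, 0.5, -1.5]
grip_width: 0.669
t 32.92 pos [0.4845 0.1554 0.0593] x [ 0.949 -0.316  0.005] y [ 0.006  0.002 -1.   ] F [-0.9  0.5 -1.5] T [0.03 0.02 0.02] w 0.669 q [ 0.05 -0.14 -0.46  1.25  0.    1.94]
```

```bash
python3 -m jog '[[0,0.012,0,0,0,0,-1],[0,0.006,0,0,0,0,-1]]'; python3 -c "
from h import *
show()"
```

```text
time: 33.08
position: [0.4855, 0.1554, 0.0585]
eef_rot: [-1.553, 0.246, -0.258]
wrist_force: [-1.9, -0.6, 4.0]
grip_width: 0.671
t 33.08 pos [0.4855 0.1554 0.0585] x [ 0.949 -0.316  0.007] y [ 0.008  0.002 -1.   ] F [-1.9 -0.6  4. ] T [-0.24  0.45  0.08] w 0.671 q [ 0.05 -0.14 -0.46  1.24  0.    1.94]
```

```bash
python3 -m jog '[[0,0,0,0,0,0,0.4],[0,0,0,0,0,0,0.5],[0,0,0,0,0,0,0.6],[0,0,0,0,0,0,0.75],[0,-0.1,0,0,0,0,0.75],[0,-0.2,0,0,0,0,0.75],[0,-0.25,0,0,0,0,1],[0,-0.3,0,0,0,0,1],[0,-0.3,0,0,0,0,1],[0,-0.2,0,0,0,0,1]]'; python3 -c "
from h import *
show();
p=arm.snapshot('wrist');save(p,'z_w');t=arm.snapshot('top');save(t,'z_t',(140,120,500,300),2.2)
r=fitdisc([p],(.5367,.2305,127.5));print(r.x,r.fun);X=r.x
for k in (1,2,3):
  a=np.radians(X[2]+36+72*k);m=[X[0]+.092*np.cos(a),X[1]+.092*np.sin(a)]
  c=fitrim(p,proj(p,[*m,.092]),z=.092);print(k,np.round(m,4),c,proj(p,[*c[0],.092]).round(1),np.degrees(a)%360)
"
```

```text
time: 33.92
position: [0.4799, 0.1549, 0.225]
eef_rot: [-1.555, 0.253, -0.251]
wrist_force: [0.3, 0.4, 0.2]
grip_width: 1.0
t 33.92 pos [0.4799 0.1549 0.225 ] x [ 0.949 -0.316 -0.001] y [-0.001  0.002 -1.   ] F [0.3 0.4 0.2] T [-0.   -0.06  0.01] w 1.0 q [ 0.05 -0.19 -0.2   1.56  0.    1.94]
[  0.53603952   0.23048628 127.45614237] -49.36427688598633
1 [0.4839 0.1547] (array([0.48740963, 0.15608876]), np.float64(-150.2803955078125)) [325.8 191.9] 235.45614237322172
2 [0.592  0.1575] (array([0.59394248, 0.15525108]), np.float64(-149.604248046875)) [449.6 152.7] 307.4561423732217
3 [0.6228 0.2611] (array([0.62526079, 0.26290842]), np.float64(-70.1180191040039)) [459.2  -1.2] 19.456142373221724
```

View pics/z_w.png

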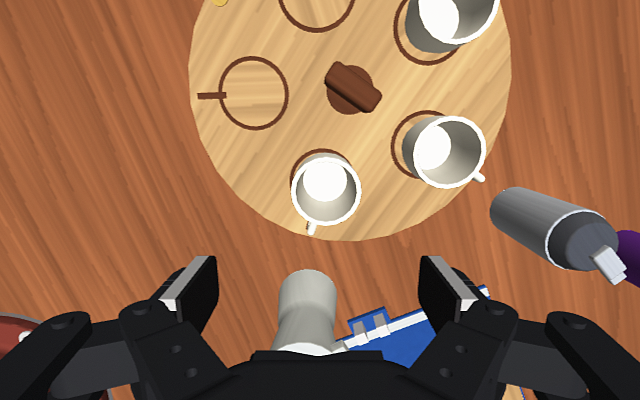

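View pics/z_t.png

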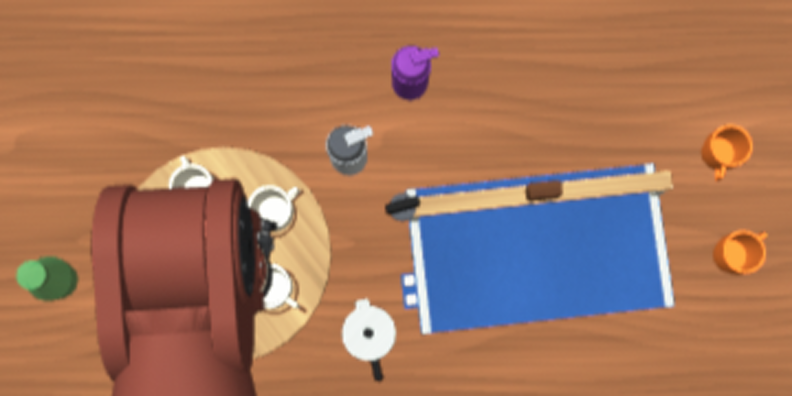

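```bash
python3 -c "
from h import *
t=arm.snapshot('top');s=arm.snapshot('side')
print([(a['score'],np.round(a['centre'],1),onz(t,a['centre'],.06)[:2].round(4)) for a in arm.mark_of('shaker_center',t)])
print([(a['score'],np.round(a['centre'],1),onz(s,a['centre'],.06)[:2].round(4)) for a in arm.mark_of('shaker_center',s)])
go([.668,.035,.26],np.radians(26))"
```

```text
[(0.78, array([323.8, 153.6]), array([ 0.788, -0.033])), (0.55, array([298.6, 190.6]), array([0.6706, 0.0469]))]
[(0.82, array([375.1, 200.1]), array([ 0.7897, -0.05  ])), (0.6, array([338.1, 183.8]), array([0.6755, 0.0445]))]
pos [0.4791 0.1548 0.2198] shift units [ 1.807 -0.345 -0.45 ] mm [216.9 -41.4 -54. ] len 227
  jaw 26 turn units [-0.001 -0.247 -0.002] rows 6.2 q6 1.94
  jaw 206 turn units [ 0.002  0.753 -0.001] rows 18.9 q6 1.94
```

```bash
python3 -m jog '[[0.24,-0.06,-0.06,0,0,0,1],[0.24,-0.06,-0.06,0,0,0,1],[0.24,-0.06,-0.06,0,0,0,1],[0.24,-0.06,-0.06,0,0,0,1],[0.24,-0.04,-0.06,0,0,0,1],[0.24,-0.04,-0.06,0,0,0,1],[0.24,-0.04,-0.06,0,0,0,1],[0.12,0,-0.03,0,0,0,1],[0,0,0,0,-0.039,0,1],[0,0,0,0,-0.039,0,1]]';python3 -m jog '[[0,0,0,0,-0.039,0,1],[0,0,0,0,-0.039,0,1],[0,0,0,0,-0.039,0,1],[0,0,0,0,-0.039,0,1],[0,0,0,0,-0.01,0,1]]'; python3 -c "
from h import *
show();
go([.67,.042,.2],np.radians(26))
p=arm.snapshot('wrist');save(p,'A_w')
"
```

```text
time: 35.05
position: [0.668, 0.0301, 0.243]
eef_rot: [-1.567, 0.081, -0.03]
wrist_force: [-0.4, -0.1, -0.0]
grip_width: 0.999
time: 35.47
position: [0.6649, 0.0294, 0.2324]
eef_rot: [-1.521, -0.331, 0.403]
wrist_force: [1.0, 1.5, -0.5]
grip_width: 0.999
t 35.47 pos [0.6649 0.0294 0.2324] x [ 0.891  0.453 -0.04 ] y [-0.048  0.007 -0.999] F [ 1.   1.5 -0.5] T [-0.01 -0.03  0.01] w 0.999 q [-0.15  0.38  0.42  1.65 -0.    0.95]
pos [0.6649 0.0294 0.2324] shift units [0.097 0.268 0.067] mm [11.6 32.2  8.1] len 35
  jaw 26 turn units [-0.009  0.005 -0.013] rows 0.4 q6 0.95
  jaw 206 turn units [-0.02  -0.995  0.014] rows 25.0 q6 0.95
```

View pics/A_w.png

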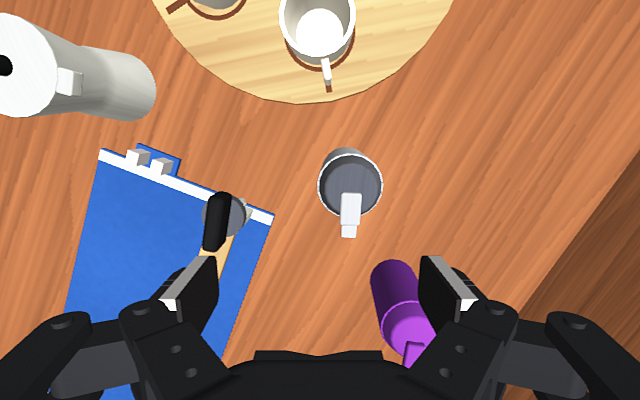

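```bash
python3 -c "
from h import *
p=arm.snapshot('wrist')
x,f=fitrim(p,(350,186),z=.1,r=.0275,w=.004);print(x,f,proj(p,[*x,.1]))
x2,f=fitrim(p,(350,186),z=.1,r=.0275,w=.003);print(x2)
h=onz(p,(348,237),.114)[:2];d=h-x;print('spout',h,np.degrees(np.arctan2(d[1],d[0])),np.linalg.norm(d))
h0=onz(p,(350,197),.12)[:2];h1=onz(p,(348,228),.12)[:2];d=h1-h0;print(np.degrees(np.arctan2(d[1],d[0])))
im=p['color'][...,::-1].copy()
for a in np.linspace(0,6.28,60): cv2.circle(im,tuple(proj(p,[x[0]+.028*np.cos(a),x[1]+.028*np.sin(a),.1]).round().astype(int).tolist()),0,(0,0,255),-1)
cv2.imwrite('pics/B.png',cv2.resize(im[130:260,280:420],None,fx=4,fy=4))"
```

```text
[0.67898076 0.04957207] -127.621826171875 [350.17960443 186.72702947]
[0.67898949 0.04955633]
spout [0.69531993 0.01356457] -65.59282593805219 0.0395412245130279
-65.52905395104958
```

View pics/B.png

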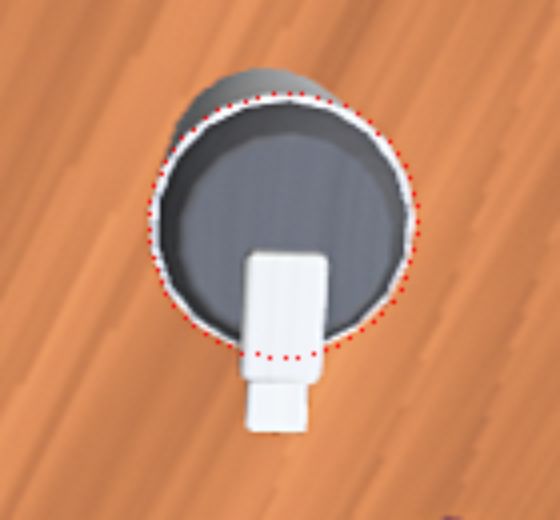

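```bash
python3 -m jog '[[0.05,0,0.03,-0.009,-0.005,-0.013,1],[0.07,0,0.07,0,0,0,1],[0,0.1,0,0,0,0,1],[0,0,0,0,0,0,1]]'; python3 -c "
from h import *
show();
p=arm.snapshot('wrist');save(p,'C_w')
s,M=st();print('tcp proj',proj(p,[*s['position'][:2],.1]))
for z,r in ((.1,.0275),(.1,.0265),(.095,.0275)):
  x,f=fitrim(p,proj(p,[.678,.049,.1]),z=z,r=r,w=.004);print(x,f,proj(p,[*x,z]))
go([*x,.2],np.radians(24.5))"
```

```text
time: 35.9
position: [0.6699, 0.0482, 0.2146]
eef_rot: [-1.536, -0.362, 0.374]
wrist_force: [-0.1, -0.1, -0.6]
grip_width: 0.998
t 35.9 pos [0.6699 0.0482 0.2146] x [ 0.892  0.453 -0.007] y [-0.008  0.001 -1.   ] F [-0.1 -0.1 -0.6] T [-0.01  0.07  0.03] w 0.998 q [-0.12  0.34  0.33  1.57  0.    0.98]
tcp proj [319.15979997 201.56628952]
[0.67897575 0.04938351] -124.838134765625 [329.45395063 205.21552289]
[0.67865381 0.04960103] -112.87324523925781 [329.22076877 204.80329252]
[0.67950312 0.04835028] -130.3732452392578 [329.28018561 205.02773035]
pos [0.6703 0.0483 0.2162] shift units [ 0.069  0.135 -0.035] mm [ 8.3 16.2 -4.2] len 19
  jaw 24 turn units [-0.001  0.014 -0.002] rows 0.3 q6 0.98
  jaw 204 turn units [-0.003 -0.986  0.002] rows 24.8 q6 0.98
```

View pics/C_w.png

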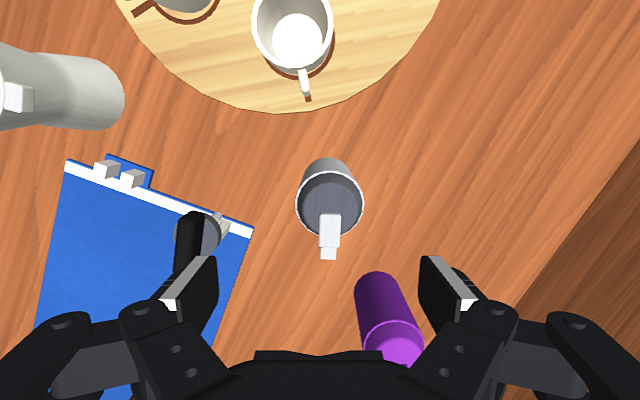

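```bash
python3 -m jog '[[0.069,0.05,-0.035,0,0.014,-0.002,1],[0,0.2,0,0,0,0,1],[0,0.2,0,0,0,0,1],[0,0.15,0,0,0,0,1],[0,0,0,0,0,0,1]]'; python3 -c "
from h import *
show();
go([.679,.049,.063],np.radians(24.5))"
```

```text
time: 36.37
position: [0.6831, 0.0495, 0.1474]
eef_rot: [-1.543, -0.331, 0.325]
wrist_force: [0.2, -0.2, -0.6]
grip_width: 0.999
t 36.37 pos [0.6831 0.0495 0.1474] x [0.914 0.406 0.005] y [ 0.003  0.004 -1.   ] F [ 0.2 -0.2 -0.6] T [0.02 0.06 0.03] w 0.999 q [-0.12  0.36  0.24  1.45  0.    1.03]
pos [0.6831 0.0495 0.1474] shift units [-0.036  0.703  0.008] mm [-4.4 84.4  1. ] len 85
  jaw 24 turn units [-0.001 -0.003  0.001] rows 0.1 q6 1.03
  jaw 204 turn units [-0.002  0.997 -0.001] rows 25.1 q6 1.03
```

```bash
python3 -m jog '[[-0.036,0.1,0.008,0,0,0,1],[0,0.2,0,0,0,0,1],[0,0.15,0,0,0,0,1],[0,0.15,0,0,0,0,1],[0,0.05,0,0,0,0,1],[0,0,0,0,0,0,1]]'; python3 -c "
from h import *
show();
go([.679,.049,.063],np.radians(24.5))"
```

```text
time: 36.87
position: [0.6836, 0.0489, 0.0763]
eef_rot: [-1.545, -0.332, 0.317]
wrist_force: [0.1, 0.1, 0.0]
grip_width: 1.002
t 36.87 pos [0.6836 0.0489 0.0763] x [0.916 0.402 0.009] y [ 0.009  0.003 -1.   ] F [0.1 0.1 0. ] T [-0.04  0.01 -0.01] w 1.002 q [-0.12  0.38  0.13  1.31  0.    1.04]
pos [0.6836 0.0489 0.0763] shift units [-0.035  0.111  0.016] mm [-4.3 13.3  1.9] len 14
  jaw 24 turn units [ 0.    -0.004  0.003] rows 0.1 q6 1.04
  jaw 204 turn units [-0.005  0.995  0.   ] rows 25.0 q6 1.04
```

```bash
python3 -m jog '[[-0.032,0.06,0.015,0,0,0.003,1],[0,0.05,0,0,0,0,1],[0,0,0,0,0,0,0.5],[0,0,0,0,0,0,-1],[0,0,0,0,0,0,-1],[0,0,0,0,0,0,-1],[0,0,0,0,0,0,-1],[0,0,0,0,0,0,-1]]' 35; python3 -c "
from h import *
show();p=arm.snapshot('wrist');save(p,'D_w')"
```

```text
time: 37.53
position: [0.682, 0.0487, 0.0687]
eef_rot: [-1.549, -0.327, 0.32]
wrist_force: [0.1, 0.2, -2.4]
grip_width: 0.647
t 37.53 pos [0.682  0.0487 0.0687] x [0.916 0.401 0.004] y [ 0.005 -0.002 -1.   ] F [ 0.1  0.2 -2.4] T [-0.   -0.04  0.01] w 0.647 q [-0.12  0.38  0.12  1.3  -0.    1.04]
```

View pics/D_w.png

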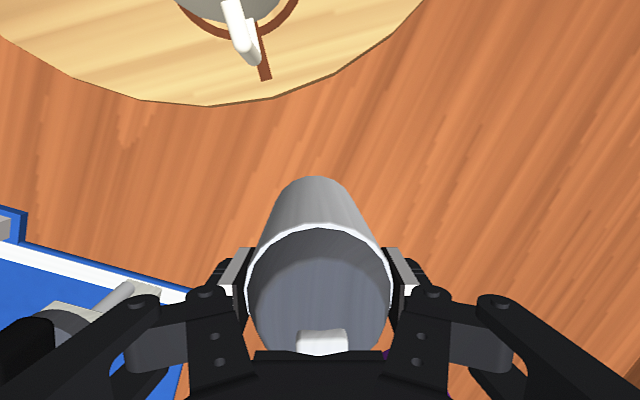

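```bash
python3 -m jog '[[0,-0.1,0,0,0,0,-1],[0,-0.2,0,0,0,0,-1],[0,-0.3,0,0,0,0,-1],[0,-0.3,0,0,0,0,-1],[0,-0.3,0,0,0,0,-1],[0,-0.1,0,0,0,0,-1]]' 40; python3 -c "
from h import *
show();
go([.536,.322,.22],np.radians(180.5))"
```

```text
time: 38.08
position: [0.6769, 0.0496, 0.228]
eef_rot: [-1.546, -0.319, 0.328]
wrist_force: [1.3, -1.3, -1.4]
grip_width: 0.637
t 38.08 pos [0.6769 0.0496 0.228 ] x [ 0.916  0.401 -0.005] y [-0.006 -0.    -1.   ] F [ 1.3 -1.3 -1.4] T [-0.03 -0.07  0.01] w 0.637 q [-0.12  0.36  0.39  1.6  -0.    1.04]
pos [0.6769 0.0496 0.228 ] shift units [-0.165  0.073  2.55 ] mm [-19.8   8.7 306. ] len 307
  jaw 180 turn units [-0.003 -0.871  0.   ] rows 21.9 q6 1.04
  jaw 0 turn units [-0.     0.129 -0.002] rows 3.2 q6 1.04
```

```bash
python3 -m jog '[[-0.01,0,0.15,0,0,0,-1],[-0.018,0,0.27,0,0,0,-1],[-0.018,0,0.27,0,0,0,-1],[-0.018,0,0.27,0,0,0,-1],[-0.018,0,0.27,0,0,0,-1],[-0.018,0,0.27,0,0,0,-1],[-0.018,0,0.27,0,0,0,-1],[-0.018,0,0.27,0,0,0,-1],[-0.018,0,0.27,0,0,0,-1],[-0.01,0,0.15,0,0,0,-1]]';python3 -m jog '[[0,0,0,0,-0.039,0,-1],[0,0,0,0,-0.039,0,-1],[0,0,0,0,-0.039,0,-1],[0,0,0,0,-0.039,0,-1],[0,0,0,0,-0.039,0,-1],[0,0,0,0,-0.039,0,-1],[0,0,0,0,-0.039,0,-1],[0,0,0,0,-0.039,0,-1],[0,0,0,0,-0.039,0,-1],[0,0,0,0,-0.039,0,-1]]';python3 -m jog '[[0,0,0,0,-0.039,0,-1],[0,0,0,0,-0.039,0,-1],[0,0,0,0,-0.039,0,-1],[0,0,0,0,-0.039,0,-1],[0,0,0,0,-0.039,0,-1],[0,0,0,0,-0.039,0,-1],[0,0,0,0,-0.039,0,-1],[0,0,0,0,-0.039,0,-1],[0,0,0,0,-0.039,0,-1],[0,0,0,0,0,0,-1]]'; python3 -c "
from h import *
show();
go([.536,.322,.22],np.radians(180.5))"
```

```text
time: 38.92
position: [0.5398, 0.318, 0.2448]
eef_rot: [-1.551, -0.327, 0.306]
wrist_force: [-0.1, 0.3, -2.5]
grip_width: 0.643
time: 39.75
position: [0.5349, 0.3246, 0.2561]
eef_rot: [-1.181, -1.287, 1.26]
wrist_force: [0.3, -0.2, -2.0]
grip_width: 0.643
time: 40.58
position: [0.5339, 0.3246, 0.2669]
eef_rot: [-0.392, -2.049, 2.027]
wrist_force: [-0.4, 1.6, -2.3]
grip_width: 0.642
t 40.58 pos [0.5339 0.3246 0.2669] x [-0.937  0.348 -0.022] y [ 0.026  0.006 -1.   ] F [-0.4  1.6 -2.3] T [-0.02  0.05 -0.01] w 0.642 q [ 0.34  0.16  0.22  1.61 -0.   -0.88]
pos [0.5339 0.3246 0.2669] shift units [-0.015  0.391  0.02 ] mm [-1.9 46.9  2.4] len 47
  jaw 180 turn units [ 0.003 -0.116 -0.008] rows 2.9 q6 -0.88
  jaw 0 turn units [0.011 0.884 0.005] rows 22.2 q6 -0.88
```

```bash
python3 -m jog '[[0,0,0,0.003,-0.039,-0.005,-1],[0,0,0,0,-0.039,-0.003,-1],[0,0,0,0,-0.038,0,-1],[0,0,0,0,0,0,-1]]'; python3 -c "
from h import *
show();
p=arm.snapshot('wrist');save(p,'E_w');r=fitdisc([p],(.5365,.2305,127.4));print(r.x,r.fun);x=r.x
t=arm.snapshot('top');s=arm.snapshot('side');r2=fitdisc([p,t],(.5365,.2305,127.4));print(r2.x)
save(s,'E_s',(230,50,400,220),4)
a=np.radians(x[2]+36+72*4);m=[x[0]+.092*np.cos(a),x[1]+.092*np.sin(a)];print('mark4',m,np.degrees(a)%360)
go([*m,.2],a+np.radians(89.1))"
```

```text
time: 40.92
position: [0.5335, 0.3246, 0.2702]
eef_rot: [-0.003, 2.224, -2.214]
wrist_force: [-0.1, 0.7, -1.1]
grip_width: 0.641
t 40.92 pos [0.5335 0.3246 0.2702] x [-1.    -0.003 -0.001] y [ 0.001  0.004 -1.   ] F [-0.1  0.7 -1.1] T [ 0.01 -0.   -0.01] w 0.641 q [ 0.34  0.19  0.26  1.64  0.   -1.24]
[  0.53625755   0.22959307 127.57287646] -50.30283737182617
[  0.53653539   0.23031378 127.22141161]
mark4 [np.float64(0.5337322981760957), np.float64(0.32155840222874166)] 91.57287645691122
pos [0.5335 0.3246 0.2701] shift units [-0.002  0.584  0.028] mm [-0.2 70.   3.4] len 70
  jaw 181 turn units [ 0.001 -0.005 -0.   ] rows 0.1 q6 -1.23
  jaw 1 turn units [0.    0.995 0.002] rows 25.0 q6 -1.23
```

View pics/E_w.png

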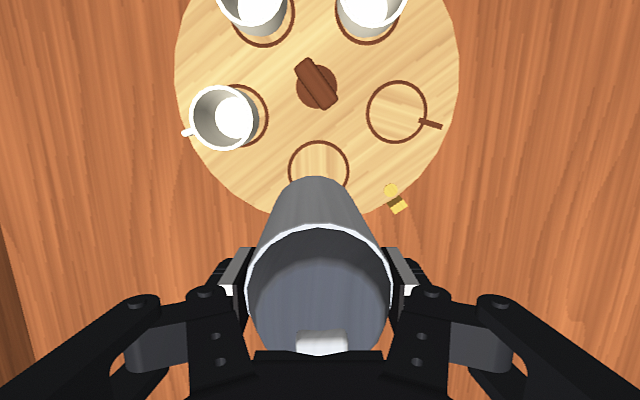

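View pics/E_s.png

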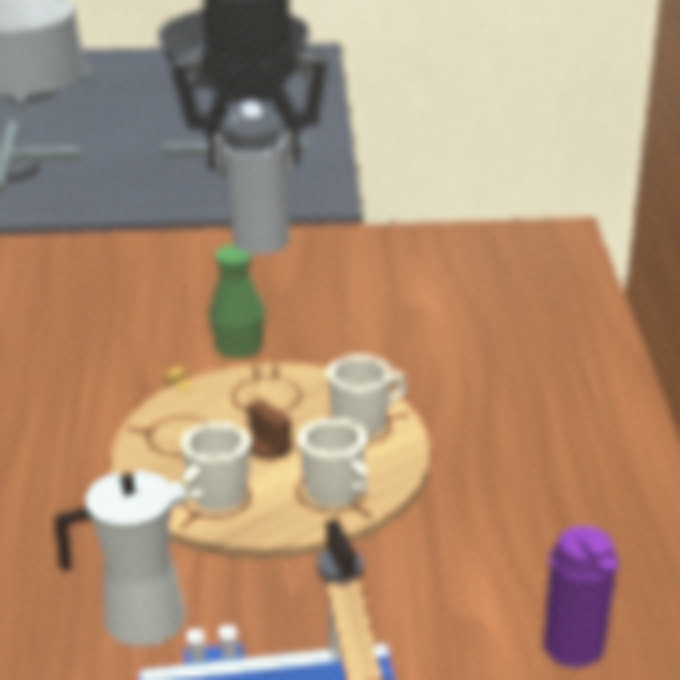

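```bash
python3 -m jog '[[0,0.15,0.01,0,-0.005,0,-1],[0,0.25,0,0,0,0,-1],[0,0.25,0,0,0,0,-1],[0,0.2,0,0,0,0,-1],[0,0.1,0,0,0,0,-1],[0,0.1,0,0,0,0,-1],[0,0,0,0,0,0,-1]]'; python3 -c "
from h import *
show();
go([.534,.323,.1],np.radians(180.5))"
```

```text
time: 41.65
position: [0.5346, 0.3245, 0.1425]
eef_rot: [-0.027, -2.223, 2.209]
wrist_force: [-0.4, 0.7, -2.3]
grip_width: 0.645
t 41.65 pos [0.5346 0.3245 0.1425] x [-1.     0.018 -0.007] y [ 0.007  0.006 -1.   ] F [-0.4  0.7 -2.3] T [-0.02  0.02 -0.02] w 0.645 q [ 0.33  0.17  0.01  1.4   0.   -1.22]
pos [0.5346 0.3245 0.1425] shift units [0.007 0.354 0.015] mm [ 0.9 42.5  1.8] len 43
  jaw 180 turn units [ 0.002 -0.008 -0.002] rows 0.2 q6 -1.22
  jaw 0 turn units [0.003 0.992 0.003] rows 24.9 q6 -1.22
```

```bash
python3 -m jog '[[0.005,0.1,0.015,0.002,-0.008,-0.002,-1],[0,0.1,0,0,0,0,-1],[0,0.1,0,0,0,0,-1],[0,0.05,0,0,0,0,-1],[0,0,0,0,0,0,-1]]'; python3 -c "
from h import *
show();
go([.534,.323,.1],np.radians(180.5))"
```

```text
time: 42.07
position: [0.5362, 0.3234, 0.1003]
eef_rot: [-0.003, 2.217, -2.214]
wrist_force: [-0.6, 0.2, -2.3]
grip_width: 0.641
t 42.07 pos [0.5362 0.3234 0.1003] x [-1.    -0.007 -0.005] y [ 0.005  0.001 -1.   ] F [-0.6  0.2 -2.3] T [ 0.04  0.03 -0.01] w 0.641 q [ 0.33  0.19 -0.04  1.33 -0.   -1.24]
pos [0.5362 0.3234 0.1003] shift units [0.019 0.003 0.003] mm [2.2 0.3 0.3] len 2
  jaw 180 turn units [ 0.    -0.    -0.001] rows 0.0 q6 -1.24
  jaw 0 turn units [0.002 1.    0.001] rows 25.1 q6 -1.24
```

```bash
python3 -m jog '[[0.012,0.01,0,0,0,0,-1],[0.006,0.01,0,0,0,0,-1],[0,0,0,0,0,0,-1]]'; python3 -c "
from h import *
show()"
```

```text
time: 42.32
position: [0.5343, 0.3235, 0.0984]
eef_rot: [-0.002, 2.217, -2.214]
wrist_force: [-0.8, -0.1, -2.0]
grip_width: 0.643
t 42.32 pos [0.5343 0.3235 0.0984] x [-1.    -0.007 -0.005] y [ 0.005  0.001 -1.   ] F [-0.8 -0.1 -2. ] T [-0.01 -0.02 -0.02] w 0.643 q [ 0.34  0.19 -0.05  1.32 -0.   -1.24]
```

```bash
python3 -m jog '[[0,0.01,0,0,0,0,-1],[0,0.005,0,0,0,0,-1]]'; python3 -c "
from h import *
show()"; python3 -m jog '[[0,0.01,0,0,0,0,-1],[0,0.002,0,0,0,0,-1]]'; python3 -c "
from h import *
show()"
```

```text
time: 42.48
position: [0.5352, 0.3238, 0.0982]
eef_rot: [0.001, 2.216, -2.212]
wrist_force: [0.2, 0.0, -1.6]
grip_width: 0.645
t 42.48 pos [0.5352 0.3238 0.0982] x [-1.    -0.007 -0.008] y [ 0.008  0.002 -1.   ] F [ 0.2  0.  -1.6] T [-0.03  0.01 -0.  ] w 0.645 q [ 0.34  0.19 -0.05  1.32 -0.   -1.24]
time: 42.65
position: [0.5361, 0.3241, 0.0983]
eef_rot: [0.004, 2.216, -2.21]
wrist_force: [-0.9, 0.1, -2.7]
grip_width: 0.641
t 42.65 pos [0.5361 0.3241 0.0983] x [-1.    -0.007 -0.01 ] y [ 0.01   0.003 -1.   ] F [-0.9  0.1 -2.7] T [-0.01  0.02  0.01] w 0.641 q [ 0.34  0.19 -0.05  1.32 -0.   -1.24]
```

```bash
python3 -m jog '[[0.01,0.025,0,0.001,0,-0.003,-1],[0,0,0,0,0,0,-1]]'; python3 -c "
from h import *
show()
go([.534,.323,.097],np.radians(180.5))"
```

```text
time: 42.82
position: [0.5371, 0.3247, 0.0986]
eef_rot: [-0.001, 2.216, -2.214]
wrist_force: [-0.0, -0.2, -2.6]
grip_width: 0.646
t 42.82 pos [0.5371 0.3247 0.0986] x [-1.    -0.007 -0.006] y [ 0.006  0.001 -1.   ] F [-0.  -0.2 -2.6] T [-0.02 -0.02 -0.01] w 0.646 q [ 0.34  0.2  -0.04  1.33 -0.   -1.24]
pos [0.5371 0.3247 0.0986] shift units [0.026 0.013 0.014] mm [3.1 1.6 1.7] len 4
  jaw 180 turn units [ 0.    -0.001 -0.002] rows 0.1 q6 -1.24
  jaw 0 turn units [0.003 0.999 0.001] rows 25.1 q6 -1.24
```

```bash
python3 -m jog '[[0.026,0.03,0.014,0,0,-0.002,-1],[0,0.02,0,0,0,0,-1]]'; python3 -c "
from h import *
show()
go([.534,.323,.097],np.radians(180.5))"
```

```text
time: 42.98
position: [0.5372, 0.3243, 0.0975]
eef_rot: [0.001, 2.219, -2.209]
wrist_force: [-0.9, -0.6, 15.1]
grip_width: 0.644
t 42.98 pos [0.5372 0.3243 0.0975] x [-1.    -0.007 -0.007] y [ 0.007  0.005 -1.   ] F [-0.9 -0.6 15.1] T [-0.12  0.55 -0.04] w 0.644 q [ 0.33  0.19 -0.05  1.32  0.   -1.24]
pos [0.5372 0.3243 0.0975] shift units [0.027 0.004 0.011] mm [3.2 0.5 1.3] len 4
  jaw 180 turn units [ 0.001 -0.001 -0.002] rows 0.1 q6 -1.24
  jaw 0 turn units [0.004 0.999 0.002] rows 25.1 q6 -1.24
```

```bash
python3 -m jog '[[0,-0.01,0,0,0,0,-1],[0,0,0,0,0,0,0.35],[0,0,0,0,0,0,0.5],[0,0,0,0,0,0,0.7],[0,-0.1,0,0,0,0,0.7],[0,-0.2,0,0,0,0,0.75],[0,-0.25,0,0,0,0,1],[0,-0.3,0,0,0,0,1],[0,-0.3,0,0,0,0,1],[0,-0.1,0,0,0,0,1]]'; python3 -c "
from h import *
show();
p=arm.snapshot('wrist');save(p,'F_w');t=arm.snapshot('top');save(t,'F_t',(140,120,500,300),2.2)
r=fitdisc([p],(.5365,.2305,127.4));print(r.x,r.fun);X=r.x
for k in (1,2,3,4):
  a=np.radians(X[2]+36+72*k);m=[X[0]+.092*np.cos(a),X[1]+.092*np.sin(a)]
  z,rr,w=(.13,.0275,.004) if k==4 else (.092,.0285,.005)
  c=fitrim(p,proj(p,[*m,z]),z=z,r=rr,w=w);print(k,np.round(m,4),c,proj(p,[*c[0],z]).round(1),np.degrees(a)%360)
"
```

```text
time: 43.82
position: [0.5314, 0.3219, 0.2502]
eef_rot: [-0.014, 2.221, -2.221]
wrist_force: [0.7, 0.4, 1.2]
grip_width: 1.001
t 43.82 pos [0.5314 0.3219 0.2502] x [-1.    -0.007  0.006] y [-0.006  0.    -1.   ] F [0.7 0.4 1.2] T [ 0.06 -0.02  0.04] w 1.001 q [ 0.33  0.18  0.22  1.61  0.   -1.24]
[  0.53582104   0.2298294  123.66829553] -50.318389892578125
1 [0.4788 0.1577] (array([0.48257429, 0.15868676]), np.float64(-56.0603141784668)) [380.  -11.2] 231.66829552585662
2 [0.5868 0.1533] (array([0.58915282, 0.15086073]), np.float64(-41.866371154785156)) [245.2 -23.8] 303.6682955258566
3 [0.6244 0.2547] (array([0.62720476, 0.25662585]), np.float64(-141.70730590820312)) [207.5 115.2] 15.668295525856593
4 [0.5396 0.3218] (array([0.54092849, 0.32300833]), np.float64(-114.110595703125)) [305.8 200.6] 87.66829552585659
```

View pics/F_w.png

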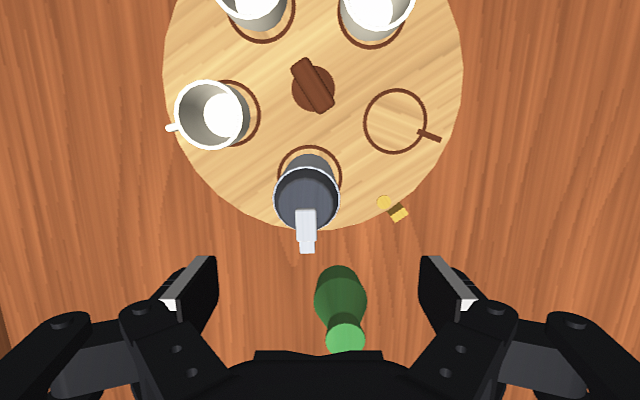

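```bash
python3 -c "
from h import *
p=arm.snapshot('wrist');t=arm.snapshot('top')
r=fitdisc([p],(.5365,.2305,124));print(r.x,r.fun)
d=onz(p,(307,252),.144)[:2]-[.541,.323];print('spout',np.degrees(np.arctan2(d[1],d[0])),np.linalg.norm(d))
d=onz(p,(168,128),.074)[:2]-[.6272,.2566];print('h3',np.degrees(np.arctan2(d[1],d[0])),np.linalg.norm(d))
go([.594,-.036,.25],np.radians(14))"
```

```text
[  0.53579796   0.22991794 123.61353926] -50.05681610107422
spout 91.49926182524848 0.03840394149243344
h3 15.45425686848489 0.04434456905899642
pos [0.5304 0.3216 0.244 ] shift units [-0.508 -0.052  2.984] mm [-61.   -6.2 358. ] len 363
  jaw 14 turn units [-0.005  0.924 -0.   ] rows 23.2 q6 -1.24
  jaw 194 turn units [-0.    -0.076  0.004] rows 1.9 q6 -1.24
```

View pics/F_t.png

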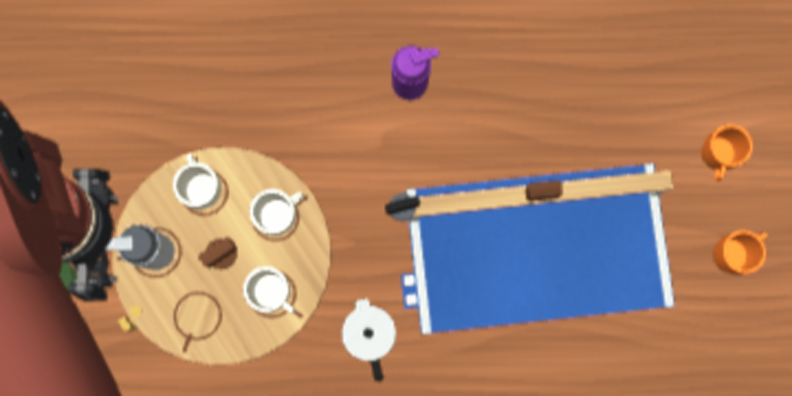

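```bash
python3 -m jog '[[-0.048,0,0.28,0,0,0,1],[-0.048,0,0.28,0,0,0,1],[-0.048,0,0.28,0,0,0,1],[-0.048,0,0.28,0,0,0,1],[-0.048,0,0.28,0,0,0,1],[-0.048,0,0.28,0,0,0,1],[-0.048,0,0.28,0,0,0,1],[-0.048,0,0.28,0,0,0,1],[-0.048,0,0.28,0,0,0,0],[-0.048,0,0.28,0,0,0,0]]';python3 -m jog '[[0,0,0,0,0.039,0,0],[0,0,0,0,0.039,0,0],[0,0,0,0,0.039,0,0],[0,0,0,0,0.039,0,0],[0,0,0,0,0.039,0,0],[0,0,0,0,0.039,0,0],[0,0,0,0,0.039,0,0],[0,0,0,0,0.039,0,0],[0,0,0,0,0.039,0,0],[0,0,0,0,0.039,0,0]]';python3 -m jog '[[0,0,0,0,0.039,0,0],[0,0,0,0,0.039,0,0],[0,0,0,0,0.039,0,0],[0,0,0,0,0.039,0,0],[0,0,0,0,0.039,0,0],[0,0,0,0,0.039,0,0],[0,0,0,0,0.039,0,0],[0,0,0,0,0.039,0,0],[0,0,0,0,0.039,0,0],[0,0,0,0,0,0,0]]'; python3 -c "
from h import *
show();
go([.594,-.036,.2],np.radians(14))"
```

```text
time: 44.85
position: [0.5831, -0.021, 0.2248]
eef_rot: [0.064, -2.212, 2.21]
wrist_force: [0.4, 0.4, -0.4]
grip_width: 0.751
time: 45.68
position: [0.5739, -0.0285, 0.2039]
eef_rot: [-0.965, -1.409, 1.469]
wrist_force: [-0.3, 0.1, -1.1]
grip_width: 0.496
time: 46.52
position: [0.5633, -0.0255, 0.1845]
eef_rot: [-1.43, -0.535, 0.672]
wrist_force: [-0.8, 0.4, 0.7]
grip_width: 0.501
t 46.52 pos [ 0.5633 -0.0255  0.1845] x [ 0.709  0.703 -0.06 ] y [-0.099  0.016 -0.995] F [-0.8  0.4  0.7] T [ 0.04 -0.06  0.07] w 0.501 q [-0.27  0.12  0.03  1.58 -0.01  0.52]
pos [ 0.5633 -0.0255  0.1845] shift units [ 0.112 -0.155 -0.23 ] mm [ 13.5 -18.7 -27.6] len 36
  jaw 14 turn units [-0.02   0.17  -0.025] rows 4.4 q6 0.52
  jaw 194 turn units [-0.034 -0.829  0.027] rows 20.9 q6 0.52
```

```bash
python3 -m jog '[[0,-0.2,0,-0.01,0.035,-0.012,0],[0.05,-0.1,-0.05,-0.01,0.036,-0.013,0],[0.05,0,-0.05,0,0.038,0,0],[0,0,-0.05,0,0.038,0,0],[0,0,0,0,0.02,0,0],[0,0,0,0,0,0,0]]'; python3 -c "
from h import *
show();
go([.594,-.034,.17],np.radians(14))
p=arm.snapshot('wrist');save(p,'G_w')"
```

```text
time: 47.02
position: [0.582, -0.0332, 0.2121]
eef_rot: [-1.541, -0.194, 0.204]
wrist_force: [-0.7, 0.1, -0.5]
grip_width: 0.503
t 47.02 pos [ 0.582  -0.0332  0.2121] x [ 0.968  0.252 -0.004] y [-0.009  0.02  -1.   ] F [-0.7  0.1 -0.5] T [-0.01 -0.07 -0.04] w 0.503 q [-0.29  0.06  0.02  1.54  0.02  1.03]
pos [ 0.582  -0.0332  0.2121] shift units [ 0.096  0.35  -0.039] mm [11.6 42.  -4.6] len 44
  jaw 14 turn units [-0.007  0.003 -0.001] rows 0.2 q6 1.03
  jaw 194 turn units [-0.002 -0.997  0.011] rows 25.1 q6 1.03
```

View pics/G_w.png

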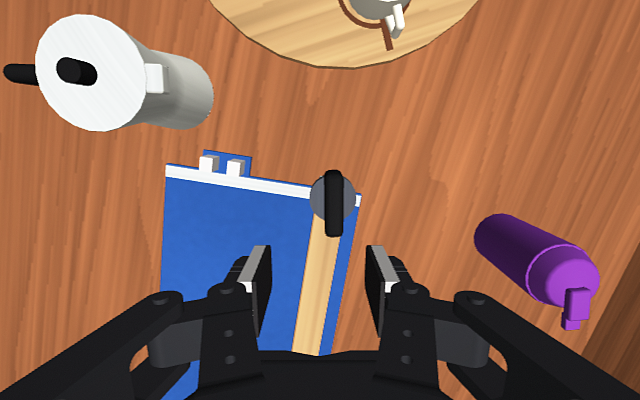

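```bash
python3 -c "
from h import *
p=arm.snapshot('wrist')
for z in (.121,.135):
  a=onz(p,(333,173),z);b=onz(p,(334,234),z);d=a-b;print(z,(a+b)/2,np.linalg.norm(d),np.degrees(np.arctan2(d[1],d[0])))
go([.5935,-.0285,.16],np.radians(14))"
```

```text
0.121 [ 0.59132607 -0.02512837  0.121     ] 0.04542112277325063 106.26339660367414
0.135 [ 0.589862   -0.02200121  0.135     ] 0.04271354041726621 106.26339660367411
pos [ 0.5819 -0.0332  0.212 ] shift units [0.105 0.433 0.004] mm [12.6 52.   0.4] len 54
  jaw 14 turn units [-0.007  0.004 -0.001] rows 0.2 q6 1.02
  jaw 194 turn units [-0.002 -0.996  0.011] rows 25.0 q6 1.02
```

```bash
python3 -m jog '[[0.05,0.15,0.01,-0.007,-0.005,0,0],[0.04,0.15,0.02,0,0,0,0],[0,0.1,0.01,0,0,0,0],[0,0,0,0,0,0,0]]'; python3 -c "
from h import *
show();
go([.5915,-.0258,.112],np.radians(16))"
```

```text
time: 47.45
position: [0.5903, -0.025, 0.1614]
eef_rot: [-1.56, -0.225, 0.232]
wrist_force: [0.4, -0.6, -0.5]
grip_width: 0.501
t 47.45 pos [ 0.5903 -0.025   0.1614] x [ 0.958  0.287 -0.005] y [-0.004 -0.002 -1.   ] F [ 0.4 -0.6 -0.5] T [-0.07 -0.02 -0.  ] w 0.501 q [-0.26  0.08 -0.06  1.44 -0.    1.02]
pos [ 0.5903 -0.025   0.1614] shift units [ 0.009  0.411 -0.009] mm [ 1.1 49.4 -1. ] len 49
  jaw 16 turn units [ 0.     0.004 -0.001] rows 0.1 q6 1.02
  jaw 196 turn units [-0.002 -0.996 -0.001] rows 25.0 q6 1.02
```

```bash
python3 -m jog '[[0.005,0.15,-0.005,0,0,0,0],[0,0.15,0,0,0,0,0],[0,0.1,0,0,0,0,0],[0,0,0,0,0,0,0],[0,0,0,0,0,0,0]]'; python3 -c "
from h import *
show();
go([.5915,-.0258,.112],np.radians(16))"
```

```text
time: 47.87
position: [0.5898, -0.0256, 0.1127]
eef_rot: [-1.559, -0.231, 0.239]
wrist_force: [-0.8, -1.0, 0.6]
grip_width: 0.502
t 47.87 pos [ 0.5898 -0.0256  0.1127] x [ 0.956  0.295 -0.006] y [-0.005 -0.002 -1.   ] F [-0.8 -1.   0.6] T [ 0.02 -0.01  0.05] w 0.502 q [-0.26  0.09 -0.13  1.35 -0.    1.01]
pos [ 0.5898 -0.0256  0.1127] shift units [ 0.013  0.006 -0.006] mm [ 1.5  0.7 -0.7] len 2
  jaw 16 turn units [ 0.     0.006 -0.002] rows 0.2 q6 1.01
  jaw 196 turn units [-0.003 -0.994 -0.   ] rows 25.0 q6 1.01
```

```bash
python3 -m jog '[[0.012,0.005,-0.005,0,0.005,0,-1],[0,0,0,0,0,0,-1],[0,0,0,0,0,0,-1],[0,0,0,0,0,0,-1],[-0.1,0,0.018,0,0,0,-1],[-0.13,0,0.0245,0,0,0,-1],[-0.13,0,0.0245,0,0,0,-1],[-0.13,0,0.0245,0,0,0,-1]]' 60; python3 -c "
from h import *
show();
go([.482,-.0375,.112],np.radians(16))"
```

```text
time: 48.53
position: [0.5339, -0.0317, 0.1144]
eef_rot: [-1.56, -0.223, 0.223]
wrist_force: [1.4, 0.1, -3.5]
grip_width: 0.137
t 48.53 pos [ 0.5339 -0.0317  0.1144] x [ 0.96  0.28 -0.  ] y [-0.    -0.001 -1.   ] F [ 1.4  0.1 -3.5] T [ 0.03 -0.5  -0.04] w 0.137 q [-0.3  -0.08 -0.3   1.35 -0.    0.98]
pos [ 0.5339 -0.0317  0.1144] shift units [-0.429  0.02   0.075] mm [-51.5   2.4   9. ] len 52
  jaw 16 turn units [ 0.     0.002 -0.   ] rows 0.0 q6 0.98
  jaw 196 turn units [-0.    -0.998 -0.   ] rows 25.1 q6 0.98
```

```bash
python3 -m jog '[[-0.13,0,0.0245,0,0,0,-1],[-0.13,0,0.0245,0,0,0,-1],[-0.12,0,0.022,0,0,0,-1],[-0.06,0,0.01,0,0,0,-1],[-0.05,0,0.01,0,0,0,-1],[-0.04,0,0.008,0,0,0,-1],[-0.04,0,0.008,0,0,0,-1]]' 60; python3 -c "
from h import *
show();
go([.482,-.0375,.112],np.radians(16))"
```

```text
time: 49.12
position: [0.4805, -0.0368, 0.1149]
eef_rot: [-1.557, -0.264, 0.188]
wrist_force: [31.5, 4.5, -23.9]
grip_width: 0.139
t 49.12 pos [ 0.4805 -0.0368  0.1149] x [0.958 0.284 0.048] y [ 0.047  0.008 -0.999] F [ 31.5   4.5 -23.9] T [ 0.74 -5.84 -0.11] w 0.139 q [-0.37 -0.32 -0.51  1.34  0.02  0.92]
pos [ 0.4805 -0.0368  0.1149] shift units [ 0.009  0.024 -0.009] mm [ 1.1  2.9 -1. ] len 3
  jaw 16 turn units [0.002 0.003 0.015] rows 0.4 q6 0.92
  jaw 196 turn units [ 0.024 -0.997 -0.003] rows 25.1 q6 0.92
```

```bash
python3 -m jog '[[0.004,0.01,0,0.002,0,0.012,-1],[0,0,0,0,-0.0397,0,-1],[0,0,0,0,-0.0397,0,-1],[0,0,0,0,-0.0397,0,-1],[0,0,0,0,-0.0397,0,-1],[0,0,0,0,-0.0397,0,-1]]' 60; python3 -c "
from h import *
show();
go([.482,-.0375,.112],np.radians(97))"
```

```text
time: 49.62
position: [0.4832, -0.0368, 0.1146]
eef_rot: [-1.454, -0.727, 0.704]
wrist_force: [1.0, -0.5, -3.8]
grip_width: 0.136
t 49.62 pos [ 0.4832 -0.0368  0.1146] x [0.608 0.794 0.011] y [ 0.015  0.003 -1.   ] F [ 1.  -0.5 -3.8] T [-0.24  0.12 -0.05] w 0.136 q [-0.35 -0.26 -0.46  1.36  0.01  0.3 ]
pos [ 0.4832 -0.0368  0.1146] shift units [-0.011  0.022  0.005] mm [-1.4  2.6  0.6] len 3
  jaw 97 turn units [ 0.004 -0.247  0.002] rows 6.2 q6 0.3
  jaw 277 turn units [-0.003  0.753  0.005] rows 18.9 q6 0.3
```

```bash
python3 -m jog '[[0,0,0,0,-0.0397,0,-1],[0,0,0,0,-0.0397,0,-1],[0,0,0,0,-0.0397,0,-1],[0,0,0,0,-0.0397,0,-1],[0,0,0,0,-0.0397,0,-1],[0,0,0,0,-0.0397,0,-1],[0,0,0,0,-0.035,0,-1],[0,0,0,0,-0.02,0,-1]]' 60; python3 -c "
from h import *
show();
go([.482,-.0375,.112],np.radians(97))
p=arm.snapshot('wrist');save(p,'H_w')"
```

```text
time: 50.28
position: [0.4834, -0.0371, 0.1147]
eef_rot: [-1.076, -1.423, 1.404]
wrist_force: [-0.2, 0.9, -3.7]
grip_width: 0.14
t 50.28 pos [ 0.4834 -0.0371  0.1147] x [-0.274  0.962 -0.002] y [ 0.015  0.002 -1.   ] F [-0.2  0.9 -3.7] T [ 0.18  0.01 -2.36] w 0.14 q [-0.35 -0.26 -0.46  1.36  0.01 -0.63]
pos [ 0.4834 -0.0371  0.1147] shift units [-0.     0.022  0.013] mm [-0.   2.7  1.5] len 3
  jaw 97 turn units [ 0.005  0.05  -0.   ] rows 1.3 q6 -0.63
  jaw 277 turn units [-0.001 -0.95  -0.007] rows 23.9 q6 -0.63
```

View pics/H_w.png

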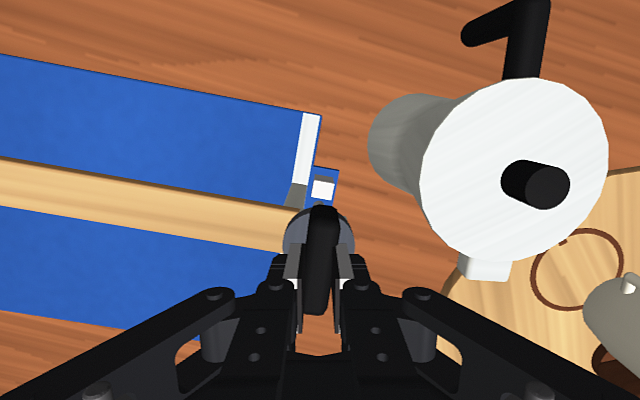

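```bash
python3 -m jog '[[0,0,0,0,0.02,0,-1],[0,0,0,0,0,0,0],[0,0,0,0,0,0,0.2],[0,0,0,0,0,0,0.2],[0,-0.15,0,0,0,0,0.2],[0,-0.3,0,0,0,0,0.2],[0,-0.3,0,0,0,0,0.2],[-0.15,-0.2,0,0,0,0,0.2],[-0.2,-0.1,0,0,0,0,0.2],[-0.2,0,0.1,0,0,0,0.2]]' 30; python3 -c "
from h import *
show()
p=arm.snapshot('wrist');save(p,'I_w');t=arm.snapshot('top');save(t,'I_t',(140,120,500,300),2.2)
s=arm.snapshot('side');save(s,'I_s',(230,80,400,340),2.2)
r=fitdisc([t],(.5365,.2305,124));print(r.x,r.fun)"
```

```text
time: 51.17
position: [0.4849, -0.1028, 0.2491]
eef_rot: [-1.111, -1.388, 1.365]
wrist_force: [-0.4, -0.5, -0.5]
grip_width: 0.596
t 51.17 pos [ 0.4849 -0.1028  0.2491] x [-0.223  0.975 -0.004] y [ 0.02  0.   -1.  ] F [-0.4 -0.5 -0.5] T [-0.02  0.03 -0.01] w 0.596 q [-0.48 -0.23 -0.2   1.59  0.01 -0.7 ]
[  0.53718434   0.23101764 121.21011948] -26.563045501708984
```

View pics/I_w.png

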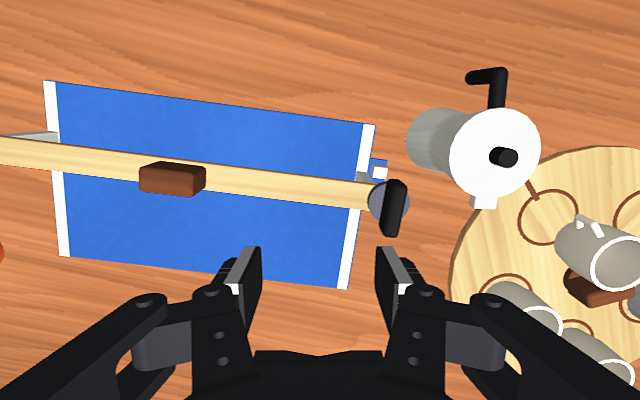

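View pics/I_t.png

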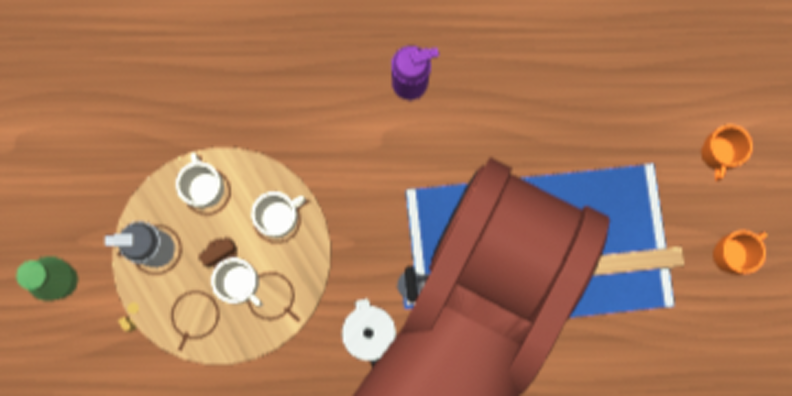

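View pics/I_s.png

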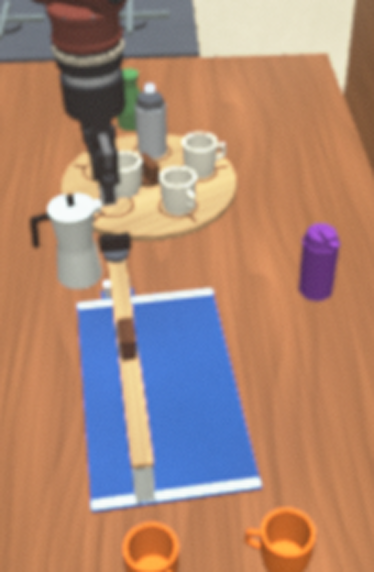

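```bash
python3 -c "
from h import *
p=arm.snapshot('wrist')
a=onz(p,(400,182),.121);b=onz(p,(391,235),.121);d=b-a;print('knob',(a+b)/2,np.degrees(np.arctan2(d[1],d[0])))
t=arm.snapshot('top');c,f=fitrim(t,(247,248),z=.092);print(c,f,proj(t,[*c,.092]))
h=onz(t,(257.3,257.5),.075)[:2]-c;print(np.degrees(np.arctan2(h[1],h[0])))
for g in [r['centre'] for r in arm.mark_of('moka_center',t)][:1]: print('moka',onz(t,g,.07))
go([*c,.25],np.radians(119))"
```

```text
knob [ 0.48079689 -0.03819275  0.121     ] 6.960977992240366
[0.49556522 0.20365163] -101.87294006347656 [245.63760976 247.11937741]
-133.07433404186705
moka [0.42723222 0.02539223 0.07      ]
pos [ 0.4827 -0.1013  0.245 ] shift units [ 2.455 -0.032 -0.667] mm [294.6  -3.9 -80. ] len 305
  jaw 119 turn units [ 0.005 -0.09  -0.001] rows 2.3 q6 -0.7
  jaw 299 turn units [0.001 0.91  0.007] rows 22.9 q6 -0.7
```

```bash
python3 -m jog '[[0.27,0,-0.073,0,0,0,0.6],[0.27,0,-0.073,0,0,0,0.6],[0.27,0,-0.073,0,0,0,0.6],[0.27,0,-0.073,0,0,0,1],[0.27,0,-0.073,0,0,0,1],[0.27,0,-0.073,0,0,0,1],[0.27,0,-0.073,0,0,0,1],[0.27,0,-0.073,0,0,0,1],[0.2,0,-0.06,0.004,-0.03,0,1],[0,0,0,0,-0.035,0,1]]'; python3 -m jog '[[0,0,0,0,-0.03,0,1],[0,0,0,0,0,0,1]]'; python3 -c "
from h import *
show();
p=arm.snapshot('wrist');save(p,'J_w')
r=fitdisc([p],(.5365,.2305,122));print(r.x,r.fun)
c,f=fitrim(p,proj(p,[.4956,.2036,.092]),z=.092);print(c,f,proj(p,[*c,.092]))
go([*c,.06],np.radians(119))"
```

```text
time: 52.3
position: [0.4901, 0.2126, 0.2424]
eef_rot: [-0.967, -1.524, 1.524]
wrist_force: [0.8, -0.1, 0.4]
grip_width: 1.003
time: 52.47
position: [0.4882, 0.2168, 0.2414]
eef_rot: [-0.893, -1.6, 1.601]
wrist_force: [0.1, -0.1, -0.5]
grip_width: 0.998
t 52.47 pos [0.4882 0.2168 0.2414] x [-0.522  0.853  0.003] y [-0.003  0.001 -1.   ] F [ 0.1 -0.1 -0.5] T [-0.03  0.   -0.02] w 0.998 q [ 0.17 -0.09 -0.08  1.58  0.   -0.38]
[  0.53601122   0.23002349 121.33744355] -49.616981506347656
[0.49511025 0.20290751] -146.08023071289062 [300.60796936 189.96132661]
pos [0.4883 0.2166 0.2414] shift units [-0.131  1.511  0.006] mm [-15.7 181.4   0.7] len 182
  jaw 119 turn units [-0.001  0.012  0.001] rows 0.3 q6 -0.37
  jaw 299 turn units [ 0.001 -0.988  0.001] rows 24.8 q6 -0.37
```

View pics/J_w.png

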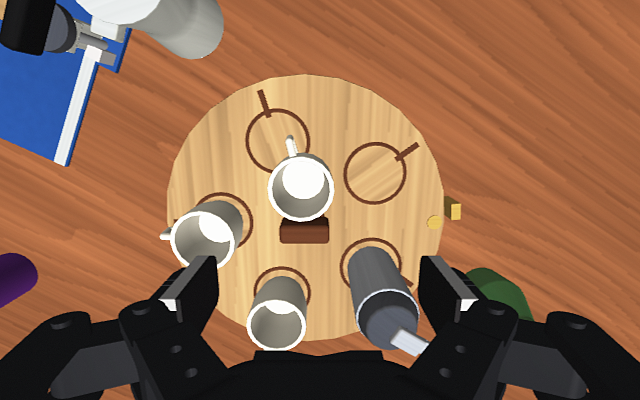

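```bash
python3 -m jog '[[-0.07,0.15,0,0,0.005,0,1],[-0.06,0.25,0,0,0,0,1],[0,0.25,0,0,0,0,1],[0,0.2,0,0,0,0,1],[0,0.15,0,0,0,0,1],[0,0,0,0,0,0,1]]'; python3 -c "
from h import *
show();
p=arm.snapshot('wrist');save(p,'K_w')
c,f=fitrim(p,proj(p,[.4951,.2029,.092]),z=.092);print(c,f,proj(p,[*c,.092]))
go([*c,.06],np.radians(120.5))"
```

```text
time: 53.02
position: [0.4958, 0.2035, 0.118]
eef_rot: [-0.925, -1.573, 1.57]
wrist_force: [-0.1, 0.4, 0.1]
grip_width: 1.003
t 53.02 pos [0.4958 0.2035 0.118 ] x [-0.485  0.875  0.001] y [ 0.001  0.001 -1.   ] F [-0.1  0.4  0.1] T [-0.    0.04  0.03] w 1.003 q [ 0.14 -0.08 -0.3   1.36  0.   -0.36]
[0.49484274 0.20265846] -153.617919921875 [318.01534575 238.95145418]
pos [0.4964 0.2036 0.1198] shift units [-0.     0.499  0.016] mm [-0.1 59.8  2. ] len 60
  jaw 121 turn units [ 0.001 -0.008  0.   ] rows 0.2 q6 -0.36
  jaw 301 turn units [-0.     0.992  0.001] rows 24.9 q6 -0.36
```

View pics/K_w.png

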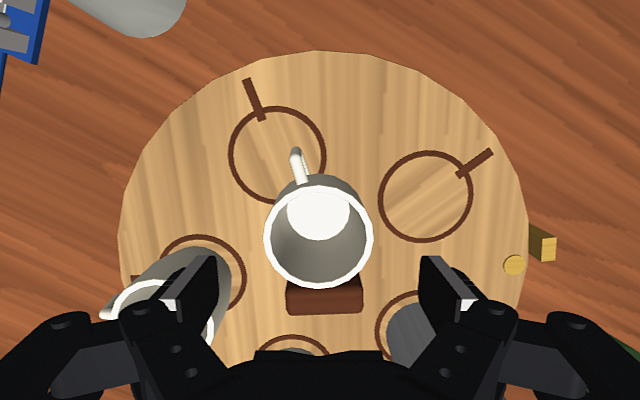

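```bash
python3 -c "
from h import *
p=arm.snapshot('wrist')
c=np.array([.4948,.2027])
for z in (.07,.078):
  h=onz(p,(295,150),z)[:2]-c;print(np.degrees(np.arctan2(h[1],h[0]))%360,np.linalg.norm(h))"
python3 -m jog '[[0,0.12,0.012,0,0,0,1],[0,0.15,0,0,0,0,1],[0,0.1,0,0,0,0,1],[0,0,0,0,0,0,1]]'; python3 -c "
from h import *
show();go([.4948,.2027,.06],np.radians(119))"
```

```text
225.77511720125577 0.04636975985200035
224.85325253640468 0.0469970624187579
time: 53.45
position: [0.5012, 0.2038, 0.0843]
eef_rot: [-0.941, -1.582, 1.562]
wrist_force: [-0.5, 0.0, -0.2]
grip_width: 1.003
t 53.45 pos [0.5012 0.2038 0.0843] x [-0.482  0.876 -0.004] y [ 0.016  0.004 -1.   ] F [-0.5  0.  -0.2] T [0.01 0.02 0.  ] w 1.003 q [ 0.14 -0.07 -0.35  1.28  0.   -0.36]
pos [0.5012 0.2038 0.0843] shift units [0.019 0.202 0.054] mm [ 2.2 24.2  6.5] len 25
  jaw 119 turn units [ 0.005 -0.001 -0.001] rows 0.1 q6 -0.36
  jaw 299 turn units [0.002 0.999 0.008] rows 25.1 q6 -0.36
```

```bash
python3 -m jog '[[0.018,0.05,0.05,0.005,0,0,1],[0,0.08,0,0,0,0,1],[0,0.05,0,0,0,0,1],[0,0,0,0,0,0,1]]'; python3 -c "
from h import *
show();go([.4948,.2027,.06],np.radians(119))"
```

```text
time: 53.78
position: [0.4967, 0.203, 0.065]
eef_rot: [-0.936, -1.569, 1.57]
wrist_force: [0.1, 0.8, -0.5]
grip_width: 0.998
t 53.78 pos [0.4967 0.203  0.065 ] x [-0.48   0.877 -0.006] y [ 0.006 -0.004 -1.   ] F [ 0.1  0.8 -0.5] T [ 0.01  0.01 -0.02] w 0.998 q [ 0.15 -0.06 -0.37  1.25 -0.   -0.35]
pos [0.4967 0.203  0.065 ] shift units [0.005 0.042 0.015] mm [0.7 5.  1.8] len 5
  jaw 119 turn units [ 0.001 -0.002 -0.002] rows 0.1 q6 -0.35
  jaw 299 turn units [0.003 0.998 0.001] rows 25.1 q6 -0.35
```

```bash
python3 -m jog '[[0.004,0.035,0.013,0,0,-0.001,1],[0,0.01,0,0,0,0,0.6],[0,0,0,0,0,0,0.5],[0,0,0,0,0,0,-1],[0,0,0,0,0,0,-1],[0,0,0,0,0,0,-1],[0,0,0,0,0,0,-1]]' 30; python3 -c "
from h import *
show()"; python3 -m jog '[[0,-0.1,0,0,0,0,-1],[0,-0.2,0,0,0,0,-1],[0,-0.2,0,0,0,0,-1],[0,-0.2,0,0,0,0,-1],[0,0,0,0,0,0,-1]]'; python3 -c "
from h import *
show()
p=arm.snapshot('wrist');save(p,'L_w')
r=fitdisc([p],(.5365,.2305,121.5));print(r.x,r.fun);x=r.x
a=np.radians(x[2]+108);m=[.5365+.092*np.cos(a),.2305+.092*np.sin(a)];print(m,np.degrees(a))
go([*m,.1],np.radians(118.8+np.degrees(a)-225.3))"
```

```text
time: 54.37
position: [0.4954, 0.2027, 0.06]
eef_rot: [-0.934, -1.571, 1.567]
wrist_force: [0.9, -0.1, -0.5]
grip_width: 0.671
t 54.37 pos [0.4954 0.2027 0.06  ] x [-0.48   0.877 -0.003] y [ 0.005 -0.001 -1.   ] F [ 0.9 -0.1 -0.5] T [ 0.04 -0.01  0.01] w 0.671 q [ 0.14 -0.06 -0.38  1.24 -0.   -0.36]
time: 54.78
position: [0.493, 0.2025, 0.1485]
eef_rot: [-0.931, -1.567, 1.569]
wrist_force: [1.6, 0.4, -1.4]
grip_width: 0.677
t 54.78 pos [0.493  0.2025 0.1485] x [-0.48   0.877 -0.002] y [ 0.001 -0.001 -1.   ] F [ 1.6  0.4 -1.4] T [ 0.02 -0.09 -0.05] w 0.677 q [ 0.15 -0.1  -0.26  1.41 -0.   -0.36]
[  0.53697191   0.23066346 122.00857772] -32.504695892333984
[np.float64(0.4773740915065096), np.float64(0.1600150587372068)] 230.0085777184294
pos [0.4925 0.2024 0.1464] shift units [-0.249  0.387  0.28 ] mm [-29.9  46.5  33.6] len 65
  jaw 124 turn units [-0.001 -0.027 -0.   ] rows 0.7 q6 -0.36
  jaw 304 turn units [ 0.     0.973 -0.001] rows 24.5 q6 -0.36
```

View pics/L_w.png

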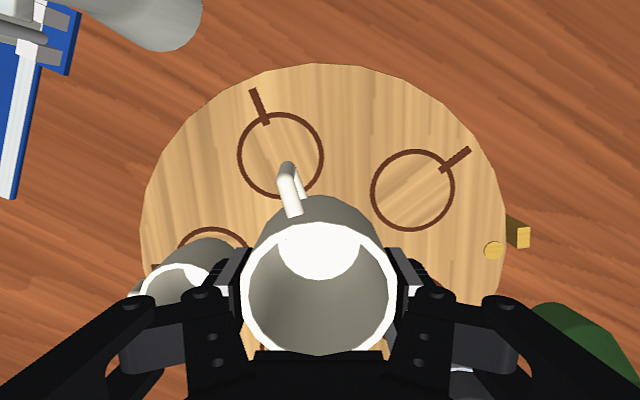

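```bash
python3 -m jog '[[-0.12,0.1,0.14,0,-0.025,0,-1],[-0.12,0.15,0.13,0,0,0,-1],[0,0.1,0,0,0,0,-1],[0,0.1,0,0,0,0,-1],[0,0,0,0,0,0,-1]]'; python3 -c "
from h import *
show();go([.477,.1603,.061],np.radians(123.2))"
```

```text
time: 55.25
position: [0.4791, 0.1603, 0.0902]
eef_rot: [-0.875, -1.624, 1.626]
wrist_force: [-1.0, 0.2, -1.6]
grip_width: 0.675
t 55.25 pos [0.4791 0.1603 0.0902] x [-0.551  0.834 -0.001] y [ 0.001 -0.001 -1.   ] F [-1.   0.2 -1.6] T [ 0.01 -0.03 -0.05] w 0.675 q [ 0.06 -0.17 -0.42  1.31 -0.   -0.52]
pos [0.4791 0.1603 0.0902] shift units [0.01  0.243 0.015] mm [ 1.2 29.2  1.8] len 29
  jaw 123 turn units [-0.     0.001 -0.   ] rows 0.0 q6 -0.52
  jaw 303 turn units [-0.001 -0.999  0.   ] rows 25.1 q6 -0.52
```

```bash
python3 -m jog '[[0.01,0.08,0.015,0,0,0,-1],[0,0.1,0,0,0,0,-1],[0,0.06,0,0,0,0,-1],[0,0.01,0,0,0,0,-1],[0,0,0,0,0,0,-1]]'; python3 -c "
from h import *
show();go([.477,.1603,.0595],np.radians(123.2))"
```

```text
time: 55.67
position: [0.4786, 0.1616, 0.0596]
eef_rot: [-0.878, -1.627, 1.627]
wrist_force: [0.1, 0.2, -2.1]
grip_width: 0.67
t 55.67 pos [0.4786 0.1616 0.0596] x [-0.552  0.834 -0.004] y [ 0.004 -0.002 -1.   ] F [ 0.1  0.2 -2.1] T [0.03 0.01 0.03] w 0.67 q [ 0.07 -0.15 -0.47  1.25 -0.   -0.52]
pos [0.4786 0.1616 0.0596] shift units [-0.002  0.     0.017] mm [-0.2  0.   2. ] len 2
  jaw 123 turn units [ 0.001  0.002 -0.001] rows 0.1 q6 -0.52
  jaw 303 turn units [-0.002 -0.998 -0.001] rows 25.1 q6 -0.52
```

```bash
python3 -m jog '[[0,0.018,0.014,0,0,0,-1],[0,0.016,0,0,0,0,-1]]'; python3 -c "
from h import *
show();go([.4827,.1559,.0595],np.radians(127.7))"
```

```text
time: 55.83
position: [0.4804, 0.1615, 0.0594]
eef_rot: [-0.884, -1.633, 1.626]
wrist_force: [-7.3, -6.9, 21.1]
grip_width: 0.669
t 55.83 pos [0.4804 0.1615 0.0594] x [-0.553  0.833 -0.008] y [ 0.011 -0.002 -1.   ] F [-7.3 -6.9 21.1] T [-1.24  1.43  0.11] w 0.669 q [ 0.07 -0.15 -0.47  1.24 -0.   -0.52]
pos [0.4804 0.1615 0.0594] shift units [-0.049 -0.001  0.01 ] mm [-5.9 -0.1  1.2] len 6
  jaw 128 turn units [ 0.003 -0.023 -0.003] rows 0.6 q6 -0.52
  jaw 308 turn units [0.004 0.977 0.004] rows 24.6 q6 -0.52
```

```bash
python3 -m jog '[[-0.025,0.006,0.005,0,-0.012,0,-1],[-0.025,0.006,0.005,0,-0.012,0,-1],[-0.01,0.004,0,0,0,0,-1]]'; python3 -c "
from h import *
show();go([.4827,.1559,.0595],np.radians(127.7))
p=arm.snapshot('wrist');save(p,'M_w');r=fitdisc([p],(.5365,.2305,124));print(r.x,r.fun)"
```

```text
time: 56.08
position: [0.486, 0.156, 0.0595]
eef_rot: [-0.833, -1.691, 1.679]
wrist_force: [0.0, -0.3, 2.9]
grip_width: 0.67
t 56.08 pos [0.486  0.156  0.0595] x [-0.618  0.786 -0.011] y [ 0.016 -0.001 -1.   ] F [ 0.  -0.3  2.9] T [ 0.11  0.22 -0.01] w 0.67 q [ 0.06 -0.15 -0.47  1.24 -0.   -0.61]
pos [0.486  0.156  0.0595] shift units [ 0.016 -0.     0.022] mm [ 1.9 -0.   2.7] len 3
  jaw 128 turn units [ 0.004  0.003 -0.003] rows 0.1 q6 -0.61
  jaw 308 turn units [-0.005 -0.997 -0.006] rows 25.1 q6 -0.61
[  0.53844541   0.22788813 126.92463101] -29.8796329498291
```

View pics/M_w.png

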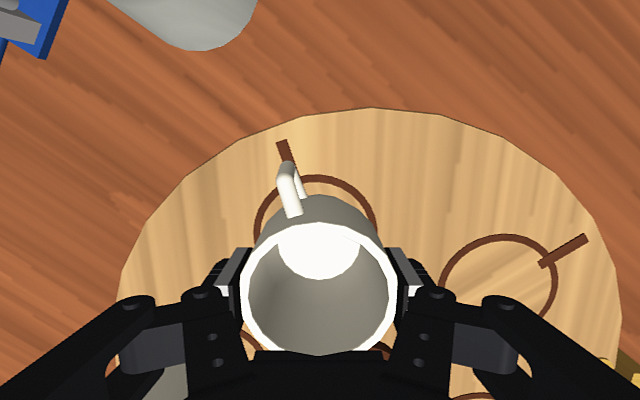

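```bash
python3 -m jog '[[0,0,0,0,0,0,0.38],[0,0,0,0,0,0,0.45],[0,0,0,0,0,0,0.6],[0,0,0,0,0,0,0.75],[0,-0.1,0,0,0,0,0.75],[0,-0.2,0,0,0,0,0.75],[0,-0.25,0,0,0,0,1],[0,-0.3,0,0,0,0,1],[0,-0.3,0,0,0,0,1],[0,-0.2,0,0,0,0,1]]'; python3 -m jog '[[0,-0.1,-0.1,0,0,0,1],[0,0,0,0,0,0,1]]'; python3 -c "
from h import *
show();
p=arm.snapshot('wrist');save(p,'N_w')
r=fitdisc([p],(.5365,.2305,126));print(r.x,r.fun);X=r.x
for k in (1,2,3,4):
  a=np.radians(X[2]+36+72*k);m=[X[0]+.092*np.cos(a),X[1]+.092*np.sin(a)]
  z,rr,w=(.13,.0275,.004) if k==4 else (.092,.0285,.005)
  c=fitrim(p,proj(p,[*m,z]),z=z,r=rr,w=w);print(k,np.round(m,4),c[0].round(4),round(c[1]),'off mm',(np.linalg.norm(c[0]-m)*1000).round(1),proj(p,[*c[0],z]).round(1),np.degrees(a)%360)
"
```

```text
time: 56.97
position: [0.4771, 0.1566, 0.2225]
eef_rot: [-0.823, -1.676, 1.678]
wrist_force: [1.7, -0.2, 0.6]
grip_width: 1.0
time: 57.13
position: [0.4886, 0.1643, 0.2435]
eef_rot: [-0.832, -1.682, 1.675]
wrist_force: [-0.3, 0.3, -0.1]
grip_width: 1.002
t 57.13 pos [0.4886 0.1643 0.2435] x [-0.612  0.791 -0.007] y [ 0.01  -0.001 -1.   ] F [-0.3  0.3 -0.1] T [-0.01 -0.1  -0.  ] w 1.002 q [ 0.07 -0.16 -0.14  1.58 -0.   -0.59]
[  0.53619157   0.22974492 128.42990436] -45.66434097290039
1 [0.4853 0.1531] [0.4857 0.1563] -149 off mm 3.3 [314.5 181.5] 236.42990436211778
2 [0.5934 0.1577] [0.5944 0.1568] -142 off mm 1.4 [246.3 269.2] 308.4299043621178
3 [0.6224 0.2619] [0.6253 0.2647] -85 off mm 4.1 [315.3 349.1] 20.42990436211778
4 [0.5323 0.3217] [0.534  0.3234] -56 off mm 2.5 [428.8 344.2] 92.42990436211778
```

View pics/N_w.png

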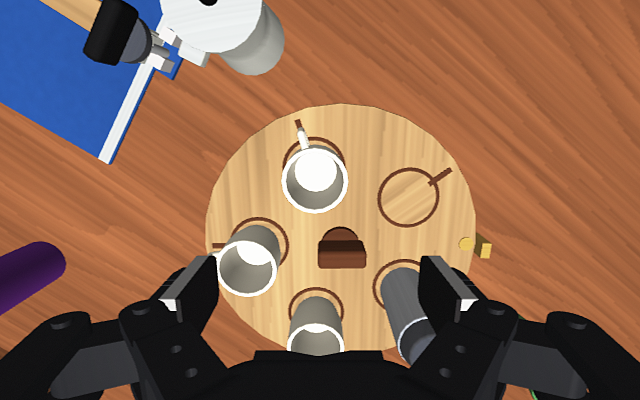

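```bash
python3 -c "
from h import *
go([.40,-.20,.30])"
```

```text
pos [0.4878 0.164  0.2425] shift units [-1.952 -0.482  2.434] mm [-234.2  -57.8  292. ] len 379
```

```bash
python3 -m jog '[[0,-0.3,0,0,0,0,1],[-0.1,-0.18,0.1,0,0,0,1],[-0.2,0,0.25,0,0,0,1],[-0.2,0,0.25,0,0,0,1],[-0.2,0,0.25,0,0,0,1],[-0.2,0,0.25,0,0,0,1],[-0.2,0,0.25,0,0,0,1],[-0.2,0,0.25,0,0,0,1],[-0.2,0,0.25,0,0,0,1],[-0.2,0,0.25,0,0,0,1]]';python3 -m jog '[[-0.2,0,0.25,0,0,0,1],[-0.2,0,0.25,0,0,0,1],[-0.2,0,0.25,0,0,0,1],[0,0,0,0,0,0,1],[0,0,0,0,0,0,1]]'; python3 -c "
from h import *
show();
t=arm.snapshot('top');save(t,'O_t',(140,120,500,300),2.2);s=arm.snapshot('side');save(s,'O_s',(230,80,400,340),2.2)
r=fitdisc([t],(.5365,.2305,127));print(r.x,r.fun);X=r.x
for k in (1,2,3,4):
  a=np.radians(X[2]+36+72*k);m=[X[0]+.092*np.cos(a),X[1]+.092*np.sin(a)]
  z,rr,w=(.13,.0275,.004) if k==4 else (.092,.0285,.005)
  c=fitrim(t,proj(t,[*m,z]),z=z,r=rr,w=w);print(k,'off mm',(np.linalg.norm(c[0]-m)*1000).round(1),round(c[1]))
for q,z in (('moka_center',.07),('vase_center',.057),('clamp_grip',.111)):
  print(q,[(round(g['score'],2),onz(t,g['centre'],z)[:2].round(3)) for g in arm.mark_of(q,t)[:1]])
"
```

```text
time: 58.02
position: [0.4019, -0.1571, 0.2896]
eef_rot: [-0.799, -1.679, 1.685]
wrist_force: [0.9, -0.1, 0.5]
grip_width: 1.001
time: 58.43
position: [0.3673, -0.2788, 0.2823]
eef_rot: [-0.795, -1.673, 1.673]
wrist_force: [-0.2, 0.3, -0.4]
grip_width: 1.0
t 58.43 pos [ 0.3673 -0.2788  0.2823] x [-0.616  0.787  0.019] y [-0.019  0.009 -1.   ] F [-0.2  0.3 -0.4] T [-0.01 -0.06  0.02] w 1.0 q [-0.93 -0.27 -0.17  1.7  -0.01 -1.59]
[  0.53717671   0.23095549 128.24455709] -26.694990158081055
1 off mm 2.6 -98
2 off mm 2.9 -103
3 off mm 2.7 -103
4 off mm 2.0 -53
moka_center [(0.91, array([0.423, 0.019]))]
vase_center [(0.66, array([0.499, 0.467]))]
clamp_grip [(0.68, array([ 0.481, -0.041]))]
```

View pics/O_t.png

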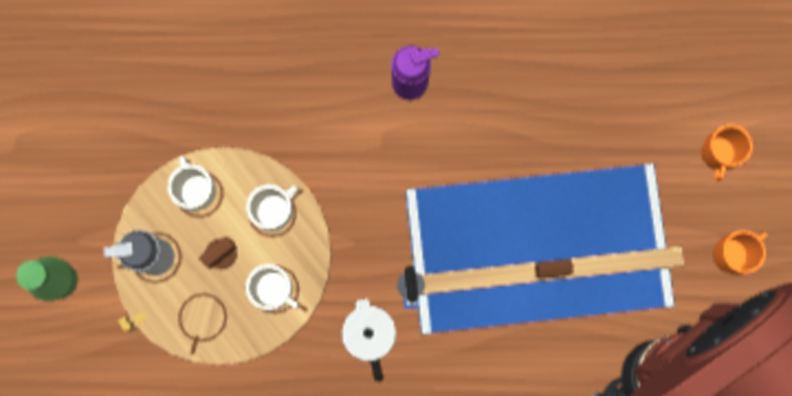

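View pics/O_s.png

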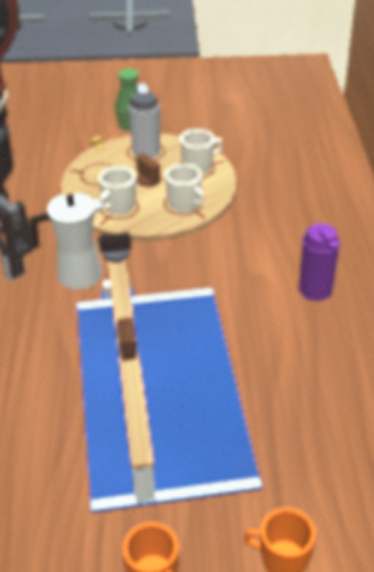

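```bash
python3 -c "
from h import *
t=arm.snapshot('top')
a=cv2.cvtColor(cv2.imread('pics/a_top.png'),cv2.COLOR_BGR2GRAY).astype(np.float32);b=cv2.cvtColor(t['color'],cv2.COLOR_RGB2GRAY).astype(np.float32)
for n,(x0,y0,x1,y1) in dict(block=(382,232,404,252),rightend=(436,226,456,246),knob=(318,238,336,262),carrier=(325,195,445,215),left=(340,238,366,258)).items():
    T=a[y0:y1,x0:x1];S=b[y0-8:y1+8,x0-8:x1+8]
    S=cv2.resize(S,None,fx=8,fy=8,interpolation=cv2.INTER_CUBIC);T=cv2.resize(T,None,fx=8,fy=8,interpolation=cv2.INTER_CUBIC)
    m=cv2.matchTemplate(S,T,cv2.TM_CCOEFF_NORMED);_,v,_,l=cv2.minMaxLoc(m);print(n,round(v,3),(l[0]-64)/8,(l[1]-64)/8)
d=onz(t,(393,241),.12)-onz(t,(393,242),.12);print('m per px',d)
c=np.hstack([cv2.resize(i[225:275,310:460],None,fx=2.6,fy=5,interpolation=cv2.INTER_CUBIC) for i in (cv2.imread('pics/a_top.png'),t['color'][...,::-1])]);cv2.imwrite('pics/P.png',c)"
```

```text
block 0.504 3.75 -8.0
rightend 0.857 0.125 -0.875
knob 0.987 -0.125 -1.125
carrier 0.999 0.0 0.0
left 1.0 0.0 -1.0
m per px [ 0.00292613 -0.00010742  0.        ]
```

View pics/P.png

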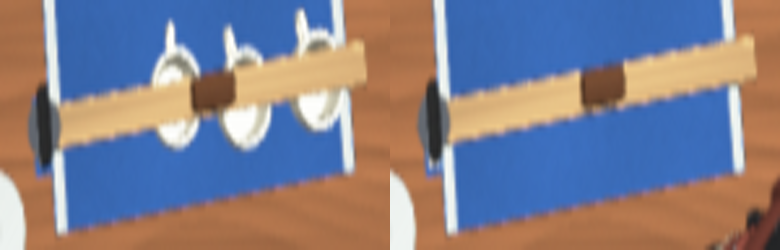

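```bash
python3 -c "
from h import *
print(arm.finish_job())"
```

```text
the job is handed in; nothing more can be done
None
```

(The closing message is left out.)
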